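# Clamp the gauge pins for measuring

## Robot

A 6-joint arm with a two-finger parallel gripper is mounted at the origin on the work surface. World frame = base frame: x ahead of the robot, y to its left, z up, the work surface at z = 0. Lengths are in mm, angles in rad, forces in N, time in s.
With the tool pointing down it reaches from about 350 to 875 mm from the base axis. Payload 4.2 kg.
Tool frame: the origin (TCP) lies midway between the tips of the shut fingers; the grasp point (between the pads) lies 19 mm behind it; z points along the fingers, y is the direction in which the jaws open and shut (so a half turn about z gives the same grasp; the last joint's range is limited). The gripper opens to 85 mm and grips with 20 to 120 N. Pads are 22 mm wide; open, the fingers measure 114 mm over their backs; the gripper's body (76 mm by 85 mm) begins 54 mm behind the grasp point. The pads swing forward as they close: fully open they stand 13 mm farther back than shut.
Start: joints at [-1.067, 0.385, 0.008, 0, -1.194, -0.259], TCP at [151.494, -606.341, 231.312] pointing down, gripper open.
Joint ranges: [-3.14, 3.14], [-1.21, 2.06], [-1.07, 1.41], [-3.16, 2.05], [-2.99, -0.16], [-3.1, 3.1]. Speed limits (rad/s): [2.79, 2.79, 3.14, 3.14, 3.14, 3.14].

## Interface

Orientations are given as a unit quaternion [x, y, z, w].
In Python, from bench import readout, optics, workorder, nets gives the robot as it stands. The module is installed in compiled form; this text tells all that it offers.
- The arm moves only by the tool move_arm, never from a script. Its argument "steps" is a list of rows, each a list of 7 numbers: the opening, from -1 (shut) to 1 (fully open), so that 0 is half open, then the shift along the world's x, y, z in mm, then the turn, a rotation vector about the world's x, y, z in rad. In form: [[gripper, tx, ty, tz, wx, wy, wz], ...]. A call has 1 to 5 rows; each row is the pose to reach, as a shift and turn from the pose commanded when the call began; what a row does not reach only later rows make up. A row lasts 1/12 s, in which the tool goes at most 41.7 mm and 7.16 degrees, less where a joint would pass 70% of its speed; a pose out of reach is approached as far as the arm can. A call with a gripper value outside its range is refused whole. The fingers move at their own pace and stop on an object; the grip force is fixed at half the most. Time passes only in rows, so rows that repeat a pose let the fingers close. It gives the time, the measured TCP pose, the force and the opening at its end, in the units of the state.
- readout.read_state(): the state, without advancing time (a new reading comes with each control period).
- optics.get_image(name): name is "scene" or "top" or "wrist"; returns a dict with "frame" (384x512x3 uint8, blue, green, red), "fx", "fy", "cx", "cy" (pixels), "k1" (the pictures are not rectified: a ray, as slopes to the right and down, at radius r is drawn at 1 + k1 r^2 times it, then the intrinsics apply), "rvec" (rotation vector, rad) and "tvec" (3), from world to camera coordinates, as OpenCV has them. Camera axes: x right, y down, z forward; pixel columns grow to the right and rows downward; lengths in mm; the calibration is good to about 2 mm. A picture is of the moment at which its call begins. There is no depth.
- workorder.job_done(): hands the job in, once; it reports no verdict.
Trained networks look in a picture, given as the dict that the camera call returned (one of the last four; its "shot" number tells which), for a name from the list of things; names that differ only in an ending like _2 or _b are one class to them, and where a whole thing is asked for, a point or a joint stands for the part that bears it (a point fixed in the world has none). Each returns a list of dicts, best first, with "conf" (0 to 1); they miss things now and then, are a little off and sometimes report something else, mostly with a low value. They report only what shows in the picture. A call takes as long as a camera call. They do not tell look-alikes from the thing itself.
- nets.silhouettes(name, picture): "region" (384x512 bool, what is visible of it) and "extent" ([left, top, right, bottom] in pixels, round what is visible of it).
- nets.tip_of(name, picture): "uv" ([column, row] in pixels: a listed point, or the origin of a listed thing).
The state is a dict: "clock": time; "joints": joint angles; "joint_vel": joint speeds; "joint_efforts": joint torques, N m; "position": TCP position; "ee_rot": TCP orientation; "contact_force": force on the tool from outside, world axes, zero at the start; "wrist_torque": the same for the moment, N m; "gripper_width": finger opening in mm.
Only numpy, scipy, OpenCV 4.12 (cv2) and the standard library are available. Lean on these libraries where they do the work, as an engineer would, in place of code of your own. Each camera call takes 0.05 s, during which the arm holds its last target.

## Task

Set up the gauge pins for the measuring machine: push every pin that is in the wooden rack down to the bottom of the sleeve of a clamp holder, one pin to a holder. Then clamp each one: seat the T-handled hex key fully home in the screw beside that sleeve before turning it, and turn it clockwise until it comes up against its stop; leave the screw of a holder without a pin alone. Finally stand the key back in its grey stand, and do not disturb the reference sphere or the vee block.

Things in the scene. Friction and masses are not known exactly. Their poses are not given: they have to be found in the camera images.
- pin_a: Gauge pin: round steel rod 12 mm in diameter, 110 mm long, 50 g, upright in one of the four rack holes at the start (or absent). Foot rounded over its lowest 5 mm to 7 mm diameter; a darker band 80 to 102 mm above the foot is a good place to grip. All pins are alike; any may go in any holder. Origin: centre of the foot underside; z up along the rod.
- pin_b: Gauge pin: round steel rod 12 mm in diameter, 110 mm long, 50 g, upright in one of the four rack holes at the start (or absent). Foot rounded over its lowest 5 mm to 7 mm diameter; a darker band 80 to 102 mm above the foot is a good place to grip. All pins are alike; any may go in any holder. Origin: centre of the foot underside; z up along the rod.
- pin_c: Gauge pin: round steel rod 12 mm in diameter, 110 mm long, 50 g, upright in one of the four rack holes at the start (or absent). Foot rounded over its lowest 5 mm to 7 mm diameter; a darker band 80 to 102 mm above the foot is a good place to grip. All pins are alike; any may go in any holder. Origin: centre of the foot underside; z up along the rod.
- pin_d: Gauge pin: round steel rod 12 mm in diameter, 110 mm long, 50 g, upright in one of the four rack holes at the start (or absent). Foot rounded over its lowest 5 mm to 7 mm diameter; a darker band 80 to 102 mm above the foot is a good place to grip. All pins are alike; any may go in any holder. Origin: centre of the foot underside; z up along the rod.
- rack: Fixed wooden rack block 48 x 190 x 40 mm (x, y, z) with four 14 mm square holes 32 mm deep in a row along its y axis, at y = -69, -23, 23 and 69 mm; the floors of the holes are 8 mm above the table. Origin: centre of its underside.
- sleeve_a_floor (a point): Clamp holder: fixed dark steel base 116 x 56 x 14 mm with an upright bright sleeve and, 56 mm from it along +x, a screw on a 44 x 44 mm pedestal 44 mm high. This point: centre of the sleeve's floor, 14 mm above the table; bore 14.4 mm, outside 24 mm, open mouth 52 mm above this floor (a seated pin stands out 58 mm). x from sleeve to screw, z up.
- socket_a (a point): Centre of the mouth of the hexagonal recess in this holder screw head, 60 mm above the table. Head 16 mm tall, about 30 mm across; recess 18.4 mm across flats, 16 mm deep, down to the pedestal. Turns with the screw: its x axis is square to one of the six flats (a short white line on the head marks x); z up.
- screw_a (a joint): Angle of this holder's screw, rad: grows as the screw is turned clockwise seen from above; 0 loosest, hard stop (tight) at 1.5. It stays where it is left; turning takes 0.2 to 0.4 N m.
- sleeve_b_floor (a point): Clamp holder: fixed dark steel base 116 x 56 x 14 mm with an upright bright sleeve and, 56 mm from it along +x, a screw on a 44 x 44 mm pedestal 44 mm high. This point: centre of the sleeve's floor, 14 mm above the table; bore 14.4 mm, outside 24 mm, open mouth 52 mm above this floor (a seated pin stands out 58 mm). x from sleeve to screw, z up.
- socket_b (a point): Centre of the mouth of the hexagonal recess in this holder screw head, 60 mm above the table. Head 16 mm tall, about 30 mm across; recess 18.4 mm across flats, 16 mm deep, down to the pedestal. Turns with the screw: its x axis is square to one of the six flats (a short white line on the head marks x); z up.
- screw_b (a joint): Angle of this holder's screw, rad: grows as the screw is turned clockwise seen from above; 0 loosest, hard stop (tight) at 1.5. It stays where it is left; turning takes 0.2 to 0.4 N m.
- sleeve_c_floor (a point): Clamp holder: fixed dark steel base 116 x 56 x 14 mm with an upright bright sleeve and, 56 mm from it along +x, a screw on a 44 x 44 mm pedestal 44 mm high. This point: centre of the sleeve's floor, 14 mm above the table; bore 14.4 mm, outside 24 mm, open mouth 52 mm above this floor (a seated pin stands out 58 mm). x from sleeve to screw, z up.
- socket_c (a point): Centre of the mouth of the hexagonal recess in this holder screw head, 60 mm above the table. Head 16 mm tall, about 30 mm across; recess 18.4 mm across flats, 16 mm deep, down to the pedestal. Turns with the screw: its x axis is square to one of the six flats (a short white line on the head marks x); z up.
- screw_c (a joint): Angle of this holder's screw, rad: grows as the screw is turned clockwise seen from above; 0 loosest, hard stop (tight) at 1.5. It stays where it is left; turning takes 0.2 to 0.4 N m.
- sleeve_d_floor (a point): Clamp holder: fixed dark steel base 116 x 56 x 14 mm with an upright bright sleeve and, 56 mm from it along +x, a screw on a 44 x 44 mm pedestal 44 mm high. This point: centre of the sleeve's floor, 14 mm above the table; bore 14.4 mm, outside 24 mm, open mouth 52 mm above this floor (a seated pin stands out 58 mm). x from sleeve to screw, z up.
- socket_d (a point): Centre of the mouth of the hexagonal recess in this holder screw head, 60 mm above the table. Head 16 mm tall, about 30 mm across; recess 18.4 mm across flats, 16 mm deep, down to the pedestal. Turns with the screw: its x axis is square to one of the six flats (a short white line on the head marks x); z up.
- screw_d (a joint): Angle of this holder's screw, rad: grows as the screw is turned clockwise seen from above; 0 loosest, hard stop (tight) at 1.5. It stays where it is left; turning takes 0.2 to 0.4 N m.
- key: T-handled hex key, 150 mm long, 120 g: steel hex shaft 17 mm across flats, lowest 6 mm tapered; grey flat-sided cross handle 90 x 16 x 28 mm (x, y, z), 122 to 150 mm above the tip, gripped across its 16 mm. Stands upright in its stand. Origin: centre of the tip end; z up the shaft, x along the handle. Hexagon: corners at 0, 60, 120.. deg from x, flats face 30, 90, 150.. deg.
- stand: Fixed grey block 80 x 80 x 55 mm with one square 22 mm hole (sides along its x and y), 47 mm deep, at its centre, in which the key stands; the hole's bottom is 8 mm above the table. Origin: centre of its underside.
- ref_sphere: Bystander: white 25 mm sphere on a steel post with a 70 mm round foot, 79 mm tall. Origin: centre of its underside.
- vee_block: Bystander: dark steel vee block 70 x 50 x 52 mm. Origin: centre of its underside.
- pendant: Bystander, fixed: black control pendant 130 x 200 x 30 mm with a small joystick, 89 mm tall. Origin: centre of its underside.
Things that resemble listed ones, but are neither listed nor needed, are in the scene too. Leave any pink or red look-alike of the part that bears sleeve_c_floor alone.

How it is judged:
By the outcome, as a careful person would: the job done as asked, in the order asked, and still so for the second after the job is handed in, with the robot touching nothing.
Of pin_a, pin_b, pin_c, pin_d only 3 to 4 are there at a start; the rules pass over those that are not, and their reading is None.
Once in a run the grip may slacken for a moment while it holds something.
It also fails if it takes over 210 s, if anything falls off the work surface, if the arm or the gripper's body presses on something with over 40 N, if the wrist force passes 120 N, or if a joint passes its speed limit or range.

## Working session

There is one attempt and no reset: what is moved stays moved. The work goes in short steps, Python scripts to look and compute and a tool call to move; the robot and the scene stay as the last step left them, time stands still between calls to the robot, and variables do not carry over. Pictures are saved under pics/ and viewed, and the job is handed in when it is done.

Besides the shell and the picture viewer there is one more tool, called as name([rows], argument=value, ...), one row to a line, values as JSON. move_arm: Moves the arm, as the interface text tells. Its arguments: {"type":"object","properties":{"steps":{"type":"array","items":{"type":"array","items":{"type":"number"}}}},"required":["steps"]}

```bash
mkdir -p pics
cat > h.py <<'E'
from bench import readout, optics, workorder, nets
import numpy as np, cv2
from scipy.spatial.transform import Rotation as R
def shot(name,fn=None):
    p=optics.get_image(name)
    if fn: cv2.imwrite('pics/'+fn,p['frame'])
    return p
def ray(p,uv):
    x=(uv[0]-p['cx'])/p['fx'];y=(uv[1]-p['cy'])/p['fy']
    rd=np.hypot(x,y);r=rd
    for _ in range(50): r=rd/(1+p['k1']*r*r)
    s=r/rd if rd>0 else 1
    d=np.array([x*s,y*s,1.])
    M=R.from_rotvec(np.ravel(p['rvec'])).as_matrix();t=np.ravel(p['tvec'])
    return -M.T@t, M.T@d
def atz(p,uv,z):
    o,d=ray(p,uv);return o+d*(z-o[2])/d[2]
def proj(p,X):
    M=R.from_rotvec(np.ravel(p['rvec'])).as_matrix();t=np.ravel(p['tvec'])
    c=M@np.asarray(X,float)+t;x,y=c[0]/c[2],c[1]/c[2];k=1+p['k1']*(x*x+y*y)
    return np.array([p['cx']+p['fx']*x*k,p['cy']+p['fy']*y*k])
E
python3 - <<'E'
from h import *
np.set_printoptions(precision=2,suppress=True)
for n in ('top','scene','wrist'):
    p=shot(n,n+'0.png'); print(n,p['fx'],p['k1'],'cam at',ray(p,(256,192)))
    if n!='wrist':
        for q,z in (('sleeve_a_floor',14),('socket_a',60),('pin_a',8),('key',8),('stand',0),('rack',0),('ref_sphere',0),('vee_block',0),('pendant',0)):
            for d in nets.tip_of(q,p): print(n,q,round(d['conf'],2),np.array(d['uv']),atz(p,d['uv'],z)[:2])
print(readout.read_state())
E
```

```text
top 358.6189163278406 -0.06775188979686986 cam at (array([476.79, 107.17, 976.25]), array([ 0.15,  0.02, -0.99]))
top sleeve_a_floor 0.83 [210.3 213.4] [565.83 246.44]
top sleeve_a_floor 0.48 [263.5 209.5] [579.65 103.21]
top socket_a 0.65 [271.1 190.1] [625.61  84.8 ]
top socket_a 0.62 [209.9 125.6] [796.6 251.3]
top socket_a 0.61 [198.5 190.8] [619.64 273.01]
top socket_a 0.6 [307.9 256. ] [459.16 -11.21]
top pin_a 0.63 [350.5 260.9] [ 447.31 -132.09]
top pin_a 0.55 [400.7 266.7] [ 433.93 -267.87]
top pin_a 0.48 [371.3 261.7] [ 446.08 -188.19]
top key 0.81 [228.9 264.9] [430.   192.07]
top stand 0.77 [226.8 263.9] [432.12 198.5 ]
top rack 0.68 [375.5 262.5] [ 443.86 -202.06]
top rack 0.21 [350.2 260.2] [ 448.92 -133.27]
top ref_sphere 0.81 [256.9 142.7] [769.74 125.72]
top ref_sphere 0.49 [337.7 214. ] [ 573.17 -100.14]
top vee_block 0.63 [376.8 260.2] [ 450.06 -205.72]
top vee_block 0.62 [350.2 151.7] [ 749.76 -137.36]
top pendant 0.78 [131.3 200.4] [597.97 470.35]
top pendant 0.61 [350.  150.7] [ 752.66 -136.85]
scene 366.71506981577687 -0.09468996330229343 cam at (array([1296.94
[... 1002 characters left out ...]
1 ]
scene vee_block 0.93 [227.9 275.5] [ 753.5  -138.65]
scene pendant 0.64 [339.6 171.9] [608.29 451.55]
scene pendant 0.18 [157.  240.1] [ 517.95 -211.03]
wrist 276.04436169488014 -0.06424542822487903 cam at (array([  73.62, -625.64,  375.52]), array([ 0.3 ,  0.09, -0.95]))
{'clock': 1.05, 'joints': array([-1.07,  0.38,  0.01, -0.  , -1.19, -0.26]), 'joint_vel': array([-0., -0., -0., -0., -0.,  0.]), 'joint_efforts': array([  0.  , -39.21,  18.86,   4.19,  -0.  ,   0.  ]), 'position': array([ 151.52, -606.33,  231.34]), 'ee_rot': array([-0.12,  0.99, -0.  ,  0.  ]), 'contact_force': array([-0.05,  0.27,  0.35]), 'wrist_torque': array([0.02, 0.02, 0.02]), 'gripper_width': 85.22067990054624}
```

View pictures.

View pics/top0.png

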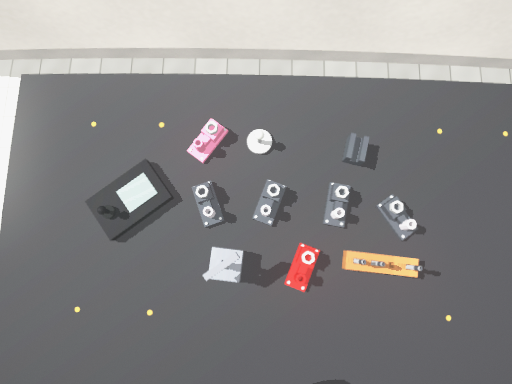

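View pics/scene0.png

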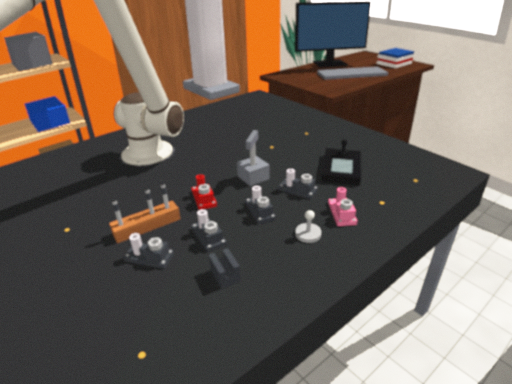

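View pics/wrist0.png

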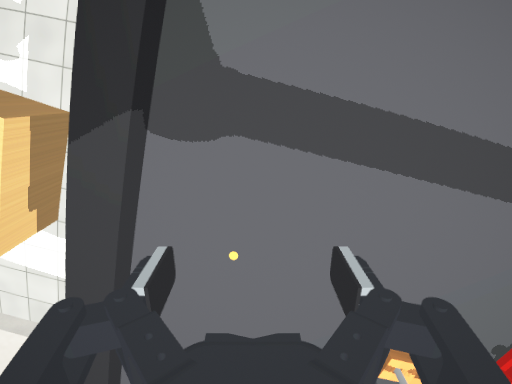

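Run:
```python
from h import *
a=cv2.imread('pics/top0.png')[90:310,160:430]
cv2.imwrite('pics/top0z.png',cv2.resize(a,None,fx=2.9,fy=2.7,interpolation=cv2.INTER_CUBIC))
a=cv2.imread('pics/scene0.png')[100:300,100:370]
cv2.imwrite('pics/sc0z.png',cv2.resize(a,None,fx=2.9,fy=2.9,interpolation=cv2.INTER_CUBIC))
```

```text
(no output)
```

View pics/top0z.png

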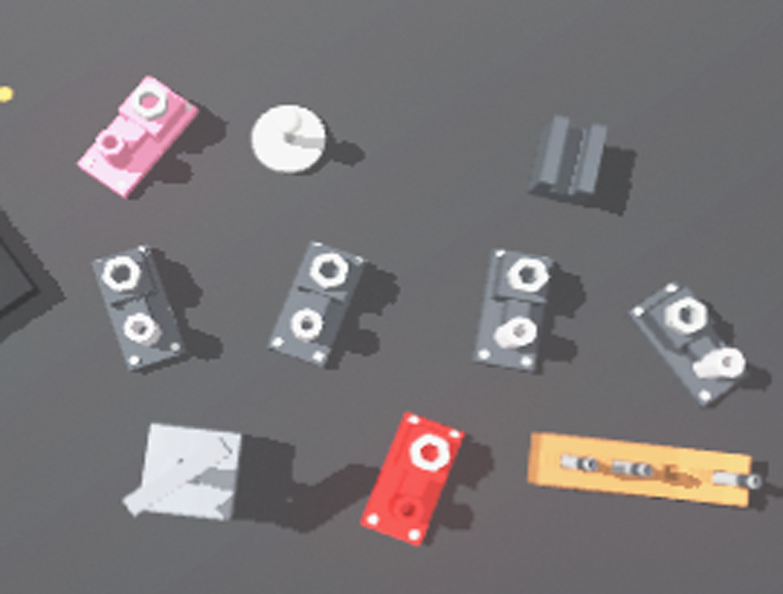

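View pics/sc0z.png

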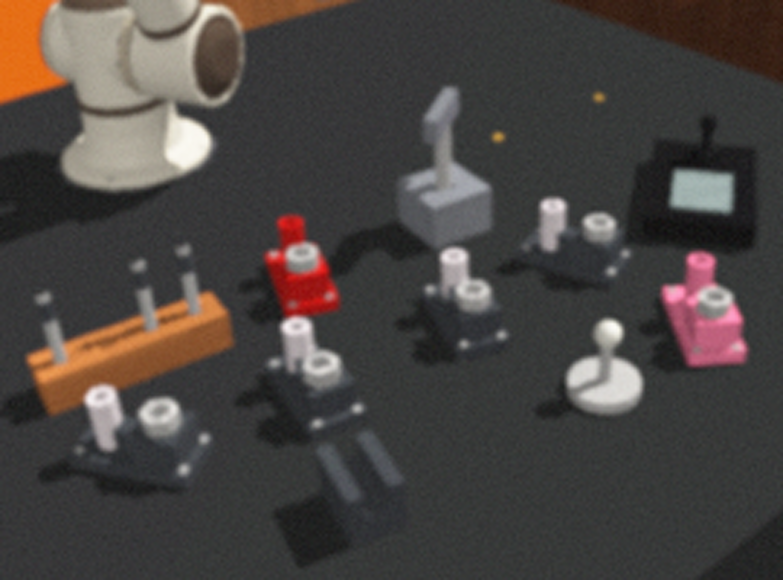

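move_arm([
  [1,30,41,0,0,0,0],
  [1,60,82,0,0,0,0],
  [1,90,120,0,0,0,0],
  [1,115,150,0,0,0,0],
  [1,140,185,0,0,0,0],
])

```text
clock: 1.47
position: [278.2, -439.0, 231.5]
ee_rot: [-0.122, 0.993, -0.0, 0.0]
contact_force: [0.1, -1.1, 0.8]
gripper_width: 85.3
```

move_arm([
  [1,30,30,0,0,0,0],
  [1,60,60,0,0,0,0],
  [1,90,90,0,0,0,0],
  [1,115,115,0,0,0,0],
  [1,140,140,0,0,0,0],
])

```text
clock: 1.88
position: [418.6, -298.5, 231.7]
ee_rot: [-0.123, 0.992, -0.0, 0.0]
contact_force: [0.2, -0.4, -0.2]
gripper_width: 85.5
```

move_arm([
  [1,20,30,0,0,0,0],
  [1,40,60,0,0,0,0],
  [1,60,90,0,0,0,0],
  [1,60,120,0,0,0,0],
  [1,60,130,0,0,0,0],
])

```text
clock: 2.3
position: [478.0, -167.4, 231.2]
ee_rot: [-0.124, 0.992, 0.0, -0.0]
contact_force: [-0.0, -0.4, -0.7]
gripper_width: 85.3
```

move_arm([
  [1,0,0,0,0,0,0],
  [1,0,0,0,0,0,0],
  [1,0,0,0,0,0,0],
])

```text
clock: 2.55
position: [477.1, -171.0, 231.5]
ee_rot: [-0.122, 0.993, -0.0, 0.0]
contact_force: [0.6, -0.0, 0.1]
gripper_width: 85.2
```

Run:
```python
from h import *
np.set_printoptions(precision=2,suppress=True)
p=shot('wrist','w1.png');o,d=ray(p,(256,192));print(o,d)
s=readout.read_state();print(s['clock'],s['position'],s['ee_rot'],s['joints'])
```

```text
[ 399.21 -190.27  375.67] [ 0.3   0.09 -0.95]
2.6 [ 477.08 -171.29  231.42] [-0.12  0.99 -0.    0.  ] [-0.02  0.18 -0.28  0.   -1.11 -1.3 ]
```

View pics/w1.png

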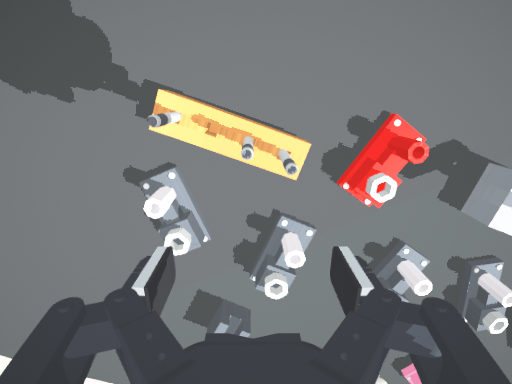

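Run:
```python
from h import *
np.set_printoptions(precision=2,suppress=True)
p=shot('wrist')
for q,z in (('sleeve_a_floor',14),('socket_a',60),('pin_a',8),('key',8),('stand',0),('rack',0)):
    for d in nets.tip_of(q,p): print(q,round(d['conf'],2),np.array(d['uv']),atz(p,d['uv'],z)[:2])
a=p['frame'][70:310,130:520]
cv2.imwrite('pics/w1z.png',cv2.resize(a,None,fx=2.08,fy=2.08,interpolation=cv2.INTER_CUBIC))
```

```text
sleeve_a_floor 0.79 [484.4 278. ] [569.1 245.9]
socket_a 0.95 [381.5 186.6] [456.94 -14.68]
socket_a 0.89 [277.2 289. ] [630.31 -97.87]
socket_a 0.56 [499.6 323.8] [620.34 267.38]
socket_a 0.56 [177.  243.2] [ 593.   -243.13]
socket_a 0.53 [405.2 265.2] [553.24  62.03]
pin_a 0.95 [180.6 113.8] [ 437.32 -276.84]
pin_a 0.65 [250.2 135.2] [ 442.59 -182.84]
pin_a 0.62 [284.8 151.3] [ 452.09 -132.74]
stand 0.68 [491.5 194.4] [436.91 193.19]
rack 0.78 [234.5 135.6] [ 449.14 -203.06]
```

View pics/w1z.png

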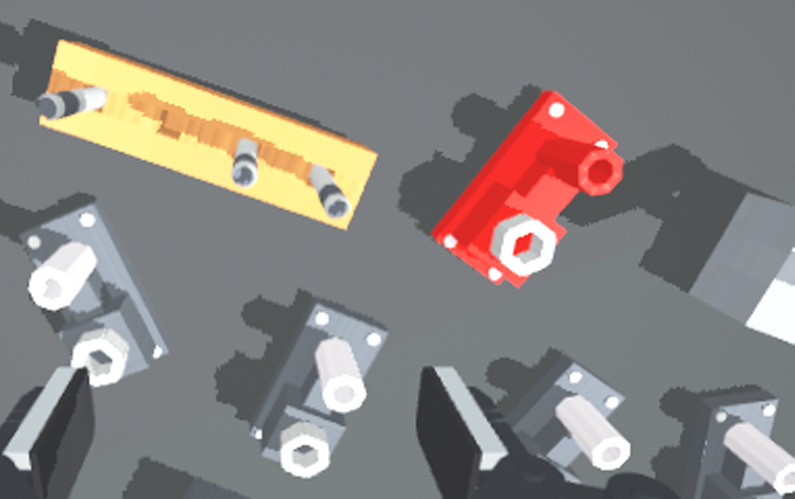

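Run:
```python
from h import *
np.set_printoptions(precision=1,suppress=True)
p=shot('wrist')
f=lambda a:(a[0]/2.08+130-.25,a[1]/2.08+70-.25)
c=np.array([atz(p,f(a),40) for a in ((60,40),(377,153),(346,229),(40,125))]);print(c[:,:2],[np.linalg.norm(c[i]-c[(i+1)%4]) for i in range(4)],c.mean(0))
for n,s,k in (('A',(50,290),(99,357)),('B',(343,392),(305,450))):
    S=atz(p,f(s),66)[:2];K=atz(p,f(k),60)[:2];print(n,S,K,np.linalg.norm(S-K))
for s in ((608,448),(786,478)): print(atz(p,f(s),66)[:2])
for s in ((50,105),(243,174),(336,206)): print('pin top',atz(p,f(s),118)[:2])
```

```text
[[ 412.5 -298.5]
 [ 430.3 -109. ]
 [ 479.  -113.3]
 [ 461.6 -303.1]] [np.float64(190.35951493755547), np.float64(48.838349921722624), np.float64(190.5210708541729), np.float64(49.29443420204606)] [ 445.8 -206.    40. ]
A [ 550.1 -276.3] [ 590.3 -242.5] 52.58559360673073
B [574.  -90.3] [625.8 -99.7] 52.686721892819
[574.8  95.9]
[571.5 244.6]
pin top [ 437.4 -273.6]
pin top [ 447.  -183.9]
pin top [ 451.  -138.8]
```

move_arm([
  [1,-5,7,0,0,0,0.124],
  [1,-10,14,0,0,0,0.248],
  [1,-15,20,0,0,0,0.372],
  [1,-20,26,0,0,0,0.496],
  [1,-26,33,0,0,0,0.62],
])

```text
clock: 3.42
position: [451.2, -137.2, 231.3]
ee_rot: [-0.422, 0.907, -0.0, -0.0]
contact_force: [0.6, 0.2, 0.2]
gripper_width: 85.5
```

move_arm([
  [1,0,0,-10,0,0,0.124],
  [1,0,0,-20,0,0,0.248],
  [1,0,0,-30,0,0,0.372],
  [1,0,0,-40,0,0,0.496],
  [1,0,0,-50,0,0,0.614],
])

```text
clock: 3.83
position: [451.4, -137.4, 181.0]
ee_rot: [-0.676, 0.737, -0.0, 0.0]
contact_force: [0.2, 0.8, 0.3]
gripper_width: 85.5
```

move_arm([
  [1,0,0,0,0,0,0],
  [1,0,0,0,0,0,0],
  [1,0,0,0,0,0,0],
])

```text
clock: 4.08
position: [451.8, -137.4, 181.9]
ee_rot: [-0.673, 0.74, -0.0, 0.0]
contact_force: [0.9, -0.7, 0.5]
gripper_width: 85.1
```

```bash
cat >> h.py <<'E'
def st():
    s=readout.read_state();M=R.from_quat(s['ee_rot']).as_matrix()
    print('t',round(s['clock'],2),'pos',np.round(s['position'],2),'xang',round(np.degrees(np.arctan2(M[1,0],M[0,0])),2),'yang',round(np.degrees(np.arctan2(M[1,1],M[0,1])),2),'zdir',np.round(M[:,2],3),'F',np.round(s['contact_force'],1),'T',np.round(s['wrist_torque'],2),'w',round(s['gripper_width'],1),'j',np.round(s['joints'],2))
    return s
def zoom(p,fn,x0,y0,x1,y1):
    a=p['frame'][y0:y1,x0:x1];k=min(790/(x1-x0),590/(y1-y0))
    cv2.imwrite('pics/'+fn,cv2.resize(a,None,fx=k,fy=k,interpolation=cv2.INTER_CUBIC));print('k',k)
E
python3 - <<'E'
from h import *
st();p=shot('wrist','w2.png')
for x,y in ((452.2,-137.3),(447.9,-183.1)): print(proj(p,(x,y,118)),proj(p,(x,y,40)))
E
```

```text
t 4.08 pos [ 451.78 -137.44  181.93] xang -95.41 yang 174.59 zdir [ 0.001 -0.    -1.   ] F [ 0.9 -0.7  0.5] T [ 0.01 -0.01 -0.03] w 85.1 j [ 0.05  0.17 -0.43  0.   -0.97 -0.14]
[254.50943619 206.52478423] [254.10630422 180.04500436]
[254.62299242 149.85860331] [254.16696957 136.92356677]
```

View pics/w2.png

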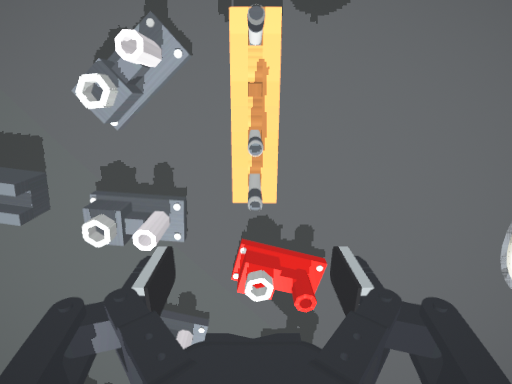

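move_arm([
  [1,0,0,-30,0,0,0],
  [1,0,0,-60,0,0,0],
  [1,0,0,-90,0,0,0],
  [1,0,0,-101,0,0,0],
  [1,0,0,-101,0,0,0],
])

```text
clock: 4.55
position: [449.6, -137.4, 78.1]
ee_rot: [-0.673, 0.739, 0.002, -0.002]
contact_force: [-0.9, -0.4, 1.1]
gripper_width: 85.5
```

move_arm([
  [-1,0,0,0,0,0,0],
  [-1,0,0,0,0,0,0],
  [-1,0,0,0,0,0,0],
  [-1,0,0,0,0,0,0],
  [-1,0,0,0,0,0,0],
])

```text
clock: 4.97
position: [451.9, -137.3, 81.3]
ee_rot: [-0.674, 0.739, -0.001, 0.001]
contact_force: [0.1, 1.1, -0.1]
gripper_width: 25.0
```

move_arm([
  [-1,0,0,0,0,0,0],
  [-1,0,0,0,0,0,0],
  [-1,0,0,0,0,0,0],
  [-1,0,0,0,0,0,0],
])

```text
clock: 5.3
position: [451.5, -137.4, 81.0]
ee_rot: [-0.674, 0.739, -0.0, 0.0]
contact_force: [-1.8, 0.6, 6.3]
gripper_width: 10.4
```

Run:
```python
from h import *
st();p=shot('wrist','w3.png')
```

```text
t 5.3 pos [ 451.53 -137.4    80.98] xang -95.25 yang 174.75 zdir [ 0.001 -0.    -1.   ] F [-1.8  0.6  6.3] T [ 0.22  0.48 -0.  ] w 10.4 j [ 0.05  0.31 -0.56  0.   -0.71 -0.14]
```

View pics/w3.png

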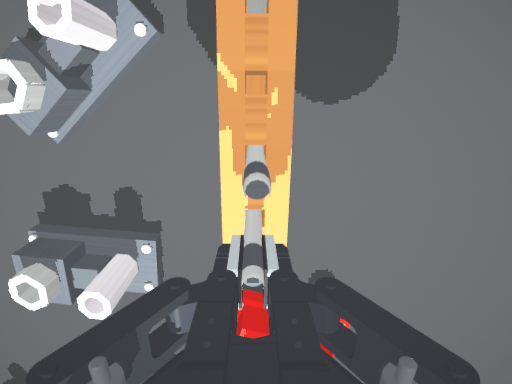

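move_arm([
  [-1,0,0,25,0,0,0],
  [-1,0,0,50,0,0,0],
  [-1,0,0,75,0,0,0],
  [-1,0,0,100,0,0,0],
  [-1,0,0,100,0,0,0],
])

```text
clock: 5.77
position: [454.5, -137.7, 185.1]
ee_rot: [-0.674, 0.739, -0.004, 0.003]
contact_force: [0.4, -0.0, -0.3]
gripper_width: 10.2
```

move_arm([
  [-1,0,0,0,0,0,0],
  [-1,0,0,0,0,0,0],
])

```text
clock: 5.93
position: [450.5, -137.2, 179.4]
ee_rot: [-0.674, 0.739, 0.001, -0.0]
contact_force: [-0.5, -0.7, -1.1]
gripper_width: 10.2
```

Run:
```python
from h import *
st();p=shot('wrist','w4.png')
zoom(p,'w4z.png',20,60,280,250)
```

```text
t 5.93 pos [ 450.52 -137.18  179.42] xang -95.3 yang 174.7 zdir [-0.002  0.001 -1.   ] F [-0.5 -0.7 -1.1] T [ 0.01  0.02 -0.05] w 10.2 j [ 0.05  0.17 -0.43 -0.   -0.97 -0.14]
k 3.0384615384615383
```

View pics/w4.png

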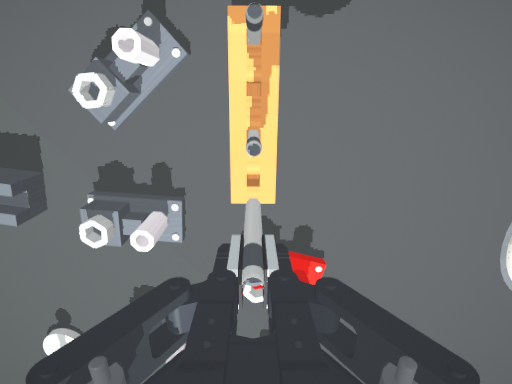

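View pics/w4z.png

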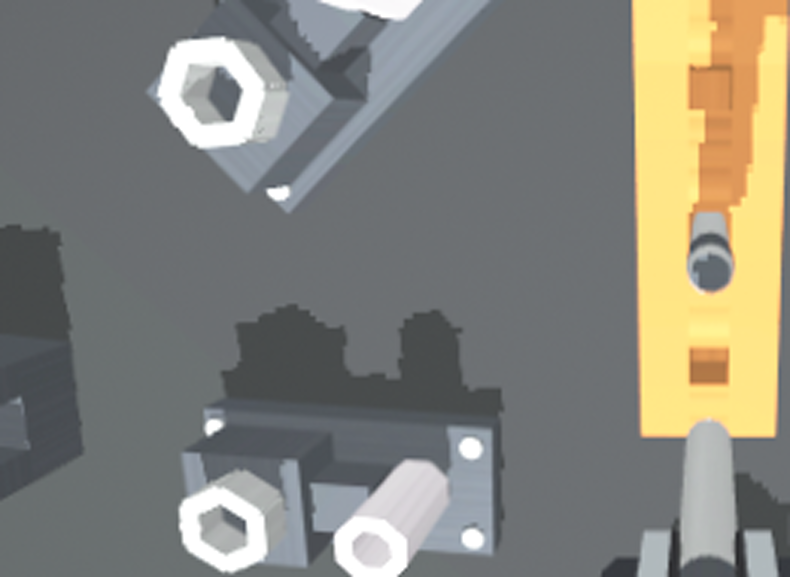

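```bash
cat >> h.py <<'E'
def ring(p,uv,z,win=16,th=None):
    g=p['frame'].min(axis=2);u,v=int(round(uv[0])),int(round(uv[1]))
    x0,y0=max(u-win,0),max(v-win,0)
    k=8
    a=cv2.resize(g[y0:v+win,x0:u+win],None,fx=k,fy=k,interpolation=cv2.INTER_CUBIC)
    if th is None: th=238
    m=(a>th).astype(np.uint8)
    cs,_=cv2.findContours(m,cv2.RETR_EXTERNAL,cv2.CHAIN_APPROX_NONE)
    c=max(cs,key=cv2.contourArea);c=cv2.convexHull(c)
    M=cv2.moments(c)
    cx,cy=M['m10']/M['m00'],M['m01']/M['m00']
    q=((cx+.5)/k-.5+x0,(cy+.5)/k-.5+y0)
    pts=np.array([atz(p,((a[0]+.5)/k-.5+x0,(a[1]+.5)/k-.5+y0),z)[:2] for a in c[:,0]],np.float32)
    (cc,rr)=cv2.minEnclosingCircle(pts)
    P=atz(p,q,z)[:2]
    print('ring uv',np.round(q,1),'pos',np.round(P,1),'encl',np.round(cc,1),round(rr,1))
    return P
def overlay(im,p,hol):
    for (x,y,th) in hol:
        c,s=np.cos(th),np.sin(th)
        def dr(L,col):
            q=np.array([proj(p,(x+c*a-s*b,y+s*a+c*b,z)) for a,b,z in L]);cv2.polylines(im,[np.round(q*16).astype(int)],True,col,1,cv2.LINE_AA,4)
        t=np.linspace(0,2*np.pi,40)
        dr([(12*np.cos(k),12*np.sin(k),66) for k in t],(0,255,0))
        dr([(7.2*np.cos(k),7.2*np.sin(k),66) for k in t],(0,0,255))
        dr([(56+15*np.cos(k),15*np.sin(k),60) for k in t],(255,128,0))
        dr([(-30,-28,14),(86,-28,14),(86,28,14),(-30,28,14)],(0,255,255))
E
python3 - <<'E'
from h import *
p=shot('wrist')
fr=p['frame']
print(fr[240,130:156].min(axis=1))
for th in (225,240,250):
  S=ring(p,(142,240),66,th=th);K=ring(p,(94,232),60,th=th);print(np.linalg.norm(S-K))
  S=ring(p,(127,44),66,th=th,win=18);K=ring(p,(92,90),60,th=th,win=20);print(np.linalg.norm(S-K))
E
```

```text
[255 255 255 255 255 220 193 198 204 203 204 209 210 210 212 213 213 218
 255 255 255 255 255 195 192 189]
ring uv [141.  240.7] pos [574.7 -90.1] encl [574.8 -89.8] 13.7
ring uv [ 92.2 234.2] pos [630.3 -99.3] encl [630.3 -99. ] 17.0
56.275894081466326
ring uv [127.3  45.3] pos [ 547.  -275.1] encl [ 546.3 -273.3] 17.3
ring uv [88.2 90.1] pos [ 594.  -243.7] encl [ 594.  -243.3] 17.1
56.53918936949257
ring uv [141.  240.8] pos [574.8 -90. ] encl [574.9 -89.7] 13.4
ring uv [ 92.3 234.3] pos [630.2 -99.2] encl [630.3 -98.9] 16.7
56.131667934257884
ring uv [127.3  45.4] pos [ 547. -275.] encl [ 546.2 -273.3] 17.3
ring uv [88.2 90.1] pos [ 594.1 -243.7] encl [ 594.2 -243.6] 16.9
56.54586634956629
ring uv [141.  240.9] pos [574.8 -89.9] encl [575.  -89.6] 13.2
ring uv [ 92.3 234.3] pos [630.2 -99.1] encl [630.3 -98.8] 16.5
56.137122380927714
ring uv [125.8  44.6] pos [ 548.2 -275.9] encl [ 547.3 -274.7] 15.5
ring uv [88.1 90.1] pos [ 594.1 -243.8] encl [ 594.3 -243.6] 16.7
56.06808087391656
```

move_arm([
  [-1,35,13,0,0,0,0],
  [-1,70,26,0,0,0,0],
  [-1,105,40,0,0,0,0],
  [-1,123,47,0,0,0,0],
  [-1,123,47,0,0,0,0],
])

```text
clock: 6.45
position: [577.4, -89.0, 177.9]
ee_rot: [-0.675, 0.738, 0.0, -0.001]
contact_force: [0.8, -0.6, -1.0]
gripper_width: 10.6
```

move_arm([
  [-1,0,0,-15,0,0,0],
  [-1,0,0,-28,0,0,0],
  [-1,0,0,-28,0,0,0],
  [-1,0,0,-28,0,0,0],
  [-1,0,0,-28,0,0,0],
])

```text
clock: 6.87
position: [574.2, -90.6, 152.5]
ee_rot: [-0.674, 0.739, -0.0, -0.0]
contact_force: [-0.6, -0.1, -0.7]
gripper_width: 10.5
```

Run:
```python
from h import *
s=st();p=shot('wrist','w5.png');st()
zoom(p,'w5z.png',150,100,350,250)
print(proj(p,(574.8,-90,66)),proj(p,(*s['position'][:2],s['position'][2]-72)))
st()
```

```text
t 6.87 pos [574.2  -90.63 152.46] xang -95.27 yang 174.73 zdir [-0. -0. -1.] F [-0.6 -0.1 -0.7] T [-0.   -0.06 -0.03] w 10.5 j [ 0.12  0.38 -0.21  0.   -0.98 -0.21]
t 6.92 pos [574.53 -90.57 152.96] xang -95.27 yang 174.73 zdir [ 0.001 -0.    -1.   ] F [-0.1 -0.9 -0.6] T [-0.01  0.    0.03] w 10.3 j [ 0.12  0.38 -0.21  0.   -0.98 -0.21]
k 3.933333333333333
[254.0895191  197.77059572] [254.82459308 202.78977245]
t 6.92 pos [574.53 -90.57 152.96] xang -95.27 yang 174.73 zdir [ 0.001 -0.    -1.   ] F [-0.1 -0.9 -0.6] T [-0.01  0.    0.03] w 10.3 j [ 0.12  0.38 -0.21  0.   -0.98 -0.21]
```

View pics/w5.png

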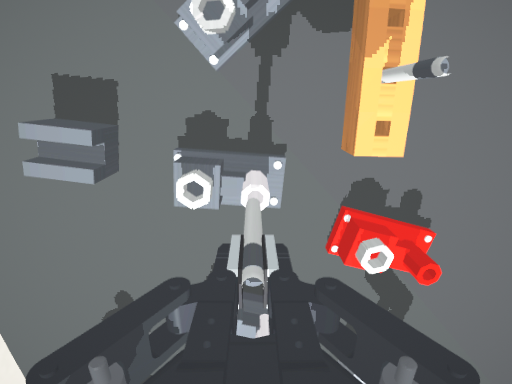

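View pics/w5z.png

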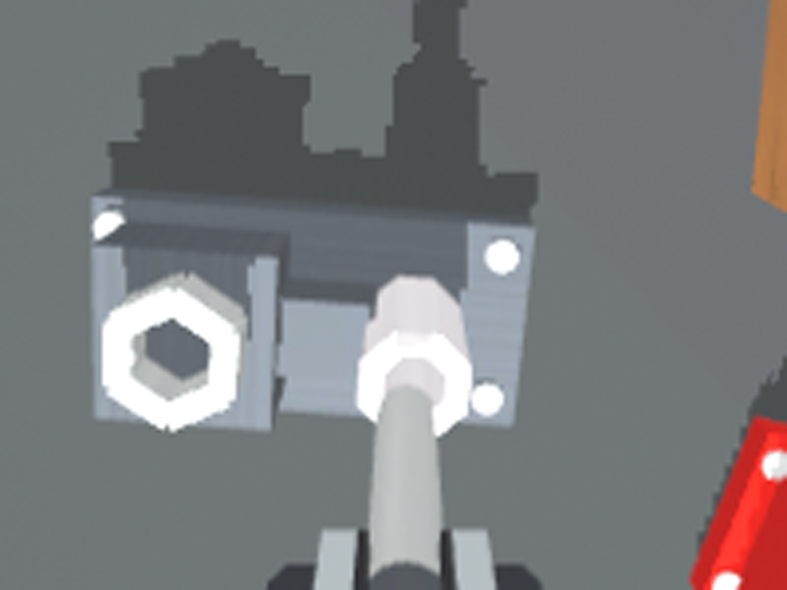

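move_arm([
  [-1,-1.3,0,-8,0,0,0],
  [-1,-1.3,0,-16,0,0,0],
  [-1,-1.3,0,-22,0,0,0],
  [-1,-1.3,0,-28,0,0,0],
  [-1,-1.3,0,-34,0,0,0],
])

```text
clock: 7.33
position: [572.8, -90.4, 117.5]
ee_rot: [-0.674, 0.739, 0.0, -0.0]
contact_force: [-0.8, -0.3, -0.1]
gripper_width: 10.3
```

Run:
```python
from h import *
s=st();p=shot('wrist','w6.png');st()
zoom(p,'w6z.png',150,100,350,250)
```

```text
t 7.33 pos [572.81 -90.4  117.45] xang -95.27 yang 174.73 zdir [-0.001 -0.    -1.   ] F [-0.8 -0.3 -0.1] T [ 0.04  0.04 -0.03] w 10.3 j [ 0.12  0.41 -0.26  0.   -0.9  -0.21]
t 7.38 pos [572.   -90.33 116.15] xang -95.3 yang 174.7 zdir [-0.003  0.    -1.   ] F [ 0.2 -0.2  0.5] T [-0.06  0.06  0.  ] w 10.3 j [ 0.12  0.42 -0.26 -0.   -0.9  -0.21]
k 3.933333333333333
```

View pics/w6z.png

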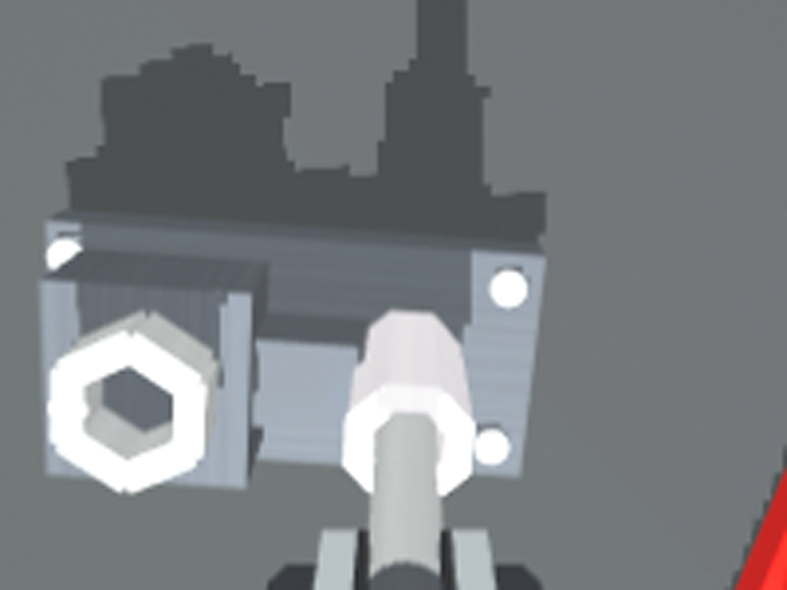

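move_arm([
  [-1,0,0,-10,0,0,0],
  [-1,0,0,-20,0,0,0],
  [-1,0,0,-27,0,0,0],
  [-1,0,0,-31,0,0,0],
  [-1,0,0,-33,0,0,0],
])

```text
clock: 7.8
position: [573.1, -90.7, 86.8]
ee_rot: [-0.674, 0.738, -0.0, -0.001]
contact_force: [-5.8, 2.1, 19.3]
gripper_width: 10.3
```

move_arm([
  [-1,0,0,0,0,0,0],
])

```text
clock: 7.88
position: [573.0, -90.6, 86.9]
ee_rot: [-0.674, 0.739, -0.0, -0.001]
contact_force: [-4.1, 0.6, 9.4]
gripper_width: 10.4
```

move_arm([
  [1,0,0,0,0,0,0],
  [1,0,0,0,0,0,0],
  [1,0,0,0,0,0,0],
  [1,0,0,0,0,0,0],
  [1,0,0,0,0,0,0],
])

```text
clock: 8.3
position: [572.9, -90.4, 85.0]
ee_rot: [-0.674, 0.739, 0.0, -0.0]
contact_force: [0.3, 0.5, -0.3]
gripper_width: 70.0
```

move_arm([
  [1,0,0,25,0,0,0],
  [1,0,0,60,0,0,0],
  [1,0,0,95,0,0,0],
  [1,0,0,95,0,0,0],
  [1,0,0,95,0,0,0],
])

```text
clock: 8.72
position: [574.4, -90.2, 182.8]
ee_rot: [-0.674, 0.739, -0.002, 0.002]
contact_force: [-0.6, 0.5, -0.2]
gripper_width: 85.3
```

Run:
```python
from h import *
s=st();p=shot('wrist','w7.png');st()
zoom(p,'w7z.png',150,100,350,250)
```

```text
t 8.72 pos [574.4  -90.21 182.78] xang -95.27 yang 174.73 zdir [ 0.006  0.001 -1.   ] F [-0.6  0.5 -0.2] T [0.03 0.05 0.05] w 85.3 j [ 0.12  0.35 -0.18  0.   -1.04 -0.21]
t 8.77 pos [573.06 -90.2  180.71] xang -95.29 yang 174.71 zdir [ 0.001  0.001 -1.   ] F [-0.5 -0.4 -0. ] T [ 0.01 -0.    0.06] w 85.5 j [ 0.12  0.35 -0.18 -0.   -1.04 -0.21]
k 3.933333333333333
```

View pics/w7.png

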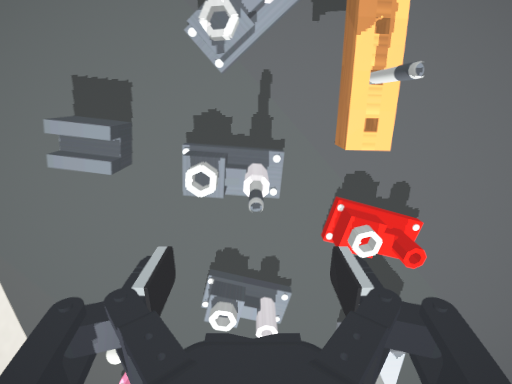

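move_arm([
  [1,-32,-24,0,0,0,0],
  [1,-64,-48,0,0,0,0],
  [1,-96,-71,0,0,0,0],
  [1,-125,-92.7,0,0,0,0],
  [1,-125,-92.7,-10,0,0,0],
])

```text
clock: 9.18
position: [442.8, -185.1, 170.0]
ee_rot: [-0.672, 0.74, 0.001, -0.001]
contact_force: [0.5, -0.4, 0.0]
gripper_width: 85.4
```

move_arm([
  [1,0,0,-30,0,0,0],
  [1,0,0,-60,0,0,0],
  [1,0,0,-80,0,0,0],
  [1,0,0,-89,0,0,0],
  [1,0,0,-89,0,0,0],
])

```text
clock: 9.6
position: [445.6, -182.8, 78.3]
ee_rot: [-0.674, 0.739, 0.003, -0.003]
contact_force: [0.0, 0.8, 0.0]
gripper_width: 85.2
```

move_arm([
  [-1,0,0,0,0,0,0],
  [-1,0,0,0,0,0,0],
  [-1,0,0,0,0,0,0],
  [-1,0,0,0,0,0,0],
  [-1,0,0,0,0,0,0],
])

```text
clock: 10.02
position: [448.5, -183.1, 82.2]
ee_rot: [-0.674, 0.739, -0.001, 0.001]
contact_force: [0.4, 0.3, 0.1]
gripper_width: 25.7
```

move_arm([
  [-1,0,0,0,0,0,0],
  [-1,0,0,0,0,0,0],
  [-1,0,0,0,0,0,0],
  [-1,0,0,0,0,0,0],
])

```text
clock: 10.35
position: [447.5, -183.1, 82.0]
ee_rot: [-0.674, 0.739, 0.0, -0.0]
contact_force: [-1.7, 1.0, 5.4]
gripper_width: 10.0
```

Run:
```python
from h import *
s=st();p=shot('wrist','w8.png');st()
```

```text
t 10.35 pos [ 447.48 -183.08   81.97] xang -95.26 yang 174.74 zdir [-0.001 -0.    -1.   ] F [-1.7  1.   5.4] T [ 0.21  0.72 -0.  ] w 10.0 j [-0.05  0.32 -0.53  0.   -0.72 -0.04]
t 10.4 pos [ 447.46 -183.1    81.97] xang -95.26 yang 174.74 zdir [-0.001 -0.    -1.   ] F [-1.  -0.2  5. ] T [ 0.27  0.78 -0.03] w 10.4 j [-0.05  0.32 -0.53  0.   -0.72 -0.04]
```

View pics/w8.png

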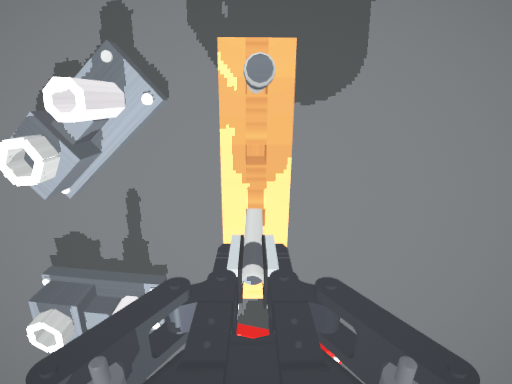

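move_arm([
  [-1,0,0,25,0,0,0],
  [-1,0,0,50,0,0,0],
  [-1,0,0,75,0,0,0],
  [-1,0,0,100,0,0,0],
  [-1,0,5,100,0,0,0],
])

```text
clock: 10.82
position: [451.2, -179.0, 186.5]
ee_rot: [-0.674, 0.739, -0.005, 0.003]
contact_force: [1.0, 0.5, -0.1]
gripper_width: 10.4
```

move_arm([
  [-1,10,38,0,0,0,0],
  [-1,20,76,0,0,0,0],
  [-1,30,114,0,0,0,0],
  [-1,40,150,0,0,0,0],
  [-1,50,188,0,0,0,0],
])

```text
clock: 11.23
position: [497.8, 11.7, 181.2]
ee_rot: [-0.674, 0.739, 0.0, 0.0]
contact_force: [-0.2, 0.6, -0.9]
gripper_width: 10.4
```

move_arm([
  [-1,25,30,0,0,0,0],
  [-1,50,60,0,0,0,0],
  [-1,77,86,0,0,0,0],
  [-1,77,86,0,0,0,0],
  [-1,77,86,0,0,0,0],
])

```text
clock: 11.65
position: [575.4, 97.4, 179.8]
ee_rot: [-0.674, 0.738, 0.0, -0.001]
contact_force: [0.5, -0.2, -0.5]
gripper_width: 10.4
```

Run:
```python
from h import *
s=st();p=shot('wrist','w9.png');st()
zoom(p,'w9z.png',150,100,350,250)
print(proj(p,(574.8,96,66)))
```

```text
t 11.65 pos [575.42  97.43 179.85] xang -95.17 yang 174.83 zdir [-0.002 -0.    -1.   ] F [ 0.5 -0.2 -0.5] T [-0.08  0.06  0.01] w 10.4 j [ 0.44  0.36 -0.17 -0.   -1.05 -0.53]
t 11.7 pos [574.51  96.3  180.12] xang -95.24 yang 174.76 zdir [-0.002 -0.001 -1.   ] F [-0.2 -0.8  0.2] T [-0.04 -0.   -0.  ] w 10.4 j [ 0.44  0.36 -0.17 -0.   -1.05 -0.53]
k 3.933333333333333
[254.84141501 186.33403067]
```

View pics/w9.png

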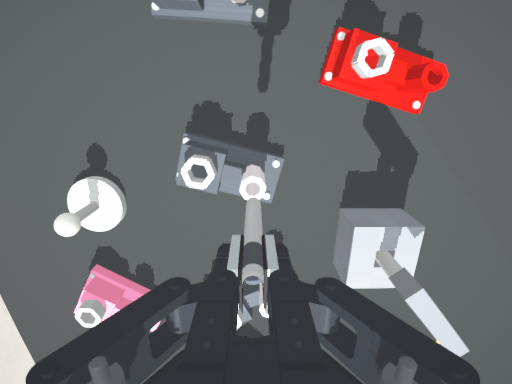

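View pics/w9z.png

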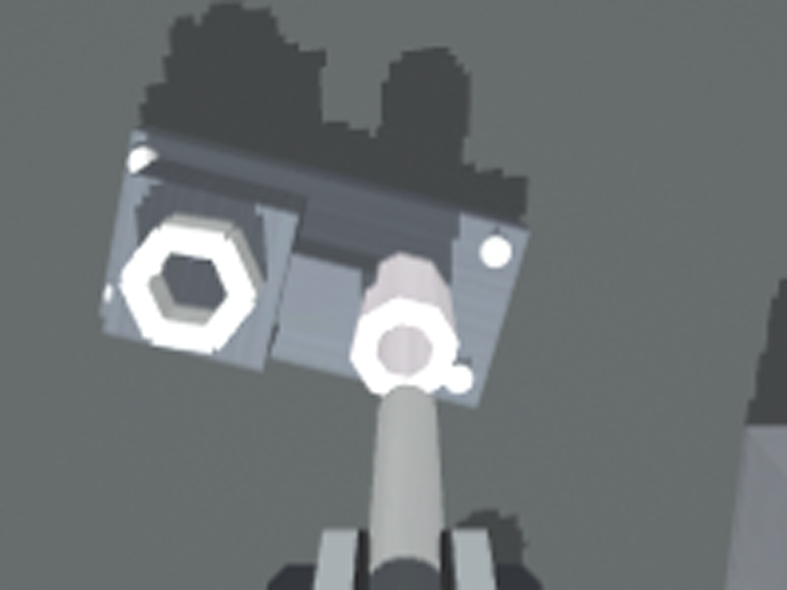

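Run:
```python
from h import *
s=st();p=shot('wrist');f=lambda a,b:((a+.5)/3.9333-.5+150,(b+.5)/3.9333-.5+100)
print(atz(p,f(404.5,346),66), atz(p,f(404.5,348),66))
K=ring(p,f(190,284),60,win=20)
print('pin foot', proj(p,(*s['position'][:2],106)),'obs',f(408,396))
st()
```

```text
t 11.7 pos [574.51  96.3  180.12] xang -95.24 yang 174.76 zdir [-0.002 -0.001 -1.   ] F [-0.2 -0.8  0.2] T [-0.04 -0.   -0.  ] w 10.4 j [ 0.44  0.36 -0.17 -0.   -1.05 -0.53]
[576.24720166  96.02199373  66.        ] [576.29482588  96.54294486  66.        ]
ring uv [196.3 174.3] pos [630.6  79. ] encl [630.5  79.3] 16.9
pin foot [254.63288324 201.95382811] obs (253.35681234586735, 200.30593903338163)
t 11.75 pos [574.13  95.6  180.49] xang -95.28 yang 174.72 zdir [-0.002 -0.001 -1.   ] F [ 0.4 -0.7 -0.9] T [-0.04  0.   -0.03] w 10.4 j [ 0.44  0.35 -0.17 -0.   -1.05 -0.53]
```

move_arm([
  [-1,0.7,0,-15,0,0,0],
  [-1,0.7,0,-30,0,0,0],
  [-1,0.7,0,-38,0,0,0],
  [-1,0.7,0,-45,0,0,0],
  [-1,0.7,0,-52,0,0,0],
])

```text
clock: 12.17
position: [578.5, 95.5, 136.8]
ee_rot: [-0.675, 0.738, -0.003, 0.003]
contact_force: [-3.8, -0.2, 6.9]
gripper_width: 11.3
```

Run:
```python
from h import *
s=st();p=shot('wrist','w10.png');st()
zoom(p,'w10z.png',150,100,350,250)
```

```text
t 12.17 pos [578.53  95.55 136.78] xang -95.12 yang 174.88 zdir [ 0.009 -0.001 -1.   ] F [-3.8 -0.2  6.9] T [ 0.11  1.08 -0.02] w 11.3 j [ 0.44  0.4  -0.23  0.01 -0.94 -0.53]
t 12.22 pos [576.88  95.98 132.95] xang -95.25 yang 174.75 zdir [ 0.005  0.001 -1.   ] F [-0.2  0.5 -2.2] T [ 0.51 -0.02 -0.02] w 11.0 j [ 0.44  0.4  -0.23  0.   -0.93 -0.53]
k 3.933333333333333
```

View pics/w10z.png

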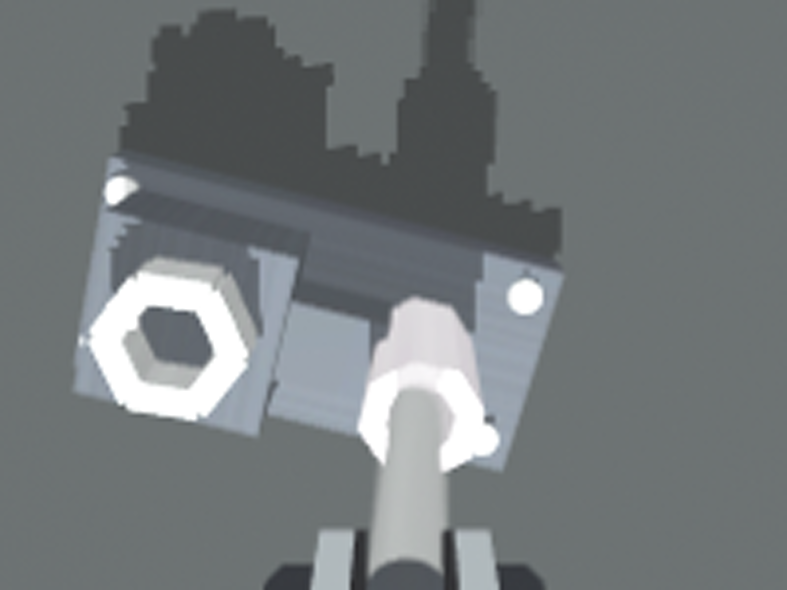

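move_arm([
  [-1,0,0,0,0,0,0],
  [-1,0,0,0,0,0,0],
])

```text
clock: 12.38
position: [575.6, 95.8, 129.9]
ee_rot: [-0.674, 0.739, -0.0, 0.001]
contact_force: [-0.1, 1.0, 0.6]
gripper_width: 10.4
```

Run:
```python
from h import *
s=st();p=shot('wrist','w11.png');st()
zoom(p,'w11z.png',150,100,350,350)
```

```text
t 12.38 pos [575.62  95.8  129.89] xang -95.31 yang 174.69 zdir [ 0.001  0.001 -1.   ] F [-0.1  1.   0.6] T [0.71 0.19 0.03] w 10.4 j [ 0.44  0.41 -0.24 -0.   -0.93 -0.53]
t 12.43 pos [575.63  95.88 129.65] xang -95.29 yang 174.71 zdir [ 0.001  0.001 -1.   ] F [-1.1  1.7 -0.1] T [0.59 0.17 0.01] w 10.3 j [ 0.44  0.41 -0.24 -0.   -0.93 -0.53]
k 2.36
```

View pics/w11z.png

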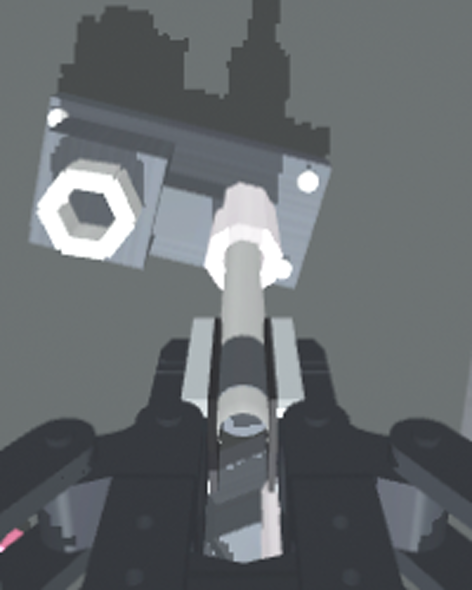

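move_arm([
  [-1,0,0,-4,0,0,0],
  [-1,0,0,-8,0,0,0],
  [-1,0,0,-12,0,0,0],
  [-1,0,0,-16,0,0,0],
  [-1,0,0,-16,0,0,0],
])

```text
clock: 12.85
position: [575.5, 96.1, 112.0]
ee_rot: [-0.674, 0.739, 0.0, -0.0]
contact_force: [0.9, 3.0, -2.3]
gripper_width: 10.5
```

Run:
```python
from h import *
s=st();p=shot('wrist','w12.png');st()
zoom(p,'w12z.png',150,100,350,350)
p=shot('scene');zoom(p,'s12z.png',200,150,300,230)
```

```text
t 12.85 pos [575.54  96.12 111.96] xang -95.28 yang 174.72 zdir [-0.001 -0.    -1.   ] F [ 0.9  3.  -2.3] T [ 0.94 -0.17  0.05] w 10.5 j [ 0.44  0.43 -0.25 -0.   -0.89 -0.53]
t 12.9 pos [575.55  96.08 112.18] xang -95.28 yang 174.72 zdir [-0.001 -0.    -1.   ] F [ 0.8  2.5 -1.4] T [ 0.94 -0.15 -0.  ] w 10.0 j [ 0.44  0.43 -0.25 -0.   -0.89 -0.53]
k 2.36
k 7.375
```

View pics/w12z.png

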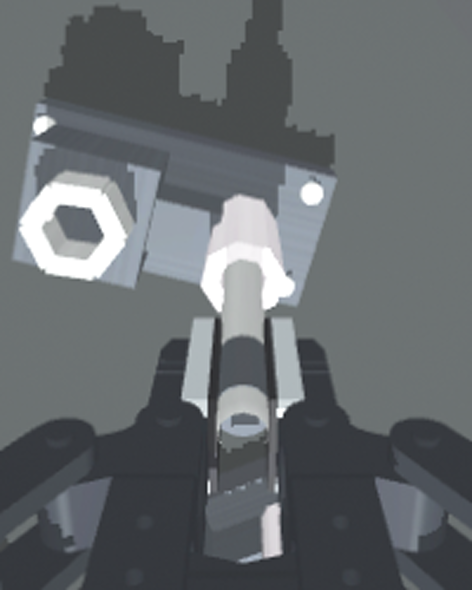

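View pics/s12z.png

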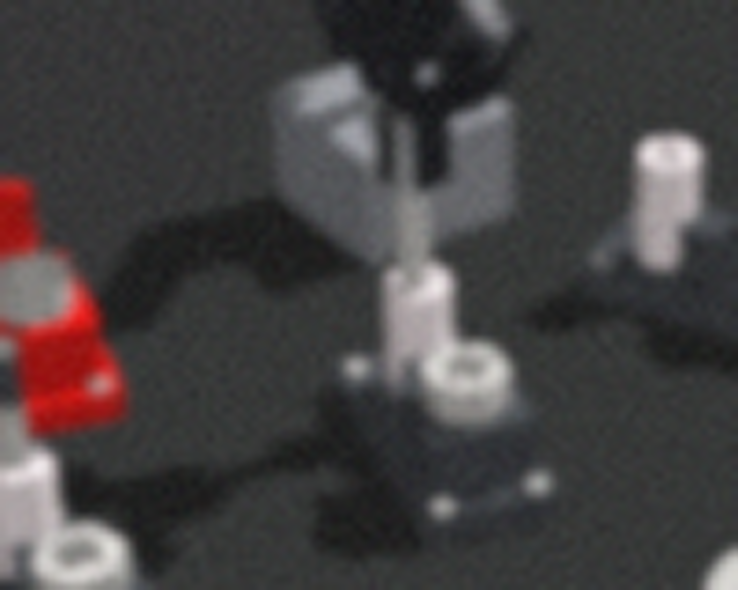

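move_arm([
  [-1,0,0.7,-6,0,0,0],
  [-1,0,0.7,-12,0,0,0],
  [-1,0,0.7,-18,0,0,0],
  [-1,0,0.7,-22,0,0,0],
  [-1,0,0.7,-25,0,0,0],
])

```text
clock: 13.37
position: [575.8, 96.7, 87.9]
ee_rot: [-0.674, 0.739, -0.0, -0.0]
contact_force: [-3.6, 2.4, 18.2]
gripper_width: 10.1
```

move_arm([
  [-1,0,0,-1,0,0,0],
  [-1,0,0,-1,0,0,0],
])

```text
clock: 13.53
position: [575.9, 96.8, 88.1]
ee_rot: [-0.674, 0.739, -0.0, 0.0]
contact_force: [-1.3, 2.6, 5.3]
gripper_width: 10.1
```

move_arm([
  [1,0,0,0,0,0,0],
  [1,0,0,0,0,0,0],
  [1,0,0,0,0,0,0],
  [1,0,0,0,0,0,0],
  [1,0,0,0,0,0,0],
])

```text
clock: 13.95
position: [575.6, 96.3, 87.1]
ee_rot: [-0.674, 0.739, 0.0, -0.0]
contact_force: [-0.6, -0.2, -0.3]
gripper_width: 70.4
```

move_arm([
  [1,0,0,25,0,0,0],
  [1,0,0,60,0,0,0],
  [1,0,0,95,0,0,0],
  [1,0,-20,95,0,0,0],
  [1,0,-40,95,0,0,0],
])

```text
clock: 14.37
position: [577.2, 57.3, 185.2]
ee_rot: [-0.675, 0.738, -0.001, 0.003]
contact_force: [0.4, -0.6, -1.3]
gripper_width: 85.5
```

Run:
```python
from h import *
s=st();p=shot('wrist','w13.png')
```

```text
t 14.37 pos [577.17  57.29 185.24] xang -95.15 yang 174.85 zdir [ 0.006  0.002 -1.   ] F [ 0.4 -0.6 -1.3] T [-0.08  0.08 -0.04] w 85.5 j [ 0.38  0.34 -0.18  0.   -1.04 -0.47]
```

View pics/w13.png

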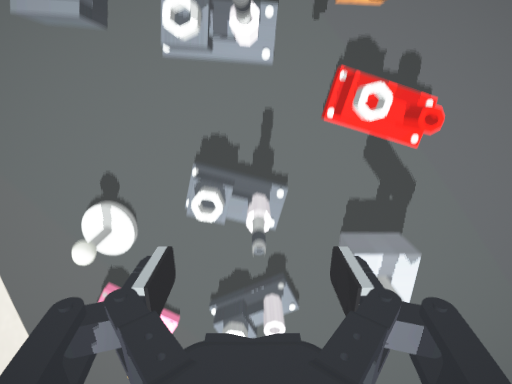

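move_arm([
  [1,-14,-36,0,0,0,0],
  [1,-28,-72,0,0,0,0],
  [1,-42,-108,0,0,0,0],
  [1,-56,-144,0,0,0,0],
  [1,-70,-180,0,0,0,0],
])

```text
clock: 14.83
position: [504.6, -124.8, 182.2]
ee_rot: [-0.674, 0.739, 0.0, -0.0]
contact_force: [0.2, 0.3, -0.1]
gripper_width: 85.5
```

move_arm([
  [1,-14,-36,0,0,0,0],
  [1,-28,-72,0,0,0,0],
  [1,-42,-108,0,0,0,0],
  [1,-66,-151,0,0,0,0],
  [1,-66,-151,0,0,0,0],
])

```text
clock: 15.25
position: [436.7, -277.9, 181.9]
ee_rot: [-0.672, 0.741, 0.001, -0.001]
contact_force: [0.2, 1.3, -0.8]
gripper_width: 85.9
```

move_arm([
  [1,0,0,0,0,0,0],
  [1,0,0,0,0,0,0],
])

```text
clock: 15.42
position: [439.4, -274.7, 182.1]
ee_rot: [-0.673, 0.739, 0.0, -0.0]
contact_force: [-0.4, -0.5, -1.0]
gripper_width: 84.8
```

Run:
```python
from h import *
s=st();p=shot('wrist','w14.png')
print(proj(p,(439.4,-274.7,118)))
im=p['frame'].copy()
S=ring(p,proj(p,(547.5,-275.5,66)),66,win=14);K=ring(p,proj(p,(594,-243.7,60)),60,win=18);print(np.linalg.norm(S-K))
```

```text
t 15.42 pos [ 439.38 -274.68  182.11] xang -95.36 yang 174.64 zdir [-0.  0. -1.] F [-0.4 -0.5 -1. ] T [0.04 0.03 0.03] w 84.8 j [-0.25  0.25 -0.32 -0.   -1.    0.15]
[254.87632556 206.18471833]
ring uv [146.4 195. ] pos [ 548.6 -276.5] encl [ 549.2 -276.5] 14.2
ring uv [114.6 226.2] pos [ 594.  -242.8] encl [ 594.1 -242.5] 17.1
56.56929994370399
```

View pics/w14.png

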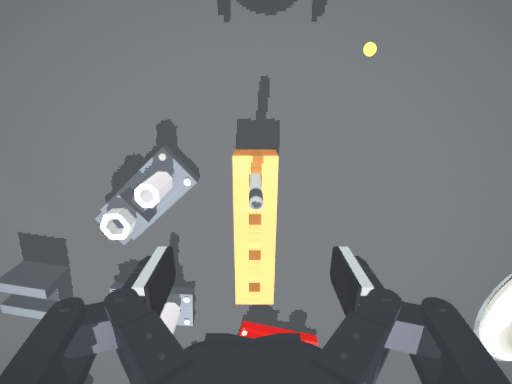

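move_arm([
  [1,0,0,-30,0,0,0],
  [1,0,0,-60,0,0,0],
  [1,0,0,-90,0,0,0],
  [1,0,0,-101,0,0,0],
  [1,0,0,-101,0,0,0],
])

```text
clock: 15.88
position: [438.3, -272.3, 78.2]
ee_rot: [-0.675, 0.738, 0.003, -0.002]
contact_force: [0.1, 0.1, -0.4]
gripper_width: 85.4
```

move_arm([
  [-1,0,0,0,0,0,0],
  [-1,0,0,0,0,0,0],
  [-1,0,0,0,0,0,0],
  [-1,0,0,0,0,0,0],
  [-1,0,0,0,0,0,0],
])

```text
clock: 16.3
position: [440.4, -274.4, 82.3]
ee_rot: [-0.674, 0.739, -0.001, 0.001]
contact_force: [0.8, 1.0, 0.3]
gripper_width: 25.6
```

move_arm([
  [-1,0,0,0,0,0,0],
  [-1,0,0,0,0,0,0],
  [-1,0,0,0,0,0,0],
  [-1,0,0,0,0,0,0],
])

```text
clock: 16.63
position: [438.8, -274.5, 82.1]
ee_rot: [-0.674, 0.739, 0.001, -0.001]
contact_force: [-3.1, 0.3, 5.1]
gripper_width: 10.3
```

move_arm([
  [-1,0,0,25,0,0,0],
  [-1,0,0,50,0,0,0],
  [-1,0,0,75,0,0,0],
  [-1,0,0,90,0,0,0],
  [-1,0,0,90,0,0,0],
])

```text
clock: 17.05
position: [441.8, -275.3, 175.3]
ee_rot: [-0.674, 0.739, -0.004, 0.002]
contact_force: [0.4, -1.3, -1.2]
gripper_width: 10.1
```

move_arm([
  [-1,35,0,0,0,0,0],
  [-1,70,0,0,0,0,0],
  [-1,100,0,0,0,0,0],
  [-1,108,-1,0,0,0,0],
  [-1,108,-1,0,0,0,0],
])

```text
clock: 17.47
position: [549.0, -275.1, 169.3]
ee_rot: [-0.674, 0.739, 0.001, -0.0]
contact_force: [-1.1, 0.1, -0.1]
gripper_width: 10.5
```

move_arm([
  [-1,0,0,-8,0,0,0],
  [-1,0,0,-16,0,0,0],
  [-1,0,0,-16,0,0,0],
  [-1,0,0,-16,0,0,0],
])

```text
clock: 17.8
position: [546.1, -275.3, 154.4]
ee_rot: [-0.674, 0.739, 0.001, -0.001]
contact_force: [0.5, 0.5, 0.0]
gripper_width: 10.2
```

Run:
```python
from h import *
s=st();p=shot('wrist','w15.png');st()
zoom(p,'w15z.png',150,100,350,250)
print(proj(p,(548.2,-276,66))*1,proj(p,(*s['position'][:2],s['position'][2]-73)))
```

```text
t 17.8 pos [ 546.08 -275.27  154.42] xang -95.3 yang 174.7 zdir [-0.002  0.001 -1.   ] F [0.5 0.5 0. ] T [ 0.03 -0.07 -0.  ] w 10.2 j [-0.2   0.43 -0.13 -0.   -1.02  0.11]
t 17.85 pos [ 546.71 -275.45  155.13] xang -95.29 yang 174.71 zdir [-0.001  0.    -1.   ] F [ 0.3 -0.1 -0.1] T [-0.01 -0.04 -0.02] w 10.2 j [-0.2   0.42 -0.13  0.   -1.02  0.11]
k 3.933333333333333
[252.00106749 195.69905249] [254.60719841 202.33373242]
```

View pics/w15z.png

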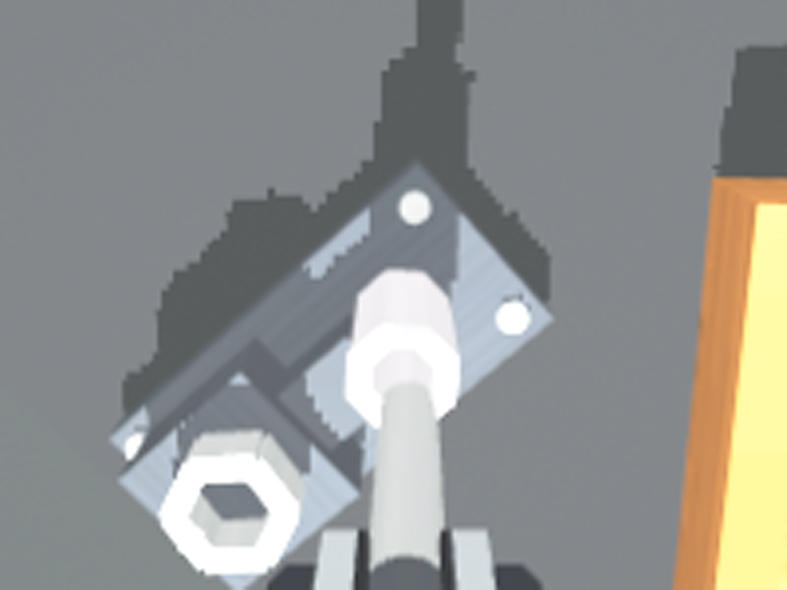

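move_arm([
  [-1,0,-0.8,0,0,0,0],
  [-1,0,-0.8,-6,0,0,0],
  [-1,0,-0.8,-12,0,0,0],
  [-1,0,-0.8,-18,0,0,0],
  [-1,0,-0.8,-24,0,0,0],
])

```text
clock: 18.27
position: [547.5, -276.1, 130.4]
ee_rot: [-0.674, 0.739, 0.0, -0.0]
contact_force: [0.0, -0.9, -1.2]
gripper_width: 10.2
```

move_arm([
  [-1,0,0,-6,0,0,0],
  [-1,0,0,-12,0,0,0],
  [-1,0,0,-18,0,0,0],
  [-1,0,0,-24,0,0,0],
  [-1,0,0,-30,0,0,0],
])

```text
clock: 18.68
position: [547.6, -276.1, 100.6]
ee_rot: [-0.674, 0.739, 0.0, -0.0]
contact_force: [-0.0, 0.9, -0.1]
gripper_width: 10.1
```

move_arm([
  [-1,0,0,-5,0,0,0],
  [-1,0,0,-10,0,0,0],
  [-1,0,0,-13,0,0,0],
  [-1,0,0,-15,0,0,0],
])

```text
clock: 19.02
position: [547.8, -276.4, 87.9]
ee_rot: [-0.674, 0.739, -0.0, -0.001]
contact_force: [-5.2, 4.0, 16.8]
gripper_width: 10.1
```

move_arm([
  [-1,0,0,0,0,0,0],
  [-1,0,0,0,0,0,0],
])

```text
clock: 19.18
position: [547.7, -276.3, 88.1]
ee_rot: [-0.674, 0.739, -0.0, -0.0]
contact_force: [-3.8, 2.3, 7.9]
gripper_width: 10.4
```

move_arm([
  [1,0,0,0,0,0,0],
  [1,0,0,0,0,0,0],
  [1,0,0,0,0,0,0],
  [1,0,0,0,0,0,0],
  [1,0,0,0,0,0,0],
])

```text
clock: 19.6
position: [547.7, -276.2, 86.0]
ee_rot: [-0.674, 0.739, 0.0, -0.0]
contact_force: [1.2, -0.2, 0.3]
gripper_width: 70.3
```

move_arm([
  [1,0,0,30,0,0,0],
  [1,0,0,65,0,0,0],
  [1,0,0,95,0,0,0],
  [1,0,0,95,0,0,0],
  [1,0,0,95,0,0,0],
])

```text
clock: 20.02
position: [548.9, -276.4, 183.6]
ee_rot: [-0.674, 0.739, -0.002, 0.001]
contact_force: [-1.4, 0.7, -0.3]
gripper_width: 85.0
```

Run:
```python
from h import *
s=st();p=shot('wrist','w16.png')
zoom(p,'w16z.png',120,140,300,275)
ring(p,proj(p,(594,-243,60)),60,win=20)
```

```text
t 20.02 pos [ 548.9  -276.4   183.64] xang -95.27 yang 174.73 zdir [ 0.005 -0.001 -1.   ] F [-1.4  0.7 -0.3] T [0.01 0.08 0.09] w 85.0 j [-0.2   0.4  -0.09  0.   -1.07  0.11]
k 4.37037037037037
ring uv [216.5 218.4] pos [ 592.9 -243.2] encl [ 593.2 -242.9] 17.5
```

View pics/w16z.png

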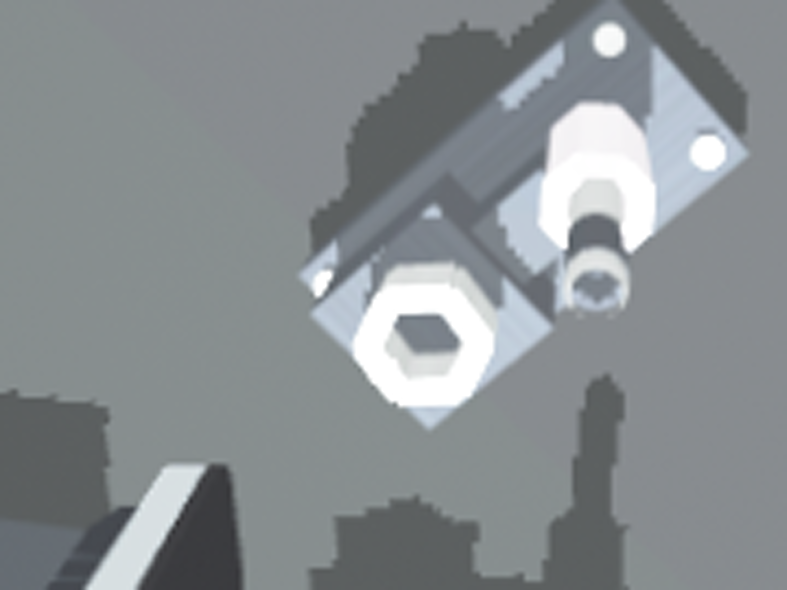

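```bash
cat >> h.py <<'E'
def hexfit(p,pos,z=60,win=22,th=236,name=None):
    uv=proj(p,(*pos,z))
    g=p['frame'].min(axis=2);u,v=int(round(uv[0])),int(round(uv[1]));x0,y0=max(u-win,0),max(v-win,0);k=8
    a=cv2.resize(g[y0:v+win,x0:u+win],None,fx=k,fy=k,interpolation=cv2.INTER_CUBIC)
    m=(a>th).astype(np.uint8)
    cs,h=cv2.findContours(m,cv2.RETR_CCOMP,cv2.CHAIN_APPROX_NONE)
    w=lambda c:np.array([atz(p,((q[0]+.5)/k-.5+x0,(q[1]+.5)/k-.5+y0),z)[:2] for q in c[:,0]])
    io=max(range(len(cs)),key=lambda i:cv2.contourArea(cs[i]) if h[0][i][3]<0 else 0)
    inn=[i for i in range(len(cs)) if h[0][i][3]==io]
    out=[]
    from scipy.optimize import least_squares
    for lab,i in [('outer',io)]+[('inner',max(inn,key=lambda i:cv2.contourArea(cs[i])))]*(len(inn)>0):
        P=w(cs[i])
        if lab=='outer': P=w(cv2.convexHull(cs[i])) if False else P
        best=None
        for a0 in np.radians([0,15,30,45]):
            def f(q):
                d=P-q[:2];ang=np.arctan2(d[:,1],d[:,0])-q[2]
                ang=(ang+np.pi/6)%(np.pi/3)-np.pi/6
                return np.hypot(*d.T)*np.cos(ang)-q[3]
            r=least_squares(f,[*P.mean(0),a0,10 if lab=='inner' else 14],loss='soft_l1',f_scale=.5)
            if best is None or r.cost<best.cost: best=r
        q=best.x
        print(name,lab,'centre',np.round(q[:2],2),'flat-normal angle mod60',round(np.degrees(q[2])%60,1),'AF',round(2*q[3],1),'rms',round(np.sqrt(np.mean(best.fun**2)),2))
        out.append(q)
    return out
E
python3 - <<'E'
from h import *
s=st();p=shot('wrist','w17.png')
for th in (200,236,250): hexfit(p,(593,-243),name='A',th=th)
E
```

```text
t 20.07 pos [ 547.76 -276.01  181.66] xang -95.29 yang 174.71 zdir [ 0.001  0.    -1.   ] F [-0.1  0.3  0.2] T [-0.    0.06 -0.  ] w 85.5 j [-0.2   0.4  -0.09 -0.   -1.07  0.11]
A outer centre [ 592.23 -244.69] flat-normal angle mod60 33.3 AF 34.7 rms 1.13
A inner centre [ 591.97 -245.77] flat-normal angle mod60 13.3 AF 12.9 rms 0.96
A outer centre [ 593.07 -242.92] flat-normal angle mod60 28.9 AF 31.3 rms 0.37
A inner centre [ 593.17 -243.17] flat-normal angle mod60 27.4 AF 17.6 rms 0.18
A outer centre [ 593.13 -242.83] flat-normal angle mod60 29.3 AF 30.5 rms 0.33
A inner centre [ 593.21 -242.99] flat-normal angle mod60 27.4 AF 18.3 rms 0.18
```

move_arm([
  [1,5,41,0,0,0,0],
  [1,10,82,0,0,0,0],
  [1,15,123,0,0,0,0],
  [1,20,160,0,0,0,0],
  [1,25,190,0,0,0,0],
])

```text
clock: 20.53
position: [571.8, -83.8, 179.6]
ee_rot: [-0.674, 0.739, 0.001, -0.001]
contact_force: [0.8, -0.5, 0.0]
gripper_width: 85.4
```

move_arm([
  [1,0,0,0,0,0,0],
  [1,0,0,0,0,0,0],
  [1,0,0,0,0,0,0],
])

```text
clock: 20.78
position: [572.1, -86.2, 180.0]
ee_rot: [-0.674, 0.739, 0.001, -0.001]
contact_force: [-0.7, -0.4, -0.2]
gripper_width: 85.3
```

Run:
```python
from h import *
s=st();p=shot('wrist','w18.png')
for th in (236,250): hexfit(p,(630.2,-99),name='B',th=th)
```

```text
t 20.78 pos [572.06 -86.23 180.01] xang -95.25 yang 174.75 zdir [-0.003 -0.    -1.   ] F [-0.7 -0.4 -0.2] T [-0.03 -0.03  0.  ] w 85.3 j [ 0.13  0.35 -0.18 -0.   -1.04 -0.22]
B outer centre [629.75 -99.49] flat-normal angle mod60 48.6 AF 30.4 rms 0.37
B inner centre [629.54 -99.52] flat-normal angle mod60 48.7 AF 18.5 rms 0.2
B outer centre [629.77 -99.45] flat-normal angle mod60 48.5 AF 29.8 rms 0.4
B inner centre [629.59 -99.47] flat-normal angle mod60 48.5 AF 19.1 rms 0.2
```

move_arm([
  [1,0,41,0,0,0,0],
  [1,0,82,0,0,0,0],
  [1,0,123,0,0,0,0],
  [1,0,160,0,0,0,0],
  [1,0,180,0,0,0,0],
])

```text
clock: 21.25
position: [572.8, 95.5, 181.0]
ee_rot: [-0.674, 0.739, 0.0, -0.0]
contact_force: [-0.1, 0.1, -0.1]
gripper_width: 85.3
```

move_arm([
  [1,0,0,0,0,0,0],
  [1,0,0,0,0,0,0],
  [1,0,0,0,0,0,0],
])

```text
clock: 21.5
position: [572.6, 92.3, 180.9]
ee_rot: [-0.673, 0.739, 0.0, -0.001]
contact_force: [-0.7, -1.4, 0.1]
gripper_width: 85.4
```

Run:
```python
from h import *
s=st();p=shot('wrist','w19.png')
for th in (236,250): hexfit(p,(630.5,79),name='C',th=th)
```

```text
t 21.5 pos [572.56  92.35 180.92] xang -95.37 yang 174.63 zdir [-0.001 -0.001 -1.   ] F [-0.7 -1.4  0.1] T [-0.01  0.05  0.03] w 85.4 j [ 0.44  0.35 -0.18  0.   -1.04 -0.53]
C outer centre [630.77  79.33] flat-normal angle mod60 16.0 AF 30.7 rms 0.37
C inner centre [630.66  79.27] flat-normal angle mod60 15.3 AF 18.3 rms 0.22
C outer centre [630.8   79.39] flat-normal angle mod60 15.9 AF 30.1 rms 0.39
C inner centre [630.7   79.37] flat-normal angle mod60 15.6 AF 18.9 rms 0.24
```

View pics/w19.png

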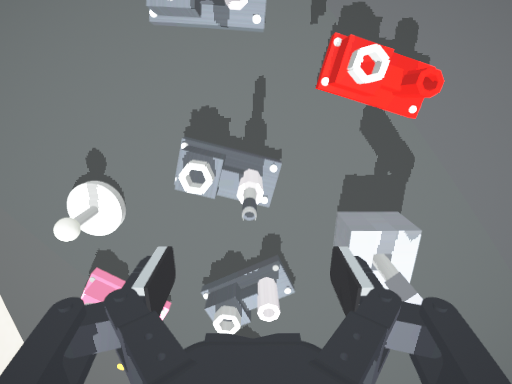

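move_arm([
  [1,-30,8,15,0,0,0],
  [1,-60,16,30,0,0,0],
  [1,-90,24,45,0,0,0],
  [1,-120,32,60,0,0,0],
  [1,-139,40,70,0,0,0],
])

```text
clock: 21.97
position: [432.0, 132.2, 252.7]
ee_rot: [-0.673, 0.74, -0.0, 0.001]
contact_force: [0.4, 0.5, 0.3]
gripper_width: 85.5
```

move_arm([
  [1,0,0,0,0,0,0],
  [1,0,0,0,0,0,0],
  [1,0,0,0,0,0,0],
])

```text
clock: 22.22
position: [434.0, 132.9, 251.2]
ee_rot: [-0.673, 0.739, 0.0, 0.0]
contact_force: [0.2, -0.3, -0.5]
gripper_width: 85.6
```

Run:
```python
from h import *
s=st();p=shot('wrist','w20.png')
for q,z in (('key',8),('stand',0)):
    for d in nets.tip_of(q,p): print(q,round(d['conf'],2),np.array(d['uv']),atz(p,d['uv'],z)[:2])
zoom(p,'w20z.png',150,80,370,245)
```

```text
t 22.22 pos [434.03 132.94 251.16] xang -95.36 yang 174.64 zdir [ 0.  0. -1.] F [ 0.2 -0.3 -0.5] T [0.05 0.01 0.02] w 85.6 j [ 0.66  0.07 -0.36 -0.   -1.14 -0.75]
key 0.82 [256.1 202.9] [436.67852458 197.68931972]
stand 0.7 [255.2 201.5] [438.01664549 198.30249958]
k 3.5757575757575757
```

View pics/w20.png

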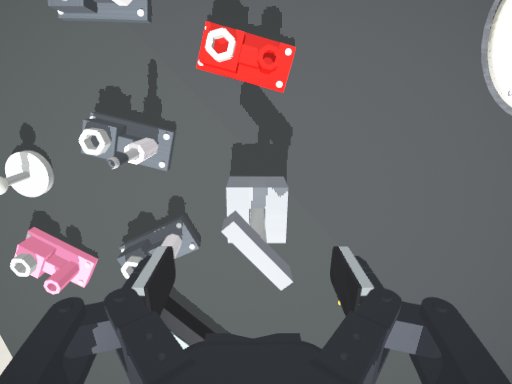

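View pics/w20z.png

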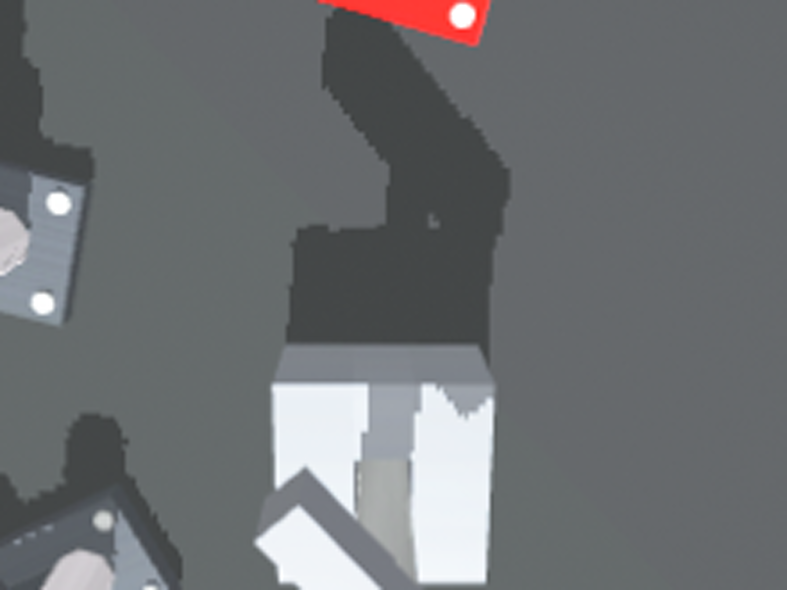

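Run:
```python
from h import *
np.set_printoptions(precision=1,suppress=True)
s=st();p=shot('wrist','w21.png')
zoom(p,'w21z.png',205,190,315,300)
f=lambda a,b,k=3.5757,x=150,y=80:((a+.5)/k-.5+x,(b+.5)/k-.5+y)
c=np.array([atz(p,f(*a),55)[:2] for a in ((272,384),(494,384),(487,583),(279,583))]);print(c,c.mean(0),[np.linalg.norm(c[i]-c[i-1]) for i in range(4)])
print(p['frame'][225:290:5,225:295:5].min(axis=2))
```

```text
t 22.37 pos [434.2 133.1 250.4] xang -95.37 yang 174.63 zdir [-0. -0. -1.] F [0.7 0.3 0.3] T [ 0.  0. -0.] w 85.5 j [ 0.7  0.1 -0.4 -0.  -1.1 -0.8]
k 5.363636363636363
[[472.6 154.2]
 [392.9 161.7]
 [399.7 242.2]
 [480.  234.6]] [436.3 198.1] [np.float64(80.71449961829775), np.float64(80.08070897474835), np.float64(80.76607102488053), np.float64(80.609509351166)]
[[121 240 238 118 119 153 171 167 219 240 240 239 235 102]
 [240 240 239 238 119 118 165 165 188 238 238 238 230 102]
 [231 240 241 241 238 119 118 160 165 241 241 240 229 102]
 [101 241 240 240 240 238 118 119 154 244 243 243 230 101]
 [102 101 231 241 241 241 239 118 118 101 101 102 101 101]
 [102 101 102 232 241 241 241 239 118 118 102 101 101 102]
 [101 101 101 101 220 242 241 241 239 118 118 101 102 101]
 [101 102 101 101 101 218 242 241 241 238 118 118 102 101]
 [101 102 101 101 101 102 216 242 241 241 231 117 119 102]
 [101 101 102 101 101 101 101 212 242 241 241 232 118 112]
 [101 101 101 101 101 101 101 101 208 242 241 240 232 118]
 [101 101 101 101 102 101 101 101 101 206 241 240 239 226]
 [101 101 101 101 101 101 101 101 100 101 201 240 240 118]]
```

View pics/w21z.png

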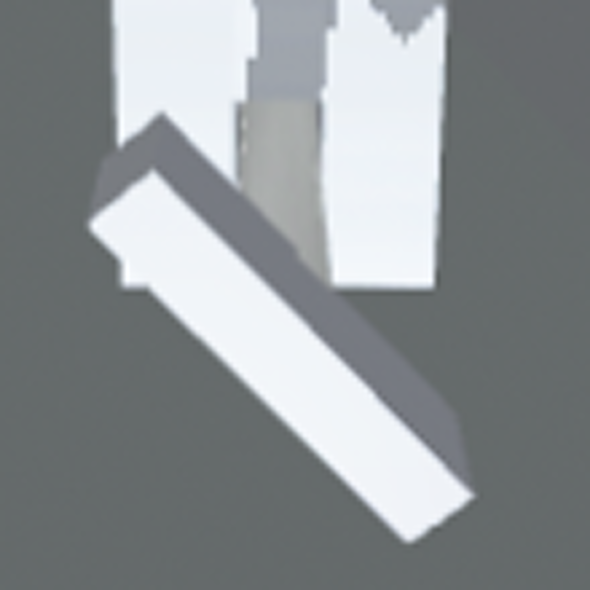

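Run:
```python
from h import *
np.set_printoptions(precision=1,suppress=True)
s=st();p=shot('wrist')
k=5.363636;f=lambda a,b:((a+.5)/k-.5+205,(b+.5)/k-.5+190)
c=np.array([atz(p,f(*a),158)[:2] for a in ((154,170),(475,494),(409,544),(89,226))]);print(c,c.mean(0),[np.linalg.norm(c[i]-c[i-1]) for i in range(4)])
d=c[1]-c[0]+c[2]-c[3];print(np.degrees(np.arctan2(d[1],d[0])))
```

```text
t 22.42 pos [434.2 133.2 250.4] xang -95.36 yang 174.64 zdir [-0. -0. -1.] F [-0.9 -0.   0.3] T [ 0.  -0.1  0. ] w 85.5 j [ 0.7  0.1 -0.3  0.  -1.1 -0.8]
[[456.3 157.4]
 [403.3 230.4]
 [416.5 240.8]
 [469.1 167.1]] [436.3 198.9] [np.float64(16.038706433840762), np.float64(90.25494915542424), np.float64(16.774188052759435), np.float64(90.4786864829194)]
125.74921188146567
```

move_arm([
  [1,0,15,0,0,0,0.12],
  [1,0,30,0,0,0,0.24],
  [1,1,45,-10,0,0,0.36],
  [1,2,56,-20,0,0,0.48],
  [1,2,65.5,-30,0,0,0.6],
])

```text
clock: 22.88
position: [436.2, 200.1, 220.5]
ee_rot: [0.864, -0.504, -0.0, 0.0]
contact_force: [1.1, 0.4, 0.1]
gripper_width: 85.3
```

move_arm([
  [1,0,0,-10,0,0,0.119],
  [1,0,0,-20,0,0,0.119],
  [1,0,0,-20,0,0,0.119],
  [1,0,0,-20,0,0,0.119],
])

```text
clock: 23.22
position: [435.8, 199.1, 200.6]
ee_rot: [0.891, -0.455, -0.0, 0.001]
contact_force: [0.7, 0.0, 0.0]
gripper_width: 85.5
```

Run:
```python
from h import *
np.set_printoptions(precision=1,suppress=True)
s=st();p=shot('wrist','w22.png');print(proj(p,(*s['position'][:2],158)),proj(p,(436.3,198.5,158)))
```

```text
t 23.22 pos [435.8 199.1 200.6] xang -54.11 yang -144.11 zdir [-0. -0. -1.] F [0.7 0.  0. ] T [-0. -0.  0.] w 85.5 j [ 0.8  0.2 -0.4  0.  -1.  -0.1]
[255.  218.9] [254.9 217.9]
```

View pics/w22.png

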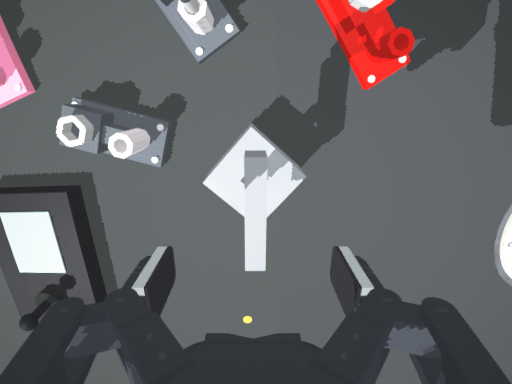

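move_arm([
  [1,0.3,-0.4,-25,0,0,0],
  [1,0.3,-0.4,-50,0,0,0],
  [1,0.3,-0.4,-65,0,0,0],
  [1,0.3,-0.4,-69.5,0,0,0],
  [1,0.3,-0.4,-69.5,0,0,0],
])

```text
clock: 23.68
position: [436.0, 198.6, 131.4]
ee_rot: [0.891, -0.455, -0.0, 0.001]
contact_force: [0.2, 0.5, 0.8]
gripper_width: 85.7
```

move_arm([
  [-1,0,0,0,0,0,0],
  [-1,0,0,0,0,0,0],
  [-1,0,0,0,0,0,0],
  [-1,0,0,0,0,0,0],
  [-1,0,0,0,0,0,0],
])

```text
clock: 24.1
position: [436.3, 199.2, 132.5]
ee_rot: [0.891, -0.455, 0.0, -0.001]
contact_force: [0.1, -0.1, -0.2]
gripper_width: 25.4
```

move_arm([
  [-1,0,0,0,0,0,0],
  [-1,0,0,0,0,0,0],
  [-1,0,0,0,0,0,0],
  [-1,0,0,0,0,0,0],
])

```text
clock: 24.43
position: [436.2, 199.0, 132.4]
ee_rot: [0.891, -0.454, 0.0, -0.0]
contact_force: [-1.1, -0.5, 7.0]
gripper_width: 14.7
```

Run:
```python
from h import *
s=st();p=shot('wrist','w23.png')
```

```text
t 24.43 pos [436.19 198.98 132.44] xang -54.06 yang -144.06 zdir [ 0. -0. -1.] F [-1.1 -0.5  7. ] T [-0.25  0.62 -0.02] w 14.7 j [ 0.77  0.24 -0.48  0.   -0.85 -0.14]
```

View pics/w23.png

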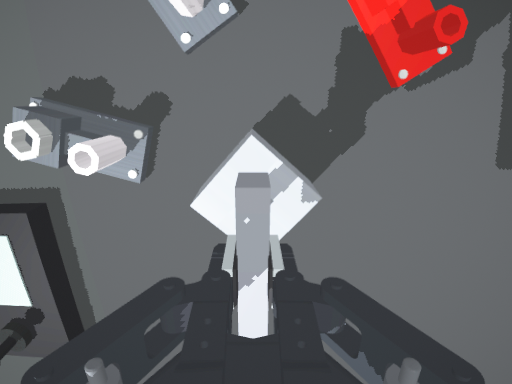

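move_arm([
  [-1,0,0,25,0,0,0],
  [-1,0,0,50,0,0,0],
  [-1,0,0,80,0,0,0],
  [-1,0,0,110,0,0,0],
  [-1,0,0,120,0,0,0],
])

```text
clock: 24.9
position: [437.8, 200.1, 255.9]
ee_rot: [0.891, -0.454, 0.002, -0.003]
contact_force: [1.2, -0.3, -0.9]
gripper_width: 14.8
```

move_arm([
  [-1,32,-20,5,0,0,-0.07],
  [-1,64,-40,5,0,0,-0.14],
  [-1,96,-60,5,0,0,-0.21],
  [-1,128,-80,5,0,0,-0.28],
  [-1,160,-100,5,0,0,-0.353],
])

```text
clock: 25.32
position: [596.9, 97.9, 255.2]
ee_rot: [0.796, -0.605, -0.001, 0.001]
contact_force: [0.4, 2.0, -1.4]
gripper_width: 14.9
```

move_arm([
  [-1,15,-10,0,0,0,0],
  [-1,34,-19.5,0,0,0,0],
  [-1,34,-19.5,0,0,0,0],
  [-1,34,-19.5,0,0,0,0],
  [-1,34,-19.5,0,0,0,0],
])

```text
clock: 25.73
position: [629.3, 79.6, 255.4]
ee_rot: [0.797, -0.604, -0.001, 0.001]
contact_force: [0.0, 0.4, -1.4]
gripper_width: 14.9
```

Run:
```python
from h import *
s=st();p=shot('wrist','w24.png');print(s['position']-[630.7,79.3,0],proj(p,(630.7,79.3,60)),proj(p,(*s['position'][:2],s['position'][2]-124.4)));zoom(p,'w24z.png',180,90,340,210);st()
```

```text
t 25.73 pos [629.32  79.58 255.44] xang -74.31 yang -164.31 zdir [-0.002 -0.    -1.   ] F [ 0.   0.4 -1.4] T [0.05 0.03 0.02] w 14.9 j [ 0.38  0.39  0.07 -0.   -1.26 -0.11]
[ -1.38100858   0.28294663 255.43932148] [252.82129887 168.31811724] [254.27845084 185.31701849]
k 4.916666666666667
t 25.78 pos [629.22  79.86 256.08] xang -74.28 yang -164.28 zdir [-0.001 -0.    -1.   ] F [ 0.   0.2 -1.3] T [0.05 0.   0.02] w 14.7 j [ 0.38  0.39  0.07 -0.   -1.26 -0.11]
```

View pics/w24.png

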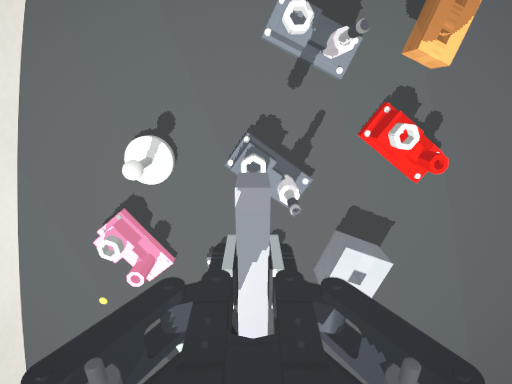

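View pics/w24z.png

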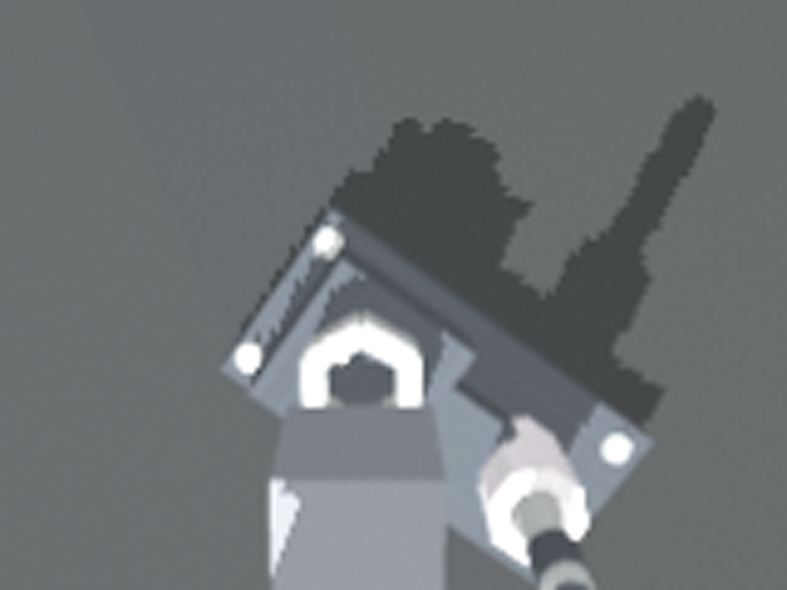

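move_arm([
  [-1,0.5,-0.2,-20,0,0,0],
  [-1,0.5,-0.2,-40,0,0,0],
  [-1,0.5,-0.2,-55,0,0,0],
  [-1,0.5,-0.2,-62,0,0,0],
  [-1,0.5,-0.2,-62,0,0,0],
])

```text
clock: 26.2
position: [628.9, 79.7, 193.1]
ee_rot: [0.797, -0.604, -0.001, 0.001]
contact_force: [0.2, 0.2, -0.7]
gripper_width: 15.1
```

move_arm([
  [-1,0,0,0,0,0,0],
  [-1,0,0,0,0,0,0],
  [-1,0,0,0,0,0,0],
])

```text
clock: 26.45
position: [631.2, 79.6, 196.4]
ee_rot: [0.797, -0.604, 0.001, -0.001]
contact_force: [-0.1, -0.1, -1.9]
gripper_width: 14.9
```

Run:
```python
from h import *
s=st();p=shot('wrist','w25.png');zoom(p,'w25z.png',180,90,340,210)
p=shot('scene');zoom(p,'s25z.png',210,130,330,220);print(proj(p,(630.7,79.3,60)),proj(p,(*s['position'][:2],s['position'][2]-124.4)))
p=shot('top');zoom(p,'t25z.png',230,150,320,220)
st()
```

```text
t 26.45 pos [631.15  79.6  196.37] xang -74.28 yang -164.28 zdir [ 0.003  0.001 -1.   ] F [-0.1 -0.1 -1.9] T [ 0.02 -0.03  0.02] w 14.9 j [ 0.38  0.43 -0.02  0.   -1.12 -0.11]
k 4.916666666666667
k 6.555555555555555
[263.29206956 200.17386314] [263.41211896 196.73746156]
k 8.428571428571429
t 26.6 pos [630.84  79.36 195.7 ] xang -74.3 yang -164.3 zdir [ 0.002  0.001 -1.   ] F [-0.   0.7 -1.5] T [ 0.05 -0.04  0.02] w 15.1 j [ 0.38  0.43 -0.02  0.   -1.12 -0.11]
```

View pics/w25z.png

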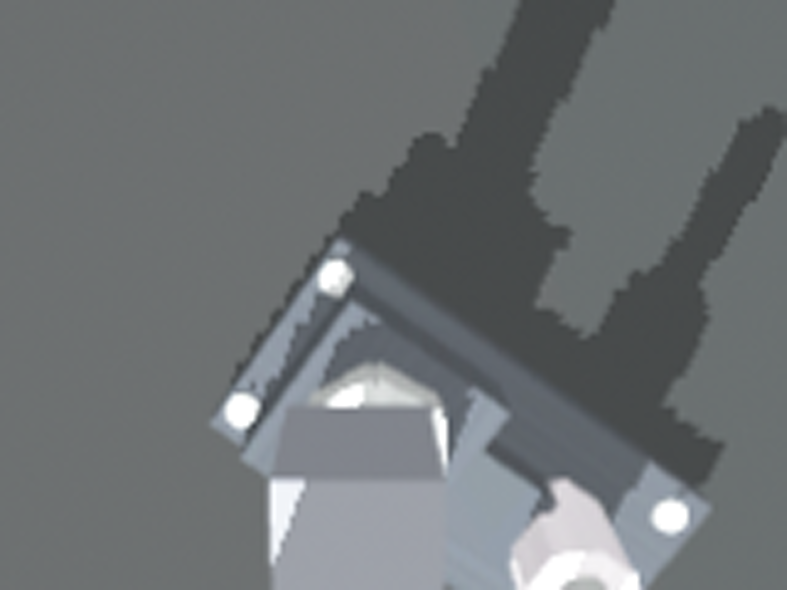

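View pics/s25z.png

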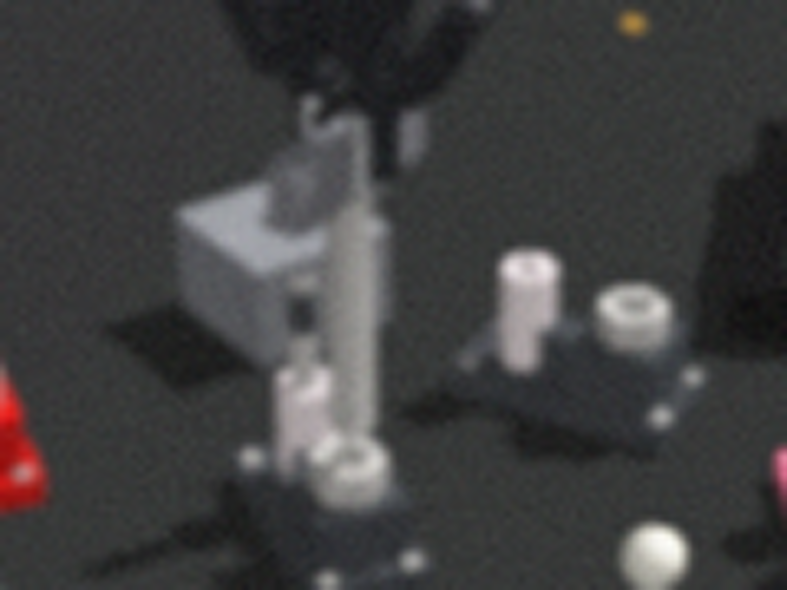

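move_arm([
  [-1,0,0,-3,0,0,0],
  [-1,0,0,-6,0,0,0],
  [-1,0,0,-9,0,0,0],
  [-1,0,0,-11,0,0,0],
  [-1,0,0,-13,0,0,0],
])

```text
clock: 27.02
position: [630.4, 79.2, 181.3]
ee_rot: [0.797, -0.604, -0.0, 0.0]
contact_force: [-0.5, -0.7, -0.7]
gripper_width: 15.2
```

move_arm([
  [-1,0,0,-2,0,0,0],
  [-1,0,0,-4,0,0,0],
  [-1,0,0,-6,0,0,0],
])

```text
clock: 27.27
position: [630.3, 79.2, 175.8]
ee_rot: [0.797, -0.604, -0.0, 0.0]
contact_force: [-1.1, -1.0, -0.8]
gripper_width: 14.8
```

move_arm([
  [-1,0,0,-2,0,0,0],
  [-1,0,0,-4,0,0,0],
  [-1,0,0,-6,0,0,0],
  [-1,0,0,-8,0,0,0],
  [-1,0,0,-9.5,0,0,0],
])

```text
clock: 27.68
position: [630.8, 79.0, 168.4]
ee_rot: [0.797, -0.604, 0.001, 0.0]
contact_force: [-5.2, 0.5, 12.1]
gripper_width: 14.9
```

move_arm([
  [-1,0,0,0,0,0,0],
  [-1,0,0,0,0,0,0],
])

```text
clock: 27.85
position: [630.6, 79.1, 168.5]
ee_rot: [0.797, -0.604, 0.001, -0.0]
contact_force: [-3.8, -0.5, 6.9]
gripper_width: 14.8
```

Run:
```python
from h import *
s=st()
p=shot('scene');zoom(p,'s26z.png',210,130,330,220)
```

```text
t 27.85 pos [630.6   79.1  168.48] xang -74.26 yang -164.26 zdir [ 0.001 -0.001 -1.   ] F [-3.8 -0.5  6.9] T [ 0.05  1.46 -0.03] w 14.8 j [ 0.38  0.45 -0.05  0.   -1.07 -0.11]
k 6.555555555555555
```

View pics/s26z.png

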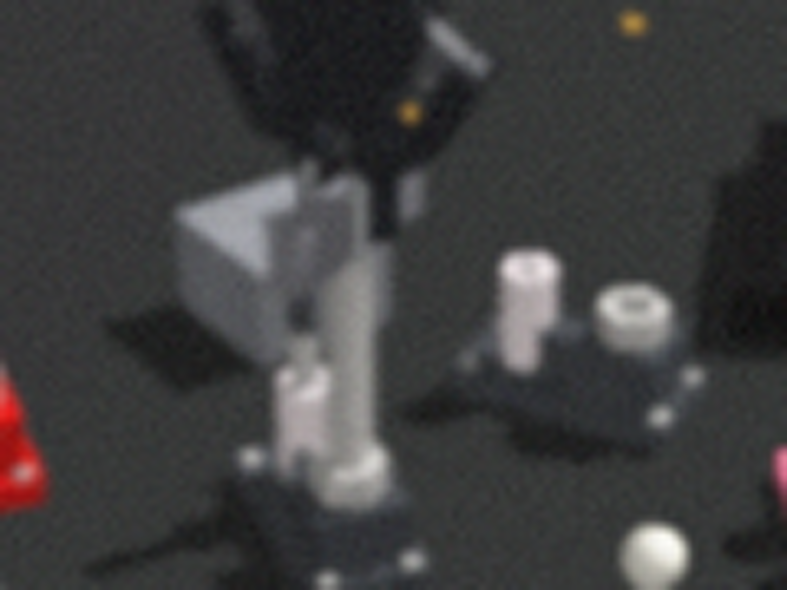

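move_arm([
  [-1,0,0,0,0,0,-0.1],
  [-1,0,0,0,0,0,-0.2],
  [-1,0,0,0,0,0,-0.3],
  [-1,0,0,0,0,0,-0.4],
  [-1,0,0,0,0,0,-0.5],
])

```text
clock: 28.32
position: [630.3, 79.0, 168.5]
ee_rot: [-0.622, 0.783, -0.001, -0.0]
contact_force: [-3.6, -0.8, 7.5]
gripper_width: 15.1
```

Run:
```python
from h import *
s=st()
```

```text
t 28.32 pos [630.32  78.98 168.48] xang -103.11 yang 166.89 zdir [ 0.    -0.001 -1.   ] F [-3.6 -0.8  7.5] T [-0.07  1.52  0.31] w 15.1 j [ 0.38  0.45 -0.05  0.   -1.07 -0.61]
```

move_arm([
  [-1,0,0,0,0,0,-0.1],
  [-1,0,0,0,0,0,-0.2],
  [-1,0,0,0,0,0,-0.3],
  [-1,0,0,0,0,0,-0.4],
  [-1,0,0,0,0,0,-0.5],
])

```text
clock: 28.73
position: [630.3, 78.7, 168.5]
ee_rot: [-0.409, 0.913, -0.001, -0.0]
contact_force: [-4.3, -1.0, 7.9]
gripper_width: 14.9
```

Run:
```python
from h import *
s=st()
```

```text
t 28.73 pos [630.35  78.69 168.49] xang -131.75 yang 138.25 zdir [ 0.    -0.002 -1.   ] F [-4.3 -1.   7.9] T [-0.39  1.48  0.3 ] w 14.9 j [ 0.38  0.45 -0.05  0.   -1.07 -1.11]
```

move_arm([
  [-1,0,0,0,0,0,-0.1],
  [-1,0,0,0,0,0,-0.2],
  [-1,0,0,0,0,0,-0.3],
  [-1,0,0,0,0,0,-0.4],
])

```text
clock: 29.07
position: [630.2, 78.4, 168.5]
ee_rot: [-0.219, 0.976, -0.001, -0.0]
contact_force: [-4.0, -1.1, 8.2]
gripper_width: 15.0
```

Run:
```python
from h import *
s=st()
p=shot('wrist','w27.png')
```

```text
t 29.07 pos [630.25  78.35 168.46] xang -154.67 yang 115.33 zdir [-0.    -0.002 -1.   ] F [-4.  -1.1  8.2] T [-0.66  1.52  0.37] w 15.0 j [ 0.38  0.45 -0.05  0.   -1.07 -1.51]
```

View pics/w27.png

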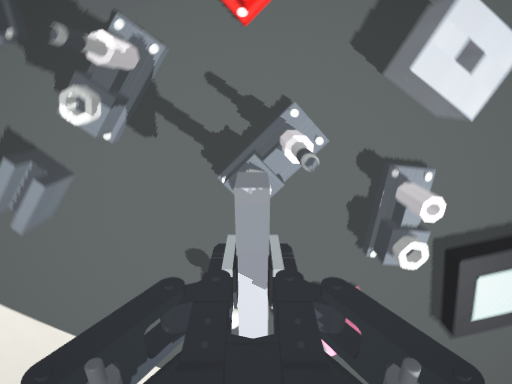

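Torque is steady at 0.3 N·m, so the screw is turning. On to the stop.

move_arm([
  [-1,0,0,0,0,0,-0.05],
  [-1,0,0,0,0,0,-0.1],
])

```text
clock: 29.28
position: [630.2, 78.3, 168.5]
ee_rot: [-0.172, 0.985, -0.001, -0.0]
contact_force: [-3.2, -2.0, 7.3]
gripper_width: 15.0
```

Run:
```python
from h import *
s=st()
```

```text
t 29.28 pos [630.22  78.32 168.47] xang -160.24 yang 109.76 zdir [-0.    -0.002 -1.   ] F [-3.2 -2.   7.3] T [-0.74  1.53  0.45] w 15.0 j [ 0.38  0.45 -0.05  0.   -1.07 -1.61]
```

move_arm([
  [-1,0,0,0,0,0,-0.05],
  [-1,0,0,0,0,0,-0.08],
])

```text
clock: 29.45
position: [630.2, 78.2, 168.4]
ee_rot: [-0.132, 0.991, -0.001, -0.0]
contact_force: [-3.6, -1.9, 8.2]
gripper_width: 15.4
```

Run:
```python
from h import *
s=st()
```

```text
t 29.45 pos [630.18  78.24 168.45] xang -164.81 yang 105.19 zdir [-0.    -0.003 -1.   ] F [-3.6 -1.9  8.2] T [-0.73  1.56  0.4 ] w 15.4 j [ 0.38  0.45 -0.05  0.   -1.07 -1.69]
```

move_arm([
  [-1,0,0,0,0,0,-0.05],
  [-1,0,0,0,0,0,-0.1],
])

```text
clock: 29.62
position: [630.2, 78.2, 168.5]
ee_rot: [-0.082, 0.997, -0.001, -0.0]
contact_force: [-4.3, -3.6, 8.2]
gripper_width: 14.8
```

Run:
```python
from h import *
s=st()
```

```text
t 29.62 pos [630.15  78.21 168.46] xang -170.58 yang 99.42 zdir [-0.    -0.003 -1.   ] F [-4.3 -3.6  8.2] T [-0.82  1.56  0.33] w 14.8 j [ 0.38  0.45 -0.05  0.   -1.07 -1.79]
```

move_arm([
  [-1,0,0,0,0,0,-0.05],
  [-1,0,0,0,0,0,-0.1],
])

```text
clock: 29.78
position: [630.1, 78.1, 168.4]
ee_rot: [-0.032, 0.999, -0.001, -0.0]
contact_force: [-3.8, -1.5, 8.4]
gripper_width: 14.7
```

Run:
```python
from h import *
s=st()
p=shot('wrist','w28.png');zoom(p,'w28z.png',180,130,340,350)
```

```text
t 29.78 pos [630.05  78.13 168.45] xang -176.34 yang 93.66 zdir [-0.001 -0.003 -1.   ] F [-3.8 -1.5  8.4] T [-0.78  1.66  0.17] w 14.7 j [ 0.38  0.45 -0.06  0.   -1.07 -1.89]
k 2.6818181818181817
```

View pics/w28z.png

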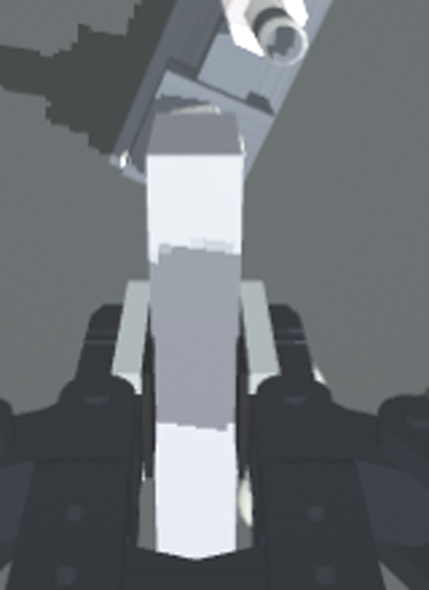

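Run:
```python
from h import *
s=st()
p=shot('wrist','w29.png');k=2.6818;f=lambda a,b:((a+.5)/k-.5+180,(b+.5)/k-.5+130)
a,b,c,d=[atz(p,f(*q),194)[:2] for q in ((147,155),(157,545),(243,155),(236,545))]
print(a,b,c,d,np.linalg.norm(a-c),np.linalg.norm(b-d))
for u,v in ((a,b),(c,d)): print(np.degrees(np.arctan2(*(v-u)[::-1])))
st()
```

```text
t 29.83 pos [630.05  78.11 168.43] xang -176.47 yang 93.53 zdir [-0.001 -0.003 -1.   ] F [-4.1 -2.6  8.1] T [-0.75  1.65  0.02] w 14.9 j [ 0.38  0.45 -0.06  0.   -1.07 -1.89]
[587.84589429  68.00810467] [672.87517939  73.41813128] [586.8355582   84.11923992] [671.81390298  89.85561487] 16.14278347169336 16.471708311895647
3.6405625269510873
3.8618333821416675
t 29.88 pos [630.07  78.12 168.45] xang -176.3 yang 93.7 zdir [-0.001 -0.002 -1.   ] F [-3.9 -1.4  8.3] T [-0.83  1.59  0.05] w 14.9 j [ 0.38  0.45 -0.06  0.   -1.07 -1.89]
```

move_arm([
  [-1,0,0,0,0,0,-0.04],
])

```text
clock: 29.97
position: [630.0, 78.1, 168.5]
ee_rot: [-0.013, 1.0, -0.001, -0.0]
contact_force: [-3.8, -2.7, 7.8]
gripper_width: 15.0
```

Run:
```python
from h import *
s=st()
```

```text
t 29.97 pos [630.02  78.11 168.46] xang -178.55 yang 91.45 zdir [-0.001 -0.003 -1.   ] F [-3.8 -2.7  7.8] T [-0.82  1.68  0.18] w 15.0 j [ 0.38  0.45 -0.06  0.   -1.07 -1.93]
```

move_arm([
  [-1,0,0,0,0,0,-0.04],
])

```text
clock: 30.05
position: [630.0, 78.1, 168.4]
ee_rot: [0.008, 1.0, -0.001, -0.0]
contact_force: [-5.2, -2.0, 8.9]
gripper_width: 15.2
```

Run:
```python
from h import *
s=st()
```

```text
t 30.05 pos [629.99  78.07 168.42] xang 179.08 yang 89.08 zdir [-0.001 -0.003 -1.   ] F [-5.2 -2.   8.9] T [-0.86  1.67  0.02] w 15.2 j [ 0.38  0.45 -0.06  0.   -1.07 -1.97]
```

move_arm([
  [-1,0,0,10,0,0,0],
  [-1,0,0,25,0,0,0],
  [-1,0,0,50,0,0,0],
  [-1,0,0,80,0,0,0],
  [-1,0,0,80,0,0,0],
])

```text
clock: 30.47
position: [634.5, 79.8, 254.1]
ee_rot: [0.007, 1.0, 0.001, 0.007]
contact_force: [0.9, 0.2, 0.2]
gripper_width: 14.9
```

move_arm([
  [-1,20,30,0,0,0,0],
  [-1,20,60,0,0,0,0],
  [-1,20,60,0,0,0,0],
  [-1,20,60,0,0,0,0],
])

```text
clock: 30.8
position: [650.9, 140.9, 246.1]
ee_rot: [0.006, 1.0, 0.0, 0.0]
contact_force: [0.5, 0.1, -1.0]
gripper_width: 15.0
```

Run:
```python
from h import *
s=st()
p=shot('wrist','w30.png')
u=proj(p,(630.7,79.3,60)).astype(int);print(u)
zoom(p,'w30z.png',max(u[0]-60,0),max(u[1]-50,0),u[0]+60,u[1]+50)
for th in (236,250): hexfit(p,(630.5,79),name='C',th=th)
```

```text
t 30.8 pos [650.89 140.93 246.1 ] xang 179.29 yang 89.29 zdir [ 0.001  0.001 -1.   ] F [ 0.5  0.1 -1. ] T [-0.06  0.    0.01] w 15.0 j [ 0.46  0.45  0.14 -0.   -1.27 -2.04]
[200 153]
k 5.9Traceback (most recent call last):
  File "<stdin>", line 6, in <module>
  File "h.py", line 67, in hexfit
    for lab,i in [('outer',io)]+[('inner',max(inn,key=lambda i:cv2.contourArea(cs[i])))]*(len(inn)>0):
                                          ~~~^^^^^^^^^^^^^^^^^^^^^^^^^^^^^^^^^^^^^^^^^
ValueError: max() iterable argument is empty
```

View pics/w30.png

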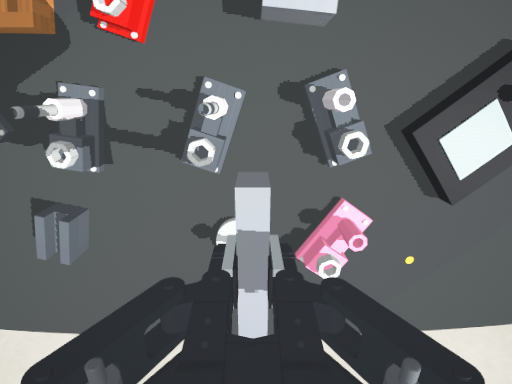

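View pics/w30z.png

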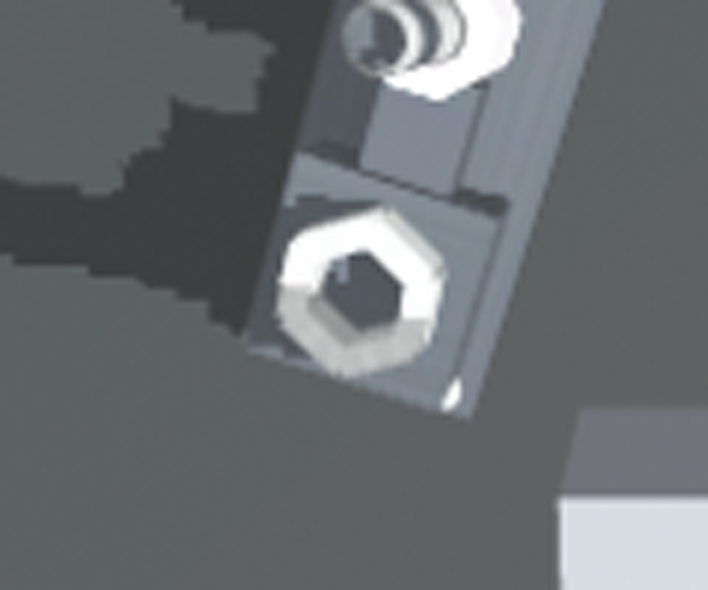

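move_arm([
  [-1,0,-40,10,0,0,0],
  [-1,0,-80,10,0,0,0],
  [-1,0,-120,10,0,0,0],
  [-1,0,-120,10,0,0,0],
  [-1,0,-120,10,0,0,0],
])

```text
clock: 31.27
position: [650.3, 16.0, 256.9]
ee_rot: [0.01, 1.0, 0.0, 0.001]
contact_force: [-0.5, -0.5, -1.2]
gripper_width: 14.7
```

move_arm([
  [-1,0,0,0,0,0,0],
  [-1,0,0,0,0,0,0],
])

```text
clock: 31.43
position: [650.5, 19.6, 256.5]
ee_rot: [0.007, 1.0, 0.0, 0.0]
contact_force: [0.5, -0.2, -1.0]
gripper_width: 14.8
```

Run:
```python
from h import *
s=st()
p=shot('wrist','w31.png')
u=proj(p,(630.7,79.3,60)).astype(int);print(u)
zoom(p,'w31z.png',max(u[0]-60,0),max(u[1]-50,0),u[0]+60,u[1]+50)
for th in (236,250): hexfit(p,(630.5,79),name='C',th=th)
```

```text
t 31.43 pos [650.53  19.55 256.45] xang 179.15 yang 89.15 zdir [ 0.  0. -1.] F [ 0.5 -0.2 -1. ] T [0.06 0.01 0.  ] w 14.8 j [ 0.28  0.41  0.12 -0.   -1.27 -1.86]
[299 150]
k 5.9
C outer centre [630.75  79.34] flat-normal angle mod60 14.0 AF 29.8 rms 0.31
C inner centre [630.68  79.36] flat-normal angle mod60 14.4 AF 19.0 rms 0.24
C outer centre [630.78  79.31] flat-normal angle mod60 13.8 AF 28.9 rms 0.37
C inner centre [630.76  79.41] flat-normal angle mod60 14.3 AF 19.7 rms 0.3
```

View pics/w31z.png

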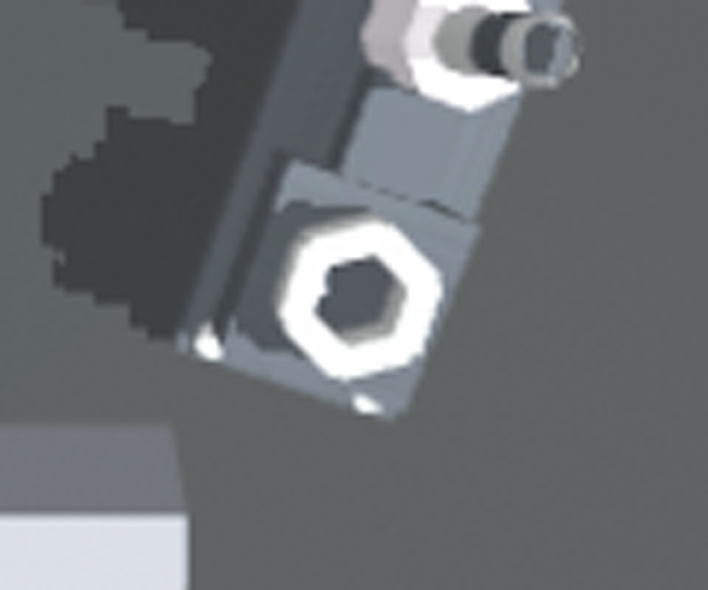

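Run:
```python
from h import *
t=[]
L=[('w17.png',(217,219),'A'),('w18.png',None,'B'),('w19.png',(197,177),'C0'),('w31.png',(299,150),'C1'),('w5.png',(195,188),'B5'),('w9.png',(198,173),'C9'),('w15.png',(208,229),'A15'),('w12.png',(182,195),'C12')]
for fn,u,n in L:
    im=cv2.imread('pics/'+fn)
    if u is None: u=(193,188)
    a=im[u[1]-18:u[1]+18,u[0]-18:u[0]+18];a=cv2.resize(a,(195,195),interpolation=cv2.INTER_NEAREST)
    cv2.putText(a,n,(3,15),0,.5,(0,0,255),1);t.append(a)
cv2.imwrite('pics/mz.png',np.vstack([np.hstack(t[:4]),np.hstack(t[4:])]))
```

```text
(no output)
```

View pics/mz.png

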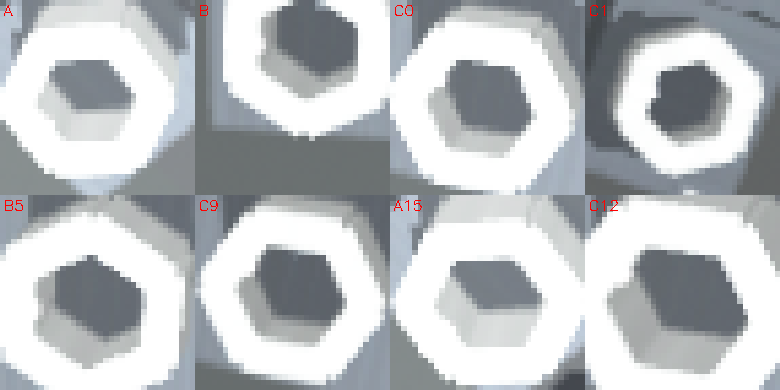

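move_arm([
  [-1,-5,-24,0,0,0,0.12],
  [-1,-10,-48,0,0,0,0.24],
  [-1,-15,-72,0,0,0,0.36],
  [-1,-20,-100,0,0,0,0.48],
  [-1,-21,-119,0,0,0,0.6],
])

```text
clock: 31.9
position: [629.0, -100.3, 256.5]
ee_rot: [-0.292, 0.956, -0.0, -0.0]
contact_force: [1.2, 0.1, -0.2]
gripper_width: 14.9
```

move_arm([
  [-1,0,0,-10,0,0,0.12],
  [-1,0,0,-20,0,0,0.24],
  [-1,0,0,-30,0,0,0.36],
  [-1,0,0,-40,0,0,0.48],
  [-1,0,0,-50,0,0,0.6],
])

```text
clock: 32.32
position: [629.8, -98.6, 205.8]
ee_rot: [-0.562, 0.827, -0.0, 0.0]
contact_force: [1.5, 0.8, -0.6]
gripper_width: 15.1
```

move_arm([
  [-1,0,0,-10,0,0,0.1],
  [-1,0,0,-10,0,0,0.187],
  [-1,0,0,-10,0,0,0.187],
  [-1,0,0,-10,0,0,0.187],
  [-1,0,0,-10,0,0,0.187],
])

```text
clock: 32.73
position: [630.0, -99.1, 196.8]
ee_rot: [-0.633, 0.774, -0.0, 0.0]
contact_force: [0.0, -0.4, -1.6]
gripper_width: 14.9
```

Run:
```python
from h import *
s=st();p=shot('wrist','w32.png')
p=shot('scene');zoom(p,'s32z.png',160,150,280,240);print(proj(p,(629.6,-99.5,60)),proj(p,(*s['position'][:2],s['position'][2]-124.4)))
st()
```

```text
t 32.73 pos [629.99 -99.09 196.78] xang -101.45 yang 168.55 zdir [ 0.001 -0.    -1.   ] F [ 0.  -0.4 -1.6] T [ 0.07 -0.01  0.03] w 14.9 j [ 0.1   0.43 -0.01  0.   -1.13 -0.3 ]
k 6.555555555555555
[210.83839127 225.6615103 ] [210.60264765 221.92798549]
t 32.83 pos [629.84 -99.36 196.82] xang -101.43 yang 168.57 zdir [ 0.001  0.    -1.   ] F [-0.2  0.3 -1.4] T [ 0.01 -0.    0.02] w 14.6 j [ 0.1   0.43 -0.01  0.   -1.13 -0.3 ]
```

View pics/w32.png

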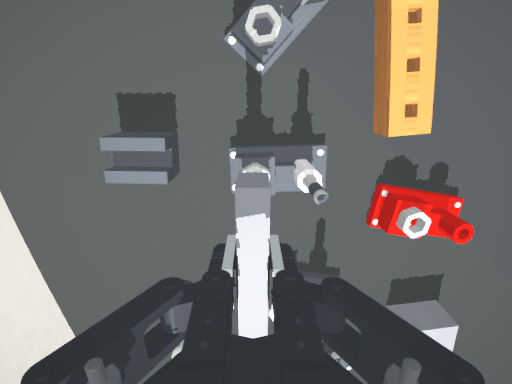

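View pics/s32z.png

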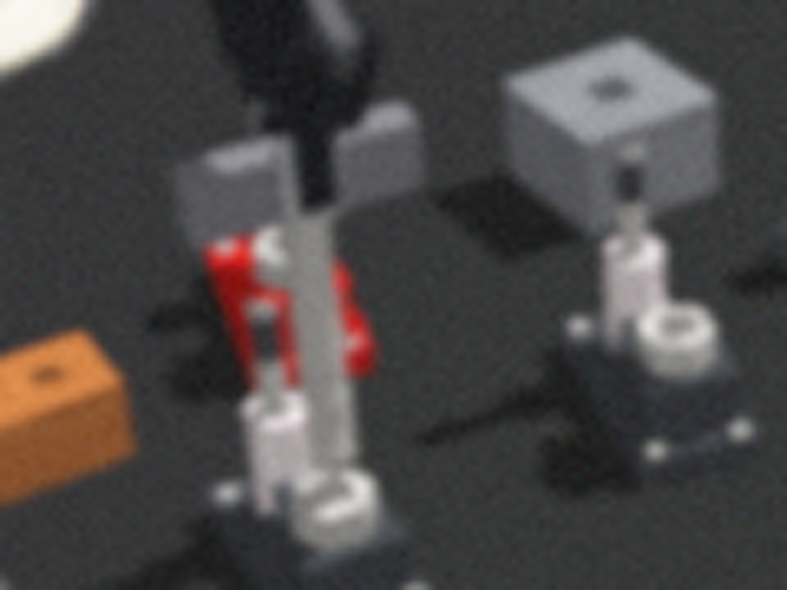

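Run:
```python
from h import *
s=st();p=shot('scene')
for z in (72.4,110,150,194,60): print(z,(proj(p,(629.84,-99.36,z))-[160,150])*6.5555)
for z in (66,124): print('pin',z,(proj(p,(573.9,-90.4,z))-[160,150])*6.5555)
```

```text
t 32.83 pos [629.84 -99.36 196.82] xang -101.43 yang 168.57 zdir [ 0.001  0.    -1.   ] F [-0.2  0.3 -1.4] T [ 0.01 -0.    0.02] w 14.6 j [ 0.1   0.43 -0.01  0.   -1.13 -0.3 ]
72.4 [330.94483667 471.57878863]
110 [321.77183208 394.86458034]
150 [311.63067315 309.39089101]
194 [300.00156259 210.49943288]
60 [333.89584967 496.13893118]
pin 66 [276.22231138 412.31120087]
pin 124 [260.87853912 296.14574451]
```

Run:
```python
from h import *
p=shot('wrist');zoom(p,'w33z.png',180,90,340,210)
for f in ('w25.png','w33'):
    im=p['frame'] if f=='w33' else cv2.imread('pics/'+f)
    g=im.min(axis=2)
    print(f,g[165:195,254],g[165:195,245]); print(g[200,230:280]); print(g[180,230:280])
```

```text
k 4.916666666666667
w25.png [173 175 195 216 215 215 206 169 129 129 129 129 129 129 129 129 129 129
 129 129 129 130 140 154 157 157 157 158 158 157] [139 137 120 118 156 173 173 155 129 129 129 129 129 129 130 129 129 129
 129 129 129 129 139 154 158 157 158 157 158 157]
[109 109 110 109 135 225 236 158 158 158 158 158 158 157 158 158 157 157
 157 158 158 158 157 158 158 157 158 158 158 157 158 158 157 158 158 158
 158 157 158 158 157 152 151 148 151 149 151 150 149 149]
[115 146 149 149 145 143 138 129 129 129 129 129 129 128 129 129 129 129
 129 129 129 129 129 129 129 129 129 129 129 129 129 129 129 129 129 129
 129 129 147 223 242  98 107 148 150 153 153 150 137 100]
w33 [167 188 206 206 205 204 189 151 123 123 122 122 123 122 122 122 122 122
 122 122 122 122 132 146 150 149 149 149 150 150] [ 89  92 131 164 166 202 248 242 123 122 122 122 122 122 122 123 122 122
 122 122 122 122 132 146 150 150 150 150 150 150]
[101 101 101 101 108 139 149 150 150 150 149 150 149 149 150 150 149 150
 150 150 150 150 150 149 150 150 149 150 150 150 149 150 149 150 150 149
 149 150 150 147 128 101 102 101 101 101 101 102 101 102]
[107 137 137 138 138 139 133 123 122 122 122 122 123 122 122 123 123 122
 122 123 122 123 122 122 122 123 122 122 122 123 122 123 123 122 122 123
 122 122 140 198 141 143 143 143 143 143 143 143 143 143]
```

View pics/w33z.png

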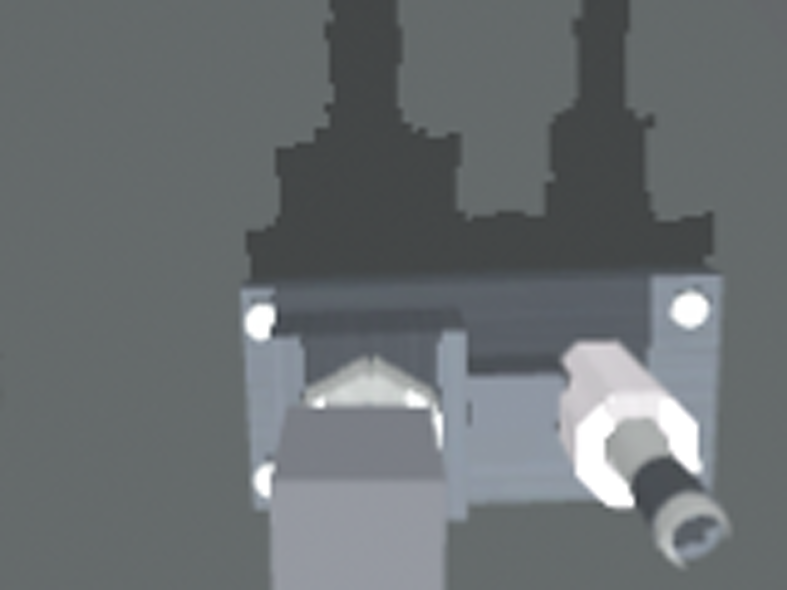

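move_arm([
  [-1,0,0,-4,0,0,0],
  [-1,0,0,-8,0,0,0],
  [-1,0,0,-11,0,0,0],
  [-1,0,0,-14,0,0,0],
  [-1,0,0,-17,0,0,0],
])

```text
clock: 33.35
position: [629.4, -99.8, 178.7]
ee_rot: [-0.633, 0.774, 0.0, -0.0]
contact_force: [-0.1, -0.1, -1.3]
gripper_width: 15.1
```

move_arm([
  [-1,0,0,-2,0,0,0],
  [-1,0,0,-4,0,0,0],
  [-1,0,0,-4,0,0,0],
])

```text
clock: 33.6
position: [629.2, -99.7, 174.7]
ee_rot: [-0.633, 0.774, 0.0, -0.0]
contact_force: [-0.9, 0.2, -1.0]
gripper_width: 14.4
```

move_arm([
  [-1,0,0,-2,0,0,0],
  [-1,0,0,-4,0,0,0],
  [-1,0,0,-6,0,0,0],
  [-1,0,0,-8,0,0,0],
  [-1,0,0,-8,0,0,0],
])

```text
clock: 34.02
position: [629.6, -99.8, 168.5]
ee_rot: [-0.634, 0.774, -0.0, -0.0]
contact_force: [-1.3, 1.3, 4.1]
gripper_width: 14.8
```

move_arm([
  [-1,0,0,0,0,0,0],
  [-1,0,0,0,0,0,0],
])

```text
clock: 34.18
position: [629.6, -99.8, 168.5]
ee_rot: [-0.634, 0.774, -0.0, 0.0]
contact_force: [-2.7, 0.6, 4.9]
gripper_width: 14.9
```

move_arm([
  [-1,0,0,0,0,0,-0.1],
  [-1,0,0,0,0,0,-0.2],
  [-1,0,0,0,0,0,-0.3],
  [-1,0,0,0,0,0,-0.4],
  [-1,0,0,0,0,0,-0.5],
])

```text
clock: 34.6
position: [629.2, -100.3, 168.5]
ee_rot: [-0.421, 0.907, -0.001, -0.001]
contact_force: [-3.2, -1.2, 4.7]
gripper_width: 14.8
```

Run:
```python
from h import *
s=st()
```

```text
t 34.6 pos [ 629.19 -100.27  168.48] xang -130.23 yang 139.77 zdir [-0.    -0.001 -1.   ] F [-3.2 -1.2  4.7] T [-0.16  1.26  0.33] w 14.8 j [ 0.1   0.45 -0.05  0.   -1.07 -0.8 ]
```

move_arm([
  [-1,0,0,0,0,0,-0.1],
  [-1,0,0,0,0,0,-0.2],
  [-1,0,0,0,0,0,-0.3],
  [-1,0,0,0,0,0,-0.4],
  [-1,0,0,0,0,0,-0.5],
])

```text
clock: 35.02
position: [629.1, -100.6, 168.5]
ee_rot: [-0.183, 0.983, -0.001, -0.001]
contact_force: [-3.3, -1.4, 5.5]
gripper_width: 14.8
```

Run:
```python
from h import *
s=st()
```

```text
t 35.02 pos [ 629.09 -100.63  168.52] xang -158.87 yang 111.13 zdir [-0.001 -0.002 -1.   ] F [-3.3 -1.4  5.5] T [-0.5   1.29  0.37] w 14.8 j [ 0.1   0.45 -0.05  0.   -1.07 -1.3 ]
```

move_arm([
  [-1,0,0,0,0,0,-0.1],
  [-1,0,0,0,0,0,-0.2],
  [-1,0,0,0,0,0,-0.3],
  [-1,0,0,0,0,0,-0.4],
  [-1,0,0,0,0,0,-0.45],
])

```text
clock: 35.43
position: [628.8, -100.9, 168.5]
ee_rot: [0.04, 0.999, -0.001, -0.001]
contact_force: [-4.0, -1.7, 6.2]
gripper_width: 15.2
```

Run:
```python
from h import *
s=st()
```

```text
t 35.43 pos [ 628.76 -100.92  168.48] xang 175.37 yang 85.37 zdir [-0.002 -0.002 -1.   ] F [-4.  -1.7  6.2] T [-0.74  1.45  0.3 ] w 15.2 j [ 0.1   0.45 -0.05  0.   -1.07 -1.75]
```

move_arm([
  [-1,0,0,0,0,0,-0.06],
  [-1,0,0,0,0,0,-0.12],
  [-1,0,0,0,0,0,-0.12],
])

```text
clock: 35.68
position: [628.7, -100.9, 168.5]
ee_rot: [0.099, 0.995, -0.001, -0.001]
contact_force: [-3.7, -2.3, 6.8]
gripper_width: 14.5
```

Run:
```python
from h import *
s=st()
```

```text
t 35.68 pos [ 628.66 -100.95  168.5 ] xang 168.6 yang 78.6 zdir [-0.002 -0.002 -1.   ] F [-3.7 -2.3  6.8] T [-0.75  1.46  0.18] w 14.5 j [ 0.1   0.45 -0.05  0.   -1.07 -1.87]
```

move_arm([
  [-1,0,0,0,0,0,-0.06],
  [-1,0,0,0,0,0,-0.06],
])

```text
clock: 35.85
position: [628.6, -101.0, 168.5]
ee_rot: [0.129, 0.992, -0.001, -0.001]
contact_force: [-4.8, -1.8, 6.1]
gripper_width: 14.6
```

Run:
```python
from h import *
s=st()
```

```text
t 35.85 pos [ 628.61 -100.97  168.49] xang 165.16 yang 75.16 zdir [-0.002 -0.002 -1.   ] F [-4.8 -1.8  6.1] T [-0.71  1.52  0.2 ] w 14.6 j [ 0.1   0.45 -0.05  0.   -1.07 -1.93]
```

move_arm([
  [-1,0,0,0,0,0,-0.06],
  [-1,0,0,0,0,0,-0.06],
])

```text
clock: 36.02
position: [628.6, -101.0, 168.5]
ee_rot: [0.159, 0.987, -0.001, -0.001]
contact_force: [-3.9, -2.5, 5.8]
gripper_width: 15.1
```

Run:
```python
from h import *
s=st()
```

```text
t 36.02 pos [ 628.57 -101.    168.49] xang 161.72 yang 71.72 zdir [-0.002 -0.002 -1.   ] F [-3.9 -2.5  5.8] T [-0.74  1.63  0.18] w 15.1 j [ 0.1   0.45 -0.05  0.   -1.07 -1.99]
```

move_arm([
  [-1,0,0,0,0,0,-0.05],
  [-1,0,0,0,0,0,-0.1],
])

```text
clock: 36.18
position: [628.5, -101.0, 168.5]
ee_rot: [0.208, 0.978, -0.002, -0.001]
contact_force: [-4.0, -2.1, 6.5]
gripper_width: 15.1
```

Run:
```python
from h import *
s=st()
p=shot('wrist','w34.png');zoom(p,'w34z.png',200,130,310,230)
p=shot('top','t34.png');zoom(p,'t34z.png',310,160,370,220)
```

```text
t 36.18 pos [ 628.47 -101.02  168.49] xang 155.99 yang 65.99 zdir [-0.002 -0.003 -1.   ] F [-4.  -2.1  6.5] T [-0.78  1.68  0.32] w 15.1 j [ 0.1   0.45 -0.05  0.   -1.07 -2.09]
k 5.9
k 9.833333333333334
```

View pics/w34z.png

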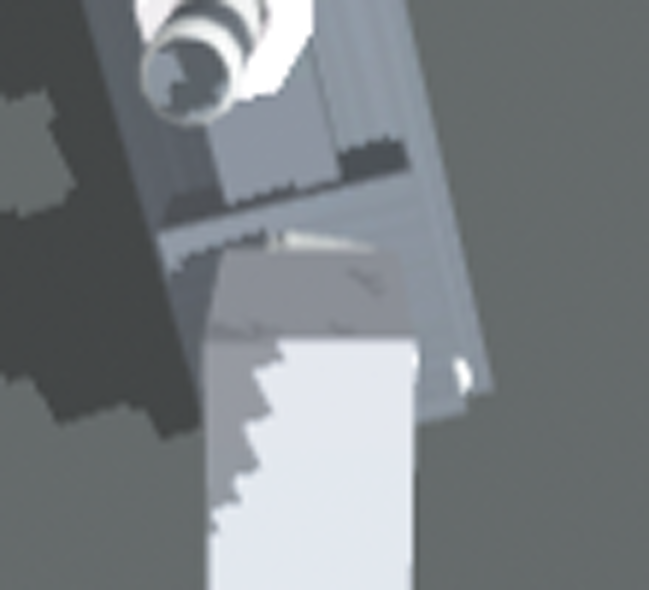

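move_arm([
  [-1,0,0,0,0,0,-0.05],
])

```text
clock: 36.37
position: [628.4, -101.0, 168.5]
ee_rot: [0.232, 0.973, -0.002, -0.001]
contact_force: [-4.4, -2.3, 6.2]
gripper_width: 14.5
```

Run:
```python
from h import *
s=st()
```

```text
t 36.37 pos [ 628.41 -101.03  168.49] xang 153.21 yang 63.21 zdir [-0.003 -0.003 -1.   ] F [-4.4 -2.3  6.2] T [-0.73  1.75  0.35] w 14.5 j [ 0.1   0.45 -0.05  0.   -1.07 -2.14]
```

move_arm([
  [-1,0,0,0,0,0,-0.05],
])

```text
clock: 36.45
position: [628.4, -101.0, 168.5]
ee_rot: [0.256, 0.967, -0.002, -0.001]
contact_force: [-5.6, -2.4, 6.0]
gripper_width: 14.7
```

Run:
```python
from h import *
s=st()
p=shot('wrist','w35.png');zoom(p,'w35z.png',200,130,310,230)
```

```text
t 36.45 pos [ 628.4  -100.98  168.48] xang 150.28 yang 60.28 zdir [-0.003 -0.003 -1.   ] F [-5.6 -2.4  6. ] T [-0.72  1.73  0.44] w 14.7 j [ 0.1   0.45 -0.05  0.   -1.07 -2.19]
k 5.9
```

View pics/w35z.png

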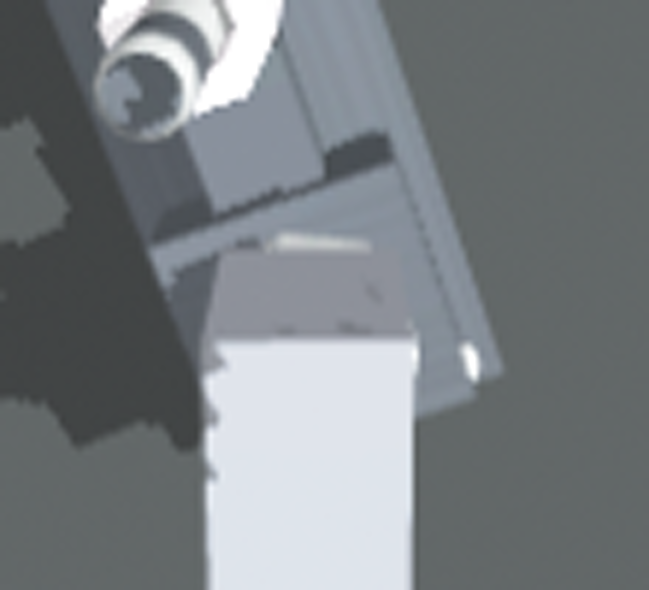

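move_arm([
  [-1,0,0,0,0,0,-0.05],
  [-1,0,0,0,0,0,-0.1],
])

```text
clock: 36.67
position: [628.3, -101.0, 168.5]
ee_rot: [0.304, 0.953, -0.002, -0.001]
contact_force: [-3.8, -1.2, 6.8]
gripper_width: 14.8
```

Run:
```python
from h import *
s=st()
p=shot('wrist','w36.png');zoom(p,'w36z.png',200,130,310,230)
```

```text
t 36.67 pos [ 628.29 -101.    168.47] xang 144.56 yang 54.56 zdir [-0.003 -0.003 -1.   ] F [-3.8 -1.2  6.8] T [-0.69  1.85  0.43] w 14.8 j [ 0.1   0.45 -0.05  0.   -1.07 -2.29]
k 5.9
```

View pics/w36z.png

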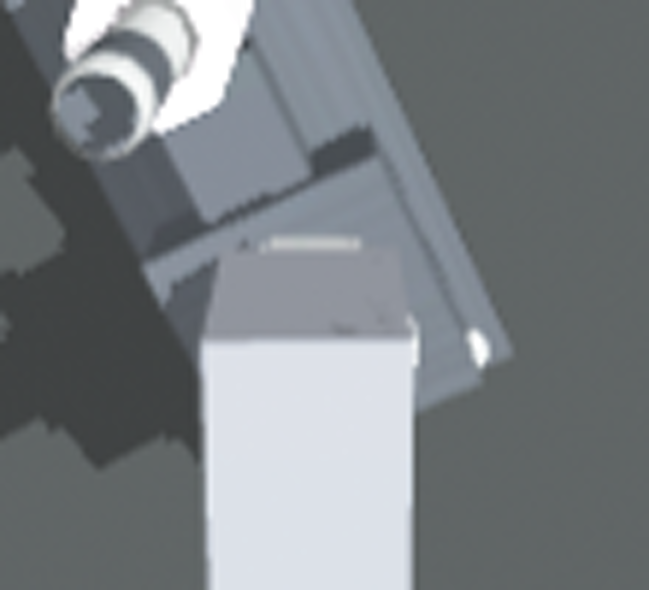

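move_arm([
  [-1,0,0,0,0,0,-0.06],
  [-1,0,0,0,0,0,-0.12],
  [-1,0,0,0,0,0,-0.18],
  [-1,0,0,0,0,0,-0.24],
])

```text
clock: 37.05
position: [628.1, -100.9, 168.5]
ee_rot: [0.417, 0.909, -0.002, -0.001]
contact_force: [-4.4, -0.7, 7.2]
gripper_width: 15.3
```

Run:
```python
from h import *
s=st()
p=shot('wrist','w37.png');zoom(p,'w37z.png',200,130,310,230)
```

```text
t 37.05 pos [ 628.08 -100.94  168.47] xang 130.71 yang 40.71 zdir [-0.003 -0.002 -1.   ] F [-4.4 -0.7  7.2] T [-0.63  1.95  0.11] w 15.3 j [ 0.1   0.45 -0.05  0.   -1.07 -2.53]
k 5.9
```

View pics/w37z.png

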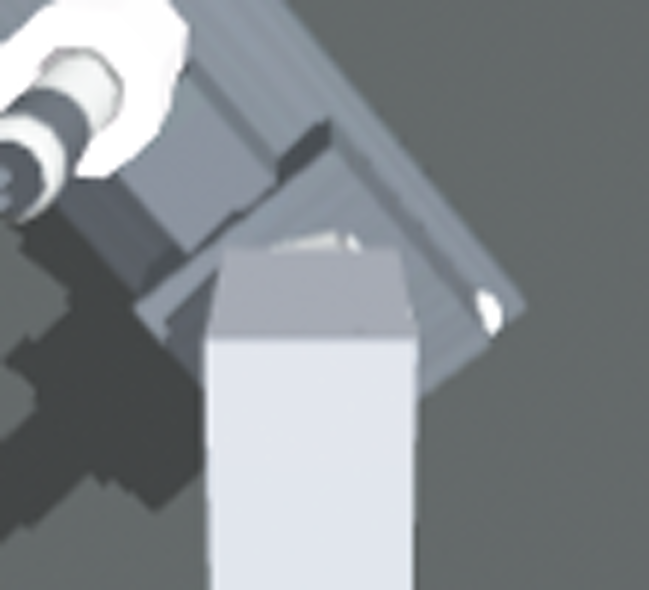

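move_arm([
  [-1,0,0,10,0,0,0],
  [-1,0,0,25,0,0,0],
  [-1,0,0,50,0,0,0],
  [-1,0,0,80,0,0,0.1],
  [-1,0,0,92,0,0,0.2],
])

```text
clock: 37.52
position: [632.1, -100.0, 264.3]
ee_rot: [0.32, 0.947, 0.001, 0.004]
contact_force: [0.6, -1.0, 0.9]
gripper_width: 14.9
```

move_arm([
  [-1,-7,-28,0,0,0,0.12],
  [-1,-14,-56,0,0,0,0.24],
  [-1,-21,-84,0,0,0,0.36],
  [-1,-28,-112,0,0,0,0.48],
  [-1,-35,-141,0,0,0,0.6],
])

```text
clock: 37.93
position: [595.0, -241.7, 259.8]
ee_rot: [0.026, 1.0, -0.0, 0.001]
contact_force: [0.4, -0.2, -0.6]
gripper_width: 14.8
```

move_arm([
  [-1,0,0,0,0,0,0.12],
  [-1,0,0,0,0,0,0.24],
  [-1,0,0,0,0,0,0.36],
  [-1,0,0,0,0,0,0.48],
  [-1,0,0,0,0,0,0.6],
])

```text
clock: 38.35
position: [595.3, -240.9, 259.6]
ee_rot: [-0.271, 0.963, -0.0, 0.001]
contact_force: [0.2, -0.3, -0.2]
gripper_width: 15.0
```

move_arm([
  [-1,0,0,0,0,0,0.12],
  [-1,0,0,0,0,0,0.24],
  [-1,0,0,0,0,0,0.36],
  [-1,0,0,0,0,0,0.46],
  [-1,0,0,0,0,0,0.46],
])

```text
clock: 38.77
position: [595.3, -240.7, 259.6]
ee_rot: [-0.481, 0.877, -0.001, 0.001]
contact_force: [-0.4, -0.5, -0.9]
gripper_width: 15.0
```

Run:
```python
from h import *
s=st()
p=shot('wrist','w38.png')
print(proj(p,(629.6,-99.5,60)))
```

```text
t 38.77 pos [ 595.29 -240.73  259.61] xang -122.48 yang 147.52 zdir [ 0.002 -0.    -1.   ] F [-0.4 -0.5 -0.9] T [0.01 0.04 0.03] w 15.0 j [-0.13  0.4   0.1  -0.   -1.27 -0.43]
[286.28553858 260.15500089]
```

View pics/w38.png

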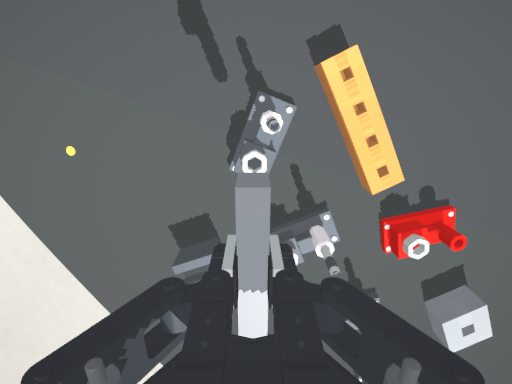

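move_arm([
  [-1,-2,-2.3,-20,0,0,0],
  [-1,-2,-2.3,-40,0,0,0],
  [-1,-2,-2.3,-55,0,0,0],
  [-1,-2,-2.3,-63,0,0,0],
  [-1,-2,-2.3,-63,0,0,0],
])

```text
clock: 39.23
position: [591.7, -242.8, 194.2]
ee_rot: [-0.479, 0.878, 0.001, -0.001]
contact_force: [0.3, 0.3, -0.7]
gripper_width: 14.8
```

move_arm([
  [-1,0,0,0,0,0,0],
  [-1,0,0,0,0,0,0],
  [-1,0,0,0,0,0,0],
])

```text
clock: 39.48
position: [593.4, -243.2, 197.8]
ee_rot: [-0.48, 0.877, -0.001, 0.001]
contact_force: [0.2, -0.1, 0.2]
gripper_width: 14.9
```

Run:
```python
from h import *
s=st();p=shot('wrist','w39.png');zoom(p,'w39z.png',180,90,340,210)
p=shot('scene');zoom(p,'s39z.png',100,170,220,260)
for z in (60,72,194): print(z,(proj(p,(593.2,-243,z))-[100,170])*6.5555)
st()
```

```text
t 39.48 pos [ 593.35 -243.24  197.82] xang -122.61 yang 147.39 zdir [ 0.003 -0.001 -1.   ] F [ 0.2 -0.1  0.2] T [ 0.    0.03 -0.03] w 14.9 j [-0.14  0.43 -0.    0.   -1.13 -0.43]
k 4.916666666666667
k 6.555555555555555
60 [359.42419652 473.80817883]
72 [353.69352329 449.67542404]
194 [291.2679593  182.33703104]
t 39.58 pos [ 593.04 -243.14  197.44] xang -122.61 yang 147.39 zdir [ 0.002 -0.    -1.   ] F [ 0.5  0.3 -1. ] T [ 0.04 -0.   -0.04] w 14.5 j [-0.14  0.43 -0.    0.   -1.13 -0.43]
```

View pics/w39z.png

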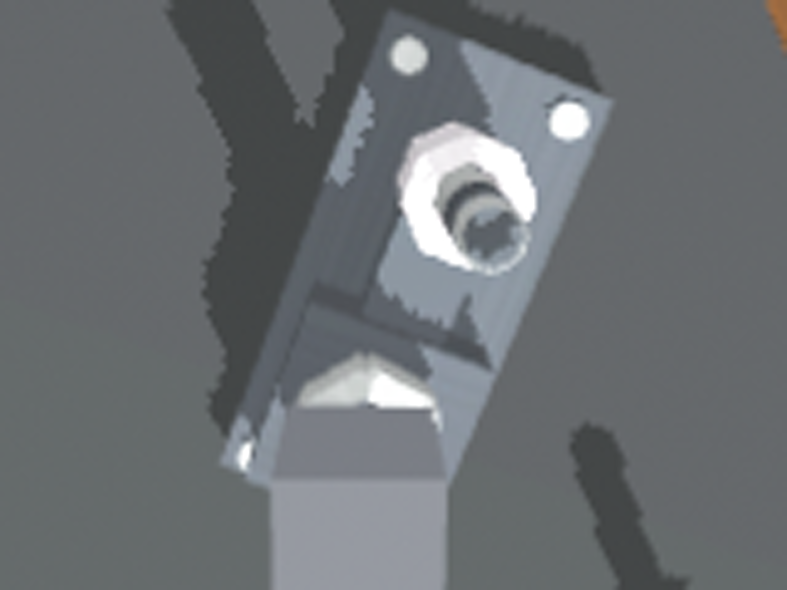

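View pics/s39z.png

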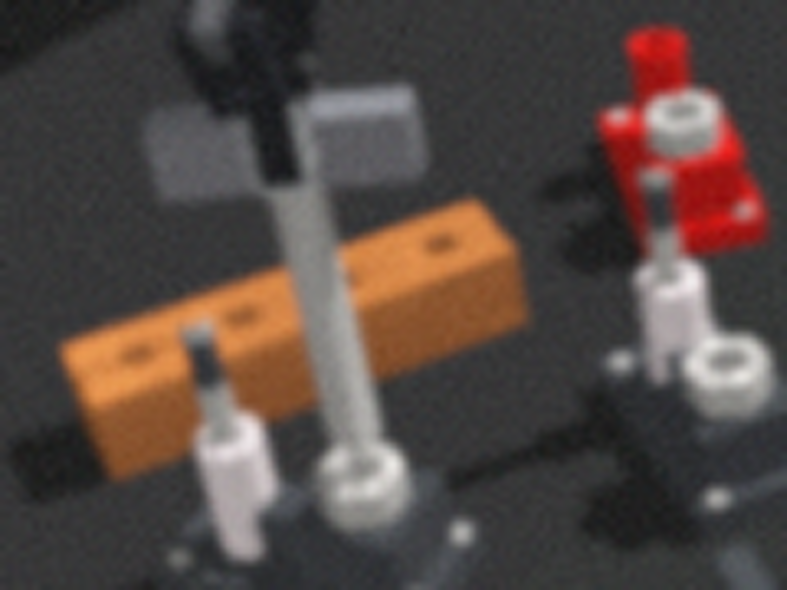

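Aligned with A. Descend.

move_arm([
  [-1,0,0,-4,0,0,0],
  [-1,0,0,-8,0,0,0],
  [-1,0,0,-12,0,0,0],
  [-1,0,0,-15,0,0,0],
  [-1,0,0,-18,0,0,0],
])

```text
clock: 40.0
position: [592.4, -243.2, 178.0]
ee_rot: [-0.48, 0.877, 0.0, -0.0]
contact_force: [-0.7, 0.8, 8.0]
gripper_width: 14.5
```

move_arm([
  [-1,0,0,-2,0,0,0],
  [-1,0,0,-4,0,0,0],
  [-1,0,0,-4,0,0,0],
])

```text
clock: 40.25
position: [592.3, -243.3, 173.8]
ee_rot: [-0.48, 0.877, 0.0, -0.0]
contact_force: [-0.2, -0.7, -1.5]
gripper_width: 14.9
```

move_arm([
  [-1,0,0,-2,0,0,0],
  [-1,0,0,-4,0,0,0],
  [-1,0,0,-6,0,0,0],
  [-1,0,0,-8,0,0,0],
  [-1,0,0,-8,0,0,0],
])

```text
clock: 40.67
position: [592.7, -243.4, 168.5]
ee_rot: [-0.481, 0.877, -0.001, 0.0]
contact_force: [-2.9, 0.2, 8.0]
gripper_width: 14.6
```

move_arm([
  [-1,0,0,0,0,0,0],
  [-1,0,0,0,0,0,0],
])

```text
clock: 40.83
position: [592.7, -243.4, 168.5]
ee_rot: [-0.481, 0.877, -0.001, 0.0]
contact_force: [-3.7, -0.1, 7.6]
gripper_width: 14.7
```

Run:
```python
from h import *
s=st();p=shot('wrist','w40.png');zoom(p,'w40z.png',200,130,310,230)
```

```text
t 40.83 pos [ 592.71 -243.38  168.55] xang -122.56 yang 147.44 zdir [ 0.001 -0.001 -1.   ] F [-3.7 -0.1  7.6] T [-0.08  1.07 -0.01] w 14.7 j [-0.14  0.46 -0.04  0.   -1.07 -0.43]
k 5.9
```

View pics/w40z.png

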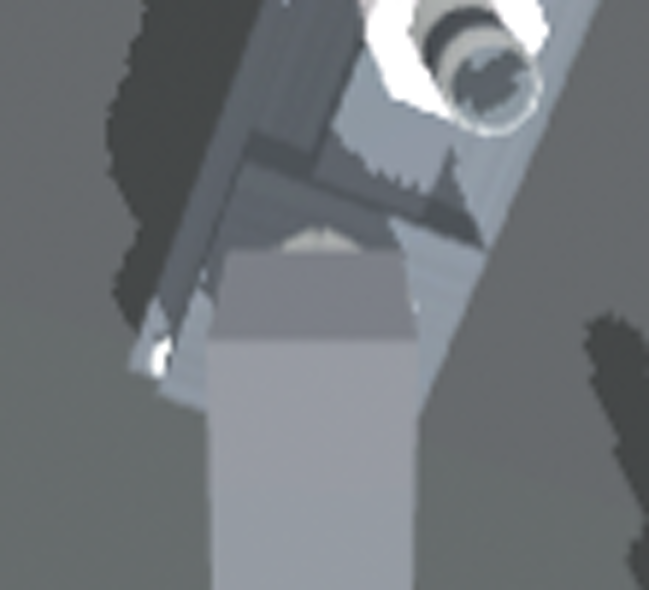

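move_arm([
  [-1,0,0,0,0,0,-0.1],
  [-1,0,0,0,0,0,-0.2],
  [-1,0,0,0,0,0,-0.3],
  [-1,0,0,0,0,0,-0.4],
])

```text
clock: 41.22
position: [592.4, -243.9, 168.5]
ee_rot: [-0.295, 0.956, -0.001, -0.0]
contact_force: [-2.3, -1.5, 7.2]
gripper_width: 14.9
```

Run:
```python
from h import *
s=st();p=shot('wrist','w41.png');zoom(p,'w41z.png',200,130,310,230)
```

```text
t 41.22 pos [ 592.4  -243.88  168.53] xang -145.69 yang 124.31 zdir [ 0.    -0.002 -1.   ] F [-2.3 -1.5  7.2] T [-0.6   1.17  0.34] w 14.9 j [-0.14  0.46 -0.04  0.   -1.07 -0.84]
k 5.9
```

View pics/w41z.png

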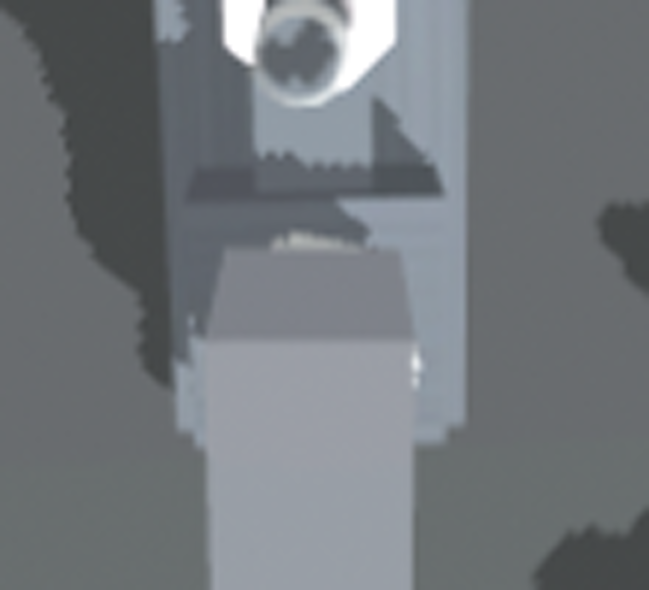

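move_arm([
  [-1,0,0,0,0,0,-0.1],
  [-1,0,0,0,0,0,-0.2],
  [-1,0,0,0,0,0,-0.25],
])

```text
clock: 41.52
position: [592.3, -244.0, 168.5]
ee_rot: [-0.174, 0.985, -0.001, -0.0]
contact_force: [-2.8, -0.8, 7.1]
gripper_width: 15.0
```

Run:
```python
from h import *
s=st();p=shot('wrist','w42.png');zoom(p,'w42z.png',200,130,310,230)
```

```text
t 41.52 pos [ 592.34 -243.95  168.52] xang -159.97 yang 110.03 zdir [ 0.    -0.002 -1.   ] F [-2.8 -0.8  7.1] T [-0.72  1.27  0.29] w 15.0 j [-0.14  0.46 -0.04  0.   -1.07 -1.09]
k 5.9
```

View pics/w42z.png

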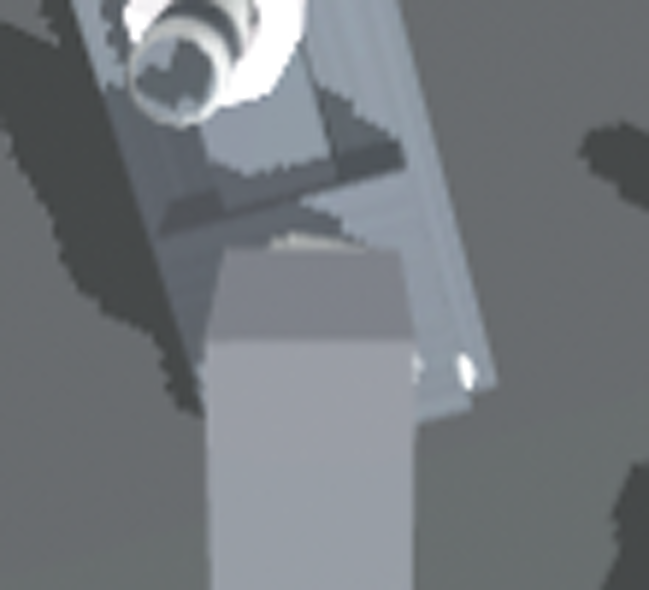

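move_arm([
  [-1,0,0,0,0,0,-0.08],
  [-1,0,0,0,0,0,-0.15],
])

```text
clock: 41.73
position: [592.3, -244.0, 168.5]
ee_rot: [-0.1, 0.995, -0.001, -0.0]
contact_force: [-2.5, -1.7, 7.0]
gripper_width: 14.9
```

Run:
```python
from h import *
s=st();p=shot('wrist','w43.png');zoom(p,'w43z.png',200,130,310,230)
```

```text
t 41.73 pos [ 592.32 -244.01  168.54] xang -168.53 yang 101.47 zdir [ 0.    -0.003 -1.   ] F [-2.5 -1.7  7. ] T [-0.75  1.21  0.3 ] w 14.9 j [-0.14  0.46 -0.04  0.   -1.07 -1.23]
k 5.9
```

View pics/w43z.png

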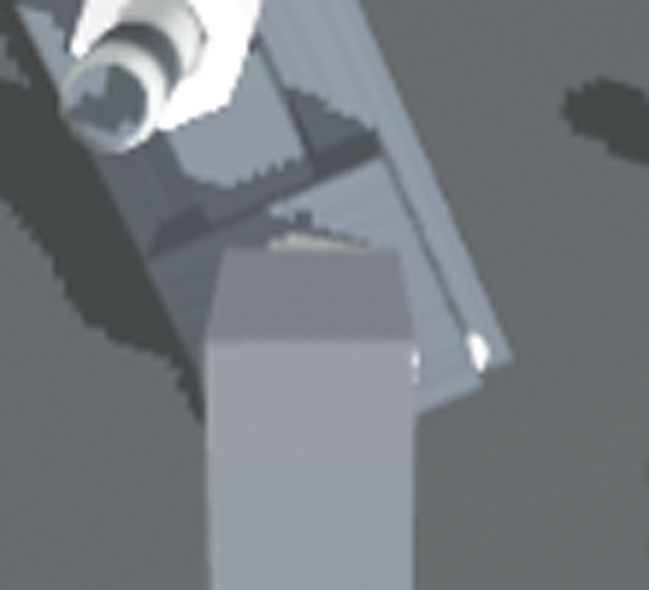

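move_arm([
  [-1,0,0,0,0,0,-0.1],
  [-1,0,0,0,0,0,-0.2],
  [-1,0,0,0,0,0,-0.3],
])

```text
clock: 42.03
position: [592.2, -244.1, 168.5]
ee_rot: [0.05, 0.999, -0.001, -0.0]
contact_force: [-2.5, -2.0, 7.6]
gripper_width: 14.8
```

Run:
```python
from h import *
s=st();p=shot('wrist','w44.png');a=p['frame'][150:190,200:310]
cv2.imwrite('pics/w44z.png',cv2.resize(a,None,fx=7,fy=7,interpolation=cv2.INTER_CUBIC))
```

```text
t 42.03 pos [ 592.18 -244.13  168.49] xang 174.21 yang 84.21 zdir [-0.    -0.003 -1.   ] F [-2.5 -2.   7.6] T [-0.86  1.34  0.32] w 14.8 j [-0.14  0.46 -0.04  0.   -1.07 -1.54]
```

View pics/w44z.png

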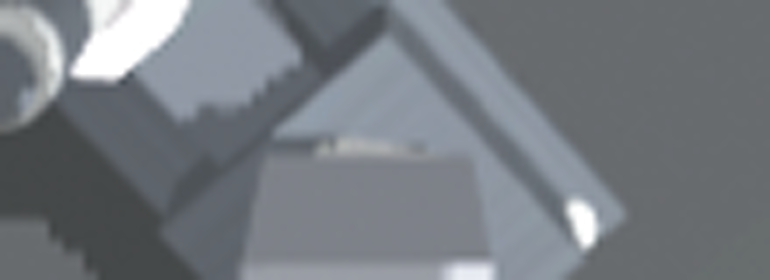

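move_arm([
  [-1,0,0,0,0,0,-0.1],
  [-1,0,0,0,0,0,-0.2],
])

```text
clock: 42.25
position: [592.1, -244.2, 168.5]
ee_rot: [0.15, 0.989, -0.001, -0.0]
contact_force: [-3.4, -1.2, 7.6]
gripper_width: 14.7
```

Run:
```python
from h import *
s=st();p=shot('wrist','w45.png');a=p['frame'][150:190,200:310]
cv2.imwrite('pics/w45z.png',cv2.resize(a,None,fx=7,fy=7,interpolation=cv2.INTER_CUBIC))
```

```text
t 42.25 pos [ 592.06 -244.16  168.54] xang 162.76 yang 72.76 zdir [-0.001 -0.003 -1.   ] F [-3.4 -1.2  7.6] T [-0.86  1.46  0.31] w 14.7 j [-0.14  0.46 -0.04  0.   -1.07 -1.74]
```

View pics/w45z.png

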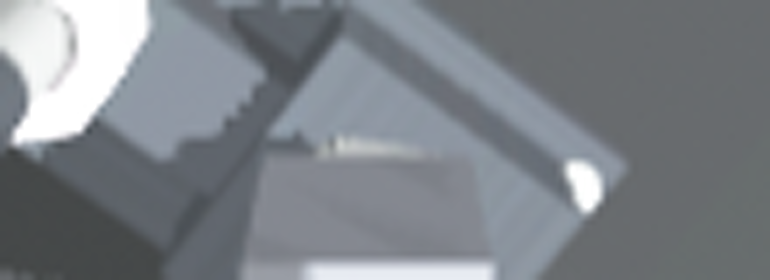

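move_arm([
  [-1,0,0,0,0,0,-0.1],
  [-1,0,0,0,0,0,-0.2],
  [-1,0,0,0,0,0,-0.3],
])

```text
clock: 42.55
position: [591.9, -244.2, 168.5]
ee_rot: [0.296, 0.955, -0.001, -0.0]
contact_force: [-4.3, -1.7, 8.1]
gripper_width: 14.8
```

Run:
```python
from h import *
s=st();p=shot('wrist','w46.png');a=p['frame'][150:190,200:310]
cv2.imwrite('pics/w46z.png',cv2.resize(a,None,fx=7,fy=7,interpolation=cv2.INTER_CUBIC))
```

```text
t 42.55 pos [ 591.91 -244.16  168.52] xang 145.57 yang 55.57 zdir [-0.001 -0.003 -1.   ] F [-4.3 -1.7  8.1] T [-0.87  1.54  0.38] w 14.8 j [-0.14  0.46 -0.04  0.   -1.07 -2.04]
```

View pics/w46z.png

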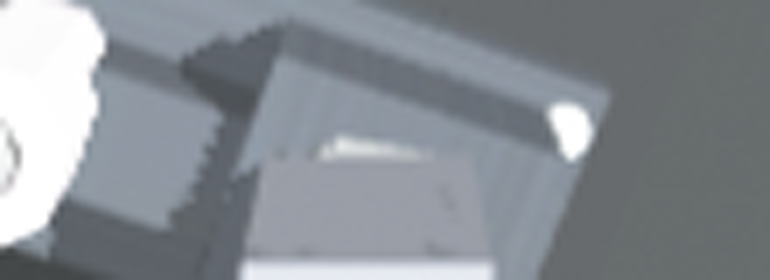

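move_arm([
  [-1,0,0,0,0,0,-0.1],
  [-1,0,0,0,0,0,-0.15],
])

```text
clock: 42.77
position: [591.8, -244.1, 168.6]
ee_rot: [0.366, 0.931, -0.001, -0.0]
contact_force: [-3.7, -2.4, 7.2]
gripper_width: 14.9
```

Run:
```python
from h import *
s=st();p=shot('wrist','w47.png');a=p['frame'][150:190,200:310]
cv2.imwrite('pics/w47z.png',cv2.resize(a,None,fx=7,fy=7,interpolation=cv2.INTER_CUBIC))
```

```text
t 42.77 pos [ 591.84 -244.11  168.55] xang 137.03 yang 47.03 zdir [-0.001 -0.003 -1.   ] F [-3.7 -2.4  7.2] T [-0.8   1.62  0.37] w 14.9 j [-0.14  0.46 -0.04  0.   -1.07 -2.18]
```

View pics/w47z.png

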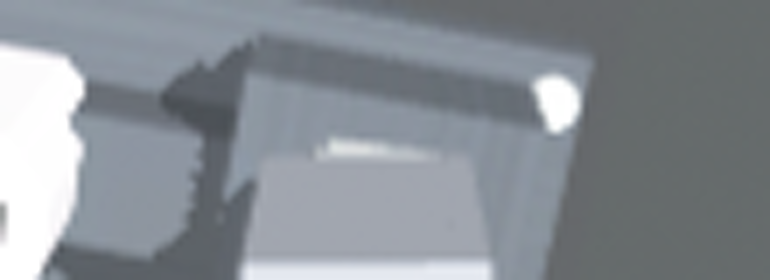

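move_arm([
  [-1,0,0,0,0,0,-0.06],
  [-1,0,0,0,0,0,-0.12],
])

```text
clock: 42.98
position: [591.8, -244.1, 168.5]
ee_rot: [0.421, 0.907, -0.001, -0.0]
contact_force: [-4.2, -2.7, 7.8]
gripper_width: 15.2
```

Run:
```python
from h import *
s=st();p=shot('wrist','w48.png');a=p['frame'][150:190,200:310]
cv2.imwrite('pics/w48z.png',cv2.resize(a,None,fx=7,fy=7,interpolation=cv2.INTER_CUBIC))
```

```text
t 42.98 pos [ 591.76 -244.09  168.52] xang 130.23 yang 40.23 zdir [-0.001 -0.003 -1.   ] F [-4.2 -2.7  7.8] T [-0.79  1.67  0.42] w 15.2 j [-0.14  0.46 -0.04  0.   -1.07 -2.3 ]
```

View pics/w48z.png

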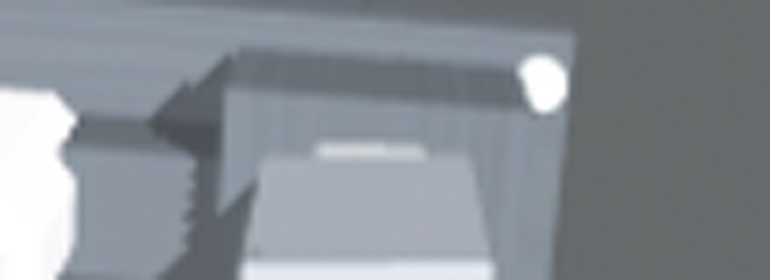

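move_arm([
  [-1,0,0,0,0,0,-0.06],
  [-1,0,0,0,0,0,-0.12],
])

```text
clock: 43.2
position: [591.7, -244.1, 168.5]
ee_rot: [0.475, 0.88, -0.001, -0.0]
contact_force: [-4.3, -1.1, 8.3]
gripper_width: 15.1
```

Run:
```python
from h import *
s=st();p=shot('wrist','w49.png');a=p['frame'][150:190,200:310]
cv2.imwrite('pics/w49z.png',cv2.resize(a,None,fx=7,fy=7,interpolation=cv2.INTER_CUBIC))
```

```text
t 43.2 pos [ 591.72 -244.06  168.51] xang 123.33 yang 33.32 zdir [-0.001 -0.002 -1.   ] F [-4.3 -1.1  8.3] T [-0.74  1.67  0.26] w 15.1 j [-0.14  0.46 -0.04  0.   -1.07 -2.42]
```

View pics/w49z.png

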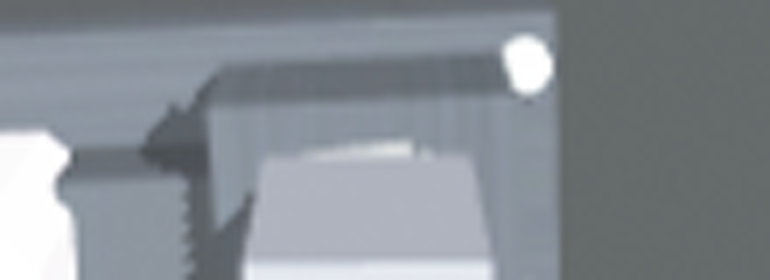

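move_arm([
  [-1,0,0,0,0,0,-0.06],
  [-1,0,0,0,0,0,-0.12],
])

```text
clock: 43.42
position: [591.7, -244.0, 168.5]
ee_rot: [0.527, 0.85, -0.001, -0.0]
contact_force: [-4.7, -1.8, 8.0]
gripper_width: 14.9
```

move_arm([
  [-1,0,0,10,0,0,0],
  [-1,0,0,25,0,0,0],
  [-1,0,0,50,0,0,0],
  [-1,0,0,80,0,0,0.1],
  [-1,0,0,100,0,0,0.2],
])

```text
clock: 43.83
position: [593.7, -242.9, 269.4]
ee_rot: [0.436, 0.9, 0.001, 0.002]
contact_force: [0.1, 0.0, -0.2]
gripper_width: 15.0
```

move_arm([
  [-1,-11,31,0,0,0,0.12],
  [-1,-22,62,0,0,0,0.24],
  [-1,-33,93,0,0,0,0.36],
  [-1,-44,124,0,0,0,0.48],
  [-1,-55,156,0,0,0,0.6],
])

```text
clock: 44.25
position: [537.2, -85.3, 266.7]
ee_rot: [0.15, 0.989, 0.001, 0.001]
contact_force: [0.5, 1.0, 0.1]
gripper_width: 15.1
```

Run:
```python
from h import *
s=st();p=shot('wrist','w50.png')
```

```text
t 44.25 pos [537.16 -85.31 266.66] xang 162.73 yang 72.73 zdir [ 0.001  0.001 -1.   ] F [0.5 1.  0.1] T [ 0.11 -0.06 -0.  ] w 15.1 j [ 0.14  0.22 -0.13 -0.   -1.21 -2.01]
```

View pics/w50.png

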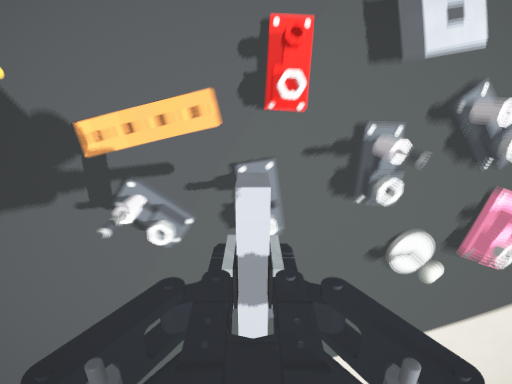

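move_arm([
  [-1,-10,30,0,0,0,0.12],
  [-1,-20,60,0,0,0,0.24],
  [-1,-30,90,0,0,0,0.36],
  [-1,-40,120,0,0,0,0.48],
  [-1,-50,150,0,0,0,0.6],
])

```text
clock: 44.72
position: [487.0, 64.9, 266.8]
ee_rot: [-0.149, 0.989, 0.001, 0.001]
contact_force: [0.7, -0.2, 0.0]
gripper_width: 15.1
```

move_arm([
  [-1,-10,30,0,0,0,0.12],
  [-1,-20,60,0,0,0,0.24],
  [-1,-30,85,0,0,0,0.36],
  [-1,-40,110,0,0,0,0.48],
  [-1,-51,135,0,0,0,0.6],
])

```text
clock: 45.13
position: [435.9, 199.9, 266.8]
ee_rot: [-0.435, 0.901, 0.001, 0.001]
contact_force: [0.5, 0.3, -1.5]
gripper_width: 15.0
```

move_arm([
  [-1,0,0,-20,0,0,0.12],
  [-1,0,0,-40,0,0,0.25],
  [-1,0,0,-50,0,0,0.25],
  [-1,0,0,-50,0,0,0.25],
  [-1,0,0,-50,0,0,0.25],
])

```text
clock: 45.55
position: [436.8, 198.0, 216.6]
ee_rot: [-0.539, 0.842, -0.0, 0.0]
contact_force: [0.9, -0.7, 0.1]
gripper_width: 14.3
```

Run:
```python
from h import *
s=st();p=shot('wrist','w51.png');st()
p=shot('scene','s51.png');zoom(p,'s51z.png',195,110,315,200)
for z in (55,92,214): print(z,(proj(p,(*s['position'][:2],z))-[195,110])*6.5555)
print((proj(p,(436.3,198.1,55))-[195,110])*6.5555)
```

```text
t 45.55 pos [436.82 198.04 216.62] xang -114.7 yang 155.3 zdir [ 0. -0. -1.] F [ 0.9 -0.7  0.1] T [-0.01 -0.01  0.02] w 14.3 j [ 0.77  0.15 -0.36  0.   -1.06 -1.2 ]
t 45.6 pos [437.3  198.23 217.29] xang -114.69 yang 155.31 zdir [ 0.002  0.001 -1.   ] F [-0.7 -0.2 -1.6] T [ 0.01 -0.02 -0.03] w 14.9 j [ 0.77  0.15 -0.36  0.   -1.06 -1.2 ]
k 6.555555555555555
55 [380.87428023 353.17236855]
92 [378.70003393 289.44261168]
214 [371.06055597  64.53428516]
[380.32800799 352.76904067]
```

View pics/w51.png

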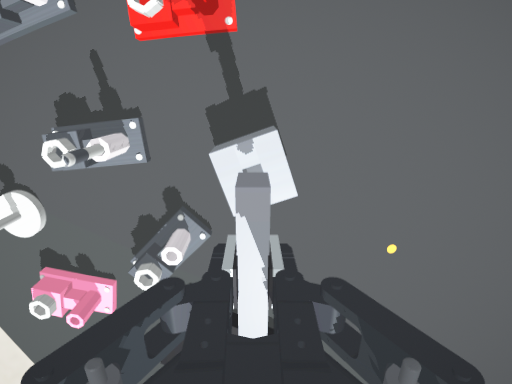

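View pics/s51z.png

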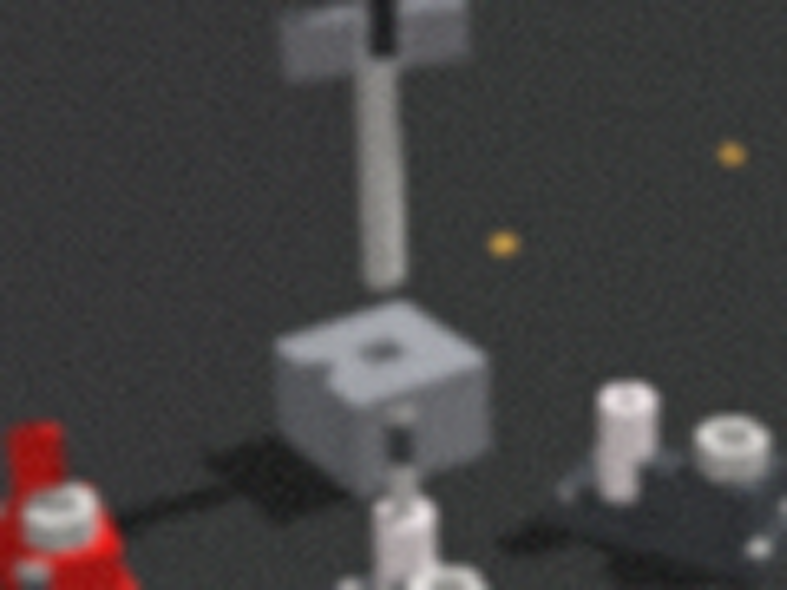

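move_arm([
  [-1,-0.8,0.2,-10,0,0,0],
  [-1,-0.8,0.2,-20,0,0,0],
  [-1,-0.8,0.2,-30,0,0,0],
  [-1,-0.8,0.2,-30,0,0,0],
  [-1,-0.8,0.2,-30,0,0,0],
])

```text
clock: 46.07
position: [436.2, 198.2, 187.1]
ee_rot: [-0.54, 0.842, -0.0, 0.001]
contact_force: [0.3, 0.4, -1.6]
gripper_width: 15.2
```

move_arm([
  [-1,0,0,-4,0,0,0],
  [-1,0,0,-8,0,0,0],
  [-1,0,0,-12,0,0,0],
  [-1,0,0,-16,0,0,0],
  [-1,0,0,-20,0,0,0],
])

```text
clock: 46.48
position: [435.7, 198.1, 166.0]
ee_rot: [-0.54, 0.841, -0.0, -0.0]
contact_force: [-0.1, 0.0, -0.8]
gripper_width: 14.8
```

move_arm([
  [-1,0,0,-7,0,0,0],
  [-1,0,0,-14,0,0,0],
  [-1,0,0,-20,0,0,0],
  [-1,0,0,-26,0,0,0],
  [-1,0,0,-30,0,0,0],
])

```text
clock: 46.9
position: [435.4, 198.0, 135.3]
ee_rot: [-0.54, 0.841, -0.0, -0.001]
contact_force: [0.5, 0.4, -2.0]
gripper_width: 15.0
```

move_arm([
  [-1,0,0,-2,0,0,0],
  [-1,0,0,-4,0,0,0],
  [-1,0,0,-4,0,0,0],
])

```text
clock: 47.15
position: [435.9, 198.3, 132.6]
ee_rot: [-0.541, 0.841, -0.0, 0.0]
contact_force: [-0.1, 0.1, 1.6]
gripper_width: 14.6
```

Tip is at the stand's floor (TCP 132.6). Release and rise.

move_arm([
  [1,0,0,0,0,0,0],
  [1,0,0,0,0,0,0],
  [1,0,0,0,0,0,0],
  [1,0,0,0,0,0,0],
  [1,0,0,0,0,0,0],
])

```text
clock: 47.57
position: [435.8, 198.2, 132.4]
ee_rot: [-0.54, 0.841, 0.0, 0.0]
contact_force: [-0.4, 0.0, 0.5]
gripper_width: 74.8
```

move_arm([
  [1,0,0,20,0,0,0],
  [1,0,0,45,0,0,0],
  [1,0,0,75,0,0,0],
  [1,0,0,100,0,0,0],
  [1,0,0,110,0,0,0],
])

```text
clock: 47.98
position: [437.2, 199.1, 246.2]
ee_rot: [-0.541, 0.841, 0.0, 0.004]
contact_force: [0.6, 0.8, 0.1]
gripper_width: 85.2
```

move_arm([
  [1,32,-20,0,0,0,0],
  [1,64,-40,0,0,0,0],
  [1,96,-60,0,0,0,0],
  [1,100,-70,0,0,0,0],
  [1,100,-70,0,0,0,0],
])

```text
clock: 48.4
position: [536.4, 126.2, 240.6]
ee_rot: [-0.539, 0.842, 0.0, -0.001]
contact_force: [-1.2, 0.4, 0.3]
gripper_width: 85.4
```

move_arm([
  [1,0,0,0,0,0,0],
  [1,0,0,0,0,0,0],
])

```text
clock: 48.57
position: [534.8, 128.4, 241.9]
ee_rot: [-0.54, 0.841, 0.0, -0.0]
contact_force: [-0.1, -0.1, 0.6]
gripper_width: 85.7
```

Run:
```python
from h import *
s=st();p=shot('wrist','w52.png')
print(proj(p,(630.7,79.3,60)),proj(p,(629.6,-99.5,60)))
for n,c in (('C',(630.7,79.3)),('B',(629.6,-99.5))):
    try: hexfit(p,c,name=n)
    except Exception as e: print(n,e)
p=shot('scene','s52.png');zoom(p,'s52z.png',100,100,370,300)
```

```text
t 48.57 pos [534.84 128.37 241.86] xang -114.57 yang 155.43 zdir [-0.001 -0.    -1.   ] F [-0.1 -0.1  0.6] T [ 0.01 -0.07 -0.03] w 85.7 j [ 0.53  0.25 -0.16 -0.   -1.16 -0.96]
[165.24321756 166.68988133] [85.99105809 19.85584456]
C outer centre [630.91  79.3 ] flat-normal angle mod60 13.1 AF 30.0 rms 0.38
C inner centre [630.98  79.39] flat-normal angle mod60 14.7 AF 18.6 rms 0.26
B outer centre [ 629.99 -100.29] flat-normal angle mod60 24.4 AF 30.1 rms 0.43
B inner centre [ 630.13 -100.23] flat-normal angle mod60 24.5 AF 18.6 rms 0.28
k 2.925925925925926
```

View pics/w52.png

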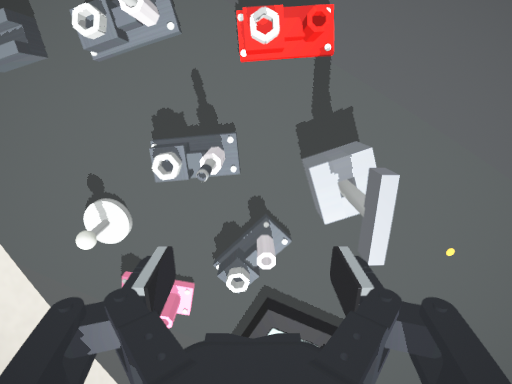

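View pics/s52z.png

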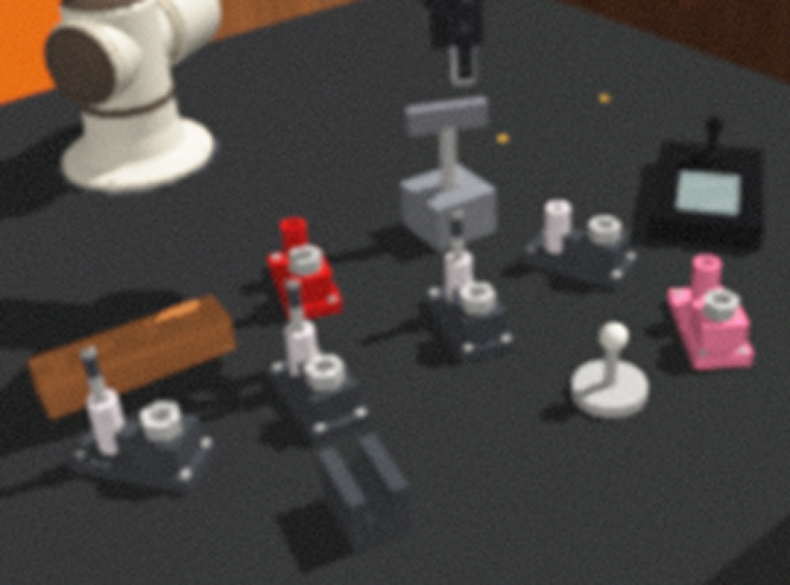

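Run:
```python
from h import *
p=shot('wrist')
def dot(u,w=5):
    g=p['frame'].min(axis=2).astype(float);a=g[u[1]-w:u[1]+w+1,u[0]-w:u[0]+w+1];m=np.clip(a-190,0,None)
    y,x=np.mgrid[-w:w+1,-w:w+1];return (u[0]+(m*x).sum()/m.sum(),u[1]+(m*y).sum()/m.sum())
a,b,c=dot((153,147)),dot((230,140)),dot((237,170))
print(a,b,c);A,B,C=[atz(p,q,16)[:2] for q in (a,b,c)]
print(A,B,C,np.degrees(np.arctan2(*(A-B)[::-1])),np.linalg.norm(A-B),np.degrees(np.arctan2(*(C-B)[::-1])),np.linalg.norm(C-B))
zoom(p,'w53z.png',140,120,260,200)
```

```text
(np.float64(152.625), np.float64(144.42307692307693)) (np.float64(229.9427027027027), np.float64(138.9837837837838)) (np.float64(233.57295850066936), np.float64(168.2958500669344))
[648.77290377  49.35393256] [550.52974597  86.72299112] [563.49563233 124.87112929] -20.825470480267143 105.11024969833645 71.22799923933465 40.291371957166966
k 6.583333333333333
```

View pics/w53z.png

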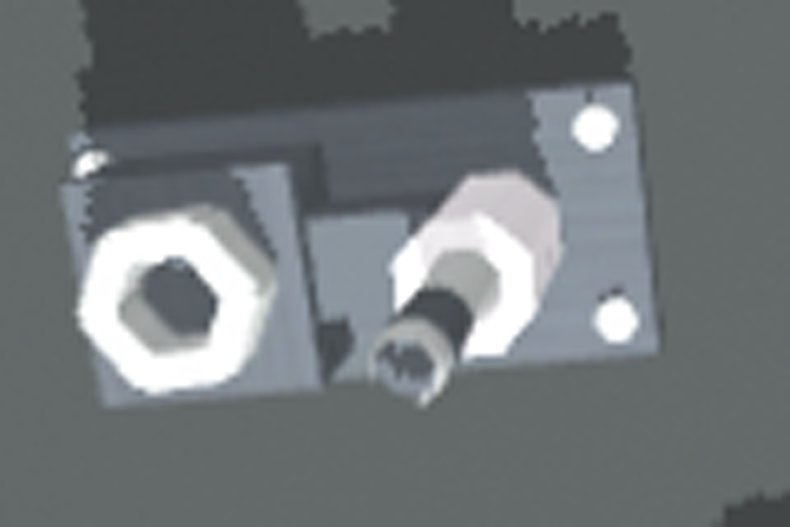

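move_arm([
  [1,0,-40,0,0,0,0],
  [1,0,-80,0,0,0,0],
  [1,0,-120,0,0,0,0],
  [1,0,-160,0,0,0,0],
  [1,0,-200,0,0,0,0],
])

```text
clock: 49.13
position: [535.2, -72.6, 242.9]
ee_rot: [-0.541, 0.841, -0.0, 0.0]
contact_force: [2.2, 0.1, 0.1]
gripper_width: 85.8
```

move_arm([
  [1,0,-40,0,0,0,0],
  [1,0,-80,0,0,0,0],
  [1,0,-90,0,0,0,0],
  [1,0,-90,0,0,0,0],
  [1,0,-90,0,0,0,0],
])

```text
clock: 49.55
position: [535.5, -161.6, 242.4]
ee_rot: [-0.54, 0.842, 0.0, 0.0]
contact_force: [0.2, 0.8, 0.9]
gripper_width: 85.7
```

Run:
```python
from h import *
s=st();p=shot('wrist','w54.png')
for n,c in (('A',(593.2,-243)),('B',(629.6,-99.5))):
    try: hexfit(p,c,name=n)
    except Exception as e: print(n,e)
```

```text
t 49.55 pos [ 535.49 -161.6   242.35] xang -114.61 yang 155.39 zdir [ 0.  0. -1.] F [0.2 0.8 0.9] T [ 0.07  0.02 -0.  ] w 85.7 j [-0.    0.27 -0.14 -0.   -1.17 -0.43]
A outer centre [ 593.65 -243.21] flat-normal angle mod60 10.2 AF 30.3 rms 0.38
A inner centre [ 593.61 -243.05] flat-normal angle mod60 10.4 AF 18.5 rms 0.31
B outer centre [629.9  -98.98] flat-normal angle mod60 24.5 AF 30.2 rms 0.34
B inner centre [629.91 -98.88] flat-normal angle mod60 24.0 AF 18.6 rms 0.32
```

View pics/w54.png

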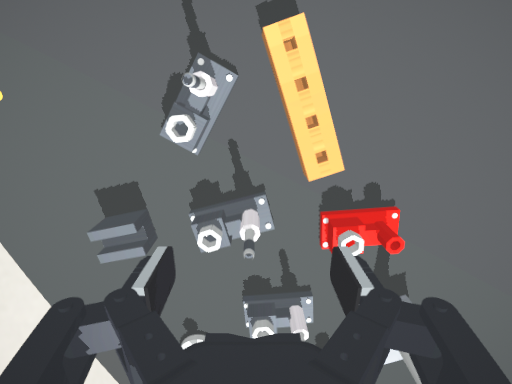

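```bash
python3 -c "
from h import *
print(workorder.job_done())"
```

```text
the job is handed in; nothing more can be done
None
```

The job is handed in at about 50 s of the 210 s. The rack held three pins; each is now at the bottom of its own dark holder, all three are clamped, and the key is back in its stand.

**Pins:** Each pin met the sleeve floor at the tool height expected for full depth, within about 1 mm. On the second pin the foot touched the sleeve rim on the way in and the pin tilted slightly, but it then seated normally. The last pictures show the rack empty and the three pins upright.

**Screws:** The key was fully home before each turn; its tip reached the floor of the recess at the expected height every time.

At the stop the key slipped past a corner of the recess on all three screws. The recess has play and its walls give a little, so torque only reached about 0.45 N·m, with no sharp rise to mark the stop. I confirmed the stop from the angle of each screw head instead, compared with the angle expected at the stop:

| Holder | Measured head angle (mod 60°) | Expected at stop |
|---|---|---|
| nearest the rack | 10.3° | 10.9° |
| middle | 24.5° | 24.5° |
| nearest the sphere | 14.4° | 15–17° |

The third is the least certain, because it depends on how well I measured that holder's own angle. The starting angles were read from the head mark, which was hard to see. On the holder nearest the rack I first read it wrong, and the screw turned about 60° farther than that reading implied.

**Left alone:** I did not go near the fourth dark holder's screw, the red and pink look-alikes, the sphere or the vee block. The last pictures show none of them moved. The gripper was open and clear of everything at hand-in.

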